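# Gauge the battery cells and weigh the sound ones on the beam balance

### The arm

A 7-joint arm with a two-finger parallel gripper is mounted at the origin on the work surface. World frame = base frame: x ahead of the robot, y to its left, z up, the work surface at z = 0. Lengths are in m, angles in rad, forces in N, time in s.
With the tool pointing down it reaches from about 0.35 to 0.9 m from the base axis. Payload 19.9 kg.
Tool frame: the origin (TCP) lies midway between the tips of the shut fingers; the grasp point (between the pads) lies 19 mm behind it; z points along the fingers, y is the direction in which the jaws open and shut (so a half turn about z gives the same grasp; the last joint's range is limited). The gripper opens to 94 mm and grips with 3 to 60 N. Pads are 16 mm wide; open, the fingers measure 119 mm over their backs; the gripper's body (75 mm by 177 mm) begins 78 mm behind the grasp point.
Start: joints at [-1.371, 0.417, -0.01, 1.614, 0.005, 1.111, -0.053], TCP at [0.15, 0.607, 0.205] pointing down, gripper open.
Joint ranges: [-2.81, 2.81], [-0.39, 2.02], [-1.27, 1.25], [0.06, 2.57], [-1.19, 4.33], [0.19, 2], [-2.82, 2.82]. Speed limits (rad/s): [1.89, 1.89, 2.39, 2.39, 3.01, 3.01, 3.01].

### API

Orientations are given as a rotation vector (axis times angle).
In Python, from workcell import get_obs, eyes, ctrl gives the robot as it stands.
- The arm moves only by the tool send_rows, never from a script. Its argument "moves" is a list of rows, each a list of 4 numbers: the shift along the tool's x, y, z in units of 30 mm (1.0 is 30 mm), then the turn about the tool's z in units of 6 degrees (1.0 is 6 degrees). A call has 1 to 5 rows; each row shifts and turns the commanded pose from where the row before left it, along the tool's axes as they then stand; what a row does not reach is not made up. A row lasts 1/10 s, in which the tool goes at most 50 mm and 8.59 degrees, less where a joint would pass 70% of its speed; a pose out of reach is approached as far as the arm can. A call is refused whole if a number of a shift passes 1 or a number of a turn 1, either way. A call with a gripper value outside its range is refused whole. "hand" is the opening, from 0 (shut) to 1 (fully open), set as the call begins (left out, the last holds). The fingers move at their own pace and stop on an object; the grip force is fixed at half the most. Time passes only in rows, so rows that do not move let the fingers close. It gives the time, the measured TCP pose, the force and the opening at its end, in the units of the state.
- get_obs(): the state, without advancing time (a new reading comes with each control period).
- eyes.snapshot(name): name is "scene" or "top" or "wrist"; returns a dict with "frame" (384x512x3 uint8, red, green, blue), "K" (3x3 intrinsics, pixels), "world_from_camera" (4x4, takes a point from camera to world coordinates). Camera axes: x right, y down, z forward; pixel columns grow to the right and rows downward; lengths in m; the calibration is good to about 2 mm. A picture is of the moment at which its call begins. There is no depth.
- ctrl.hand_in(): hands the job in, once; it reports no verdict.
The state is a dict: "time_s": time; "joints": joint angles; "joint_velocities": joint speeds; "tau": joint torques, N m; "tcp_pos": TCP position; "tool_rot": TCP orientation; "ft_force": force on the tool from outside, world axes, zero at the start; "torque": the same for the moment, N m; "opening": opening from 0.0 (shut) to 1.0 (fully open).
Only numpy, scipy, OpenCV 4.12 (cv2) and the standard library are available. Lean on these libraries where they do the work, as an engineer would, in place of code of your own. Each camera call takes 0.05 s, during which the arm holds its last target.

### The job

Sort the battery cells on the bridge gauge, then weigh the sound ones: a sound cell slides lengthwise under the bridge, is taken up on the far side and laid in the weighing pan (cells get to that side only through the gauge, never over or around it), while a swollen cell jams at the bridge and goes into the black quarantine tray. When all are sorted, hang the pan by its bar in the two V seats of the balance's fork and slide the poise until the beam rests level, and leave it so to be read. Leave the other things on the bench where they are.

Things in the scene. Friction and masses are not known exactly. Their poses are not given: they have to be found in the camera images.
- cell1_mid (a point): one of six flat battery cells (three or four are present) in like blue sleeves with black ends, lying on a broad face: 56 mm long (x axis), 36 wide (y), 18 thick (z), 85 g give or take 15 %. The point is the middle of this case, 9 mm above what it lies on. Any may be swollen: the broad face lying up then bulges 5 mm in the middle, within 20 mm of the centre; nothing else differs
- cell2_mid (a point): another of these cells, described as cell1_mid; the numbers mean nothing
- cell3_mid (a point): another of these cells, described as cell1_mid; the numbers mean nothing
- cell4_mid (a point): another of these cells, described as cell1_mid; the numbers mean nothing
- cell5_mid (a point): another of these cells, described as cell1_mid; the numbers mean nothing
- cell6_mid (a point): another of these cells, described as cell1_mid; the numbers mean nothing
- gauge_gap (a point): fixed steel bridge gauge for cell thickness: base plate 110 (x) x 84 (y) x 6 mm with a bridge across its middle. Point: on the plate under the bridge's middle. Cells slide through lengthwise, from the incoming side (-x), where the cells lie, to the accepted side (+x), where the pan is. Passage 20.5 mm high, 56 wide (y), 14 deep (x +-7). A sound cell has 2.5 mm to spare; a swollen one jams before its middle is under the bridge
- gauge_top (a point): the middle of the gauge bridge's flat top, 32.5 mm above the base plate and 38.5 mm above the bench; the bridge is 80 mm long (y), 14 mm deep (x). From its foot a divider strip, 22 mm high, runs 60 mm further to both sides (y); bridge and strip mark the line between incoming and accepted side
- pan_bar (a point): loose aluminium weighing pan, 0.25 kg, with a fixed bail. Point: middle of the bail's round steel bar, 8 mm thick, along x over the tray's middle, pinched across y from above; 82 mm above the pan's underside. The bar ends in flat uprights (3 mm thick, 16 wide in y) whose inner faces are 76 mm either side of the point
- pan_floor (a point): the middle of the pan's inner floor, 3 mm above its underside and 79 mm under the bar's middle. The tray is 148 (x) x 158 mm (y) inside with a 12 mm high, 2 mm thick rim; four cells have room flat on it, crosswise to the bar (long side along y), two on either side of the bar
- fork_seat (a point): load fork of the fixed beam balance: two tines, 8 mm thick, at x = +-43 mm, each with a V seat (24 mm wide at the top, open upwards). Point: midway between the seats, where the middle of the pan's bar comes to lie: 130 mm from the pivot and, with the beam level, 140 mm above the bench. Turns with the beam: y runs along the beam from fork to pivot and poise, x is the pivot's direction
- fork_end (a point): midway between the free ends of the fork's tines, 25 mm beyond the seats; the lips of the V seats are 7 mm above the seat point and the highest part. The pan goes in from beyond this open end: bar above the lips and across both tines, uprights outside them, tray below; then it is lowered. On the other side 84 mm are free from the seats to the fork's cross-piece
- beam (a joint): tilt of the balance beam in rad: 0 is level; positive is poise arm up, fork down (poise too near the pivot for the load). Stops at -0.1 and 0.1, the long arm's tip then touching the bottom or top of its loop. Damped, settles in about 2 s. Between the stops it tilts 0.009 rad per mm that the poise is off its place of balance
- beam_tip (a point): the tip of the balance's long arm, 260 mm from the pivot, inside a narrow upright loop whose top is 182 mm above the bench; a black mark on the loop, 140 mm up, shows where the tip stands when level. Under the long arm runs a base plate 90 mm wide and 12 mm thick; the column under the pivot is 34 mm square and 154 mm high. Nothing stands under the fork
- poise (a joint): place of the poise along the long arm in m: 0 (50 mm from the pivot) to 0.155 (outermost). It weighs 0.45 kg, slides with 1 to 2 N and stays where it is left. The pan with one, two, three, four cells of 85 g balances at 0.052, 0.077, 0.101, 0.126, some mm more or less for the true masses
- poise_tab (a point): brass poise: block 40 mm long (y, along the beam), 36 wide, 44 high around the beam, with an upright tab on it to take hold of, 11 mm thick along the beam (y) and 26 mm wide across it (x). Point: in the tab, 38 mm above the beam's middle line, 16 mm under the tab's top and 20 mm above the block's top. y points outward along the beam, to higher values of the poise
- tray_floor (a point): loose black plastic quarantine tray for swollen cells, inside 112 (x) x 142 mm (y), walls 40 mm high and 4 mm thick. Point: middle of its inner floor, 4 mm above the bench
- busbar: bystander: flat aluminium busbar 90 x 20 x 4 mm lying on the bench, origin in the middle of its underside
- nut1: bystander: steel round nut, 18 mm across and 8 mm high, lying among the cells, origin in the middle of its underside
- nut2: bystander: another such nut
- tape: bystander: roll of green strapping tape, 90 mm across and 20 mm high, lying flat, origin in the middle of its underside
- driver: bystander: black-handled screwdriver 190 mm long lying on the bench
Mind the look-alikes: they are no part of the job. What is shaped like the part that bears cell1_mid but green or red is not meant. What is shaped like the part that bears cell4_mid but green is not meant.

How it is judged:
On the way, in this order (a step that is already met when the one before it is completed fails the run):
1. every sound cell lies in the pan and every swollen one in the quarantine tray, the pan not yet hung (x of cell1_mid in the frame of pan_bar between -0.074 and 0.074 m and y of cell1_mid in the frame of pan_bar between -0.079 and 0.079 m and z of cell1_mid in the frame of pan_bar between -0.085 and -0.04 m and x of cell2_mid in the frame of pan_bar between -0.074 and 0.074 m and y of cell2_mid in the frame of pan_bar between -0.079 and 0.079 m and z of cell2_mid in the frame of pan_bar between -0.085 and -0.04 m and x of cell3_mid in the frame of pan_bar between -0.074 and 0.074 m and y of cell3_mid in the frame of pan_bar between -0.079 and 0.079 m and z of cell3_mid in the frame of pan_bar between -0.085 and -0.04 m and x of cell4_mid in the frame of pan_bar between -0.074 and 0.074 m and y of cell4_mid in the frame of pan_bar between -0.079 and 0.079 m and z of cell4_mid in the frame of pan_bar between -0.085 and -0.04 m and x of cell5_mid in the frame of tray_floor between -0.058 and 0.058 m and y of cell5_mid in the frame of tray_floor between -0.073 and 0.073 m and z of cell5_mid in the frame of tray_floor between -0.003 and 0.045 m and x of cell6_mid in the frame of tray_floor between -0.058 and 0.058 m and y of cell6_mid in the frame of tray_floor between -0.073 and 0.073 m and z of cell6_mid in the frame of tray_floor between -0.003 and 0.045 m and distance between pan_bar and fork_seat above 0.05 m), for 0.2 s.
2. the pan hangs with its bar in the fork's seats (distance between pan_bar and fork_seat below 0.012 m), for 0.2 s.
At the end, for the whole second after the job is handed in: Every sound cell present lies in the pan, every swollen one present in the quarantine tray; the pan hangs with its bar in the fork's seats (within 12 mm of the point between them) and the beam is at rest level to within 0.03 rad (x of cell1_mid in the frame of pan_bar between -0.074 and 0.074 m and y of cell1_mid in the frame of pan_bar between -0.079 and 0.079 m and z of cell1_mid in the frame of pan_bar between -0.085 and -0.04 m and x of cell2_mid in the frame of pan_bar between -0.074 and 0.074 m and y of cell2_mid in the frame of pan_bar between -0.079 and 0.079 m and z of cell2_mid in the frame of pan_bar between -0.085 and -0.04 m and x of cell3_mid in the frame of pan_bar between -0.074 and 0.074 m and y of cell3_mid in the frame of pan_bar between -0.079 and 0.079 m and z of cell3_mid in the frame of pan_bar between -0.085 and -0.04 m and x of cell4_mid in the frame of pan_bar between -0.074 and 0.074 m and y of cell4_mid in the frame of pan_bar between -0.079 and 0.079 m and z of cell4_mid in the frame of pan_bar between -0.085 and -0.04 m and x of cell5_mid in the frame of tray_floor between -0.058 and 0.058 m and y of cell5_mid in the frame of tray_floor between -0.073 and 0.073 m and z of cell5_mid in the frame of tray_floor between -0.003 and 0.045 m and x of cell6_mid in the frame of tray_floor between -0.058 and 0.058 m and y of cell6_mid in the frame of tray_floor between -0.073 and 0.073 m and z of cell6_mid in the frame of tray_floor between -0.003 and 0.045 m and distance between pan_bar and fork_seat below 0.012 m and value of joint beam between -0.03 and 0.03 rad and velocity of joint beam between -0.05 and 0.05 rad/s); the robot touches nothing.
It fails at once if a cell is carried over or around the gauge: its middle crosses the line of the gauge's bridge and divider, however far to the side, elsewhere than through the passage ((x of cell1_mid in the frame of gauge_gap between -0.01 and 0.01 m and (z of cell1_mid in the frame of gauge_gap above 0.018 m or y of cell1_mid in the frame of gauge_gap below -0.03 m or y of cell1_mid in the frame of gauge_gap above 0.03 m)) or (x of cell2_mid in the frame of gauge_gap between -0.01 and 0.01 m and (z of cell2_mid in the frame of gauge_gap above 0.018 m or y of cell2_mid in the frame of gauge_gap below -0.03 m or y of cell2_mid in the frame of gauge_gap above 0.03 m)) or (x of cell3_mid in the frame of gauge_gap between -0.01 and 0.01 m and (z of cell3_mid in the frame of gauge_gap above 0.018 m or y of cell3_mid in the frame of gauge_gap below -0.03 m or y of cell3_mid in the frame of gauge_gap above 0.03 m)) or (x of cell4_mid in the frame of gauge_gap between -0.01 and 0.01 m and (z of cell4_mid in the frame of gauge_gap above 0.018 m or y of cell4_mid in the frame of gauge_gap below -0.03 m or y of cell4_mid in the frame of gauge_gap above 0.03 m)) or (x of cell5_mid in the frame of gauge_gap between -0.01 and 0.01 m and (z of cell5_mid in the frame of gauge_gap above 0.018 m or y of cell5_mid in the frame of gauge_gap below -0.03 m or y of cell5_mid in the frame of gauge_gap above 0.03 m)) or (x of cell6_mid in the frame of gauge_gap between -0.01 and 0.01 m and (z of cell6_mid in the frame of gauge_gap above 0.018 m or y of cell6_mid in the frame of gauge_gap below -0.03 m or y of cell6_mid in the frame of gauge_gap above 0.03 m))).
It fails at once if a bystander (busbar, nut, tape, screwdriver) is pushed more than 8 cm out of its place (distance of any of busbar, nut1, nut2, tape, driver from where it was at the start of the episode above 0.08 m).
Of cell1, cell2, cell3, cell4, cell5, cell6 only 3 to 4 are there at a start; the rules pass over those that are not, and their reading is None.
At some moment in a run one of cell1, cell2, cell3, cell4, cell5, cell6, pan, tray may be knocked a few centimetres aside while the robot is not near it.
It also fails if it takes over 210 s, if anything falls off the work surface, if the arm or the gripper's body presses on something with over 40 N, if the wrist force passes 120 N, or if a joint passes its speed limit or range.

## Working session

There is one attempt and no reset: what is moved stays moved. The work goes in short steps, Python scripts to look and compute and a tool call to move; the robot and the scene stay as the last step left them, time stands still between calls to the robot, and variables do not carry over. Pictures are saved under pics/ and viewed, and the job is handed in when it is done.

Besides the shell and the picture viewer there is one more tool, called by a JSON object that holds its "fn" and its "kwargs", one argument or row to a line. send_rows: Moves the arm, as the interface text tells. Its arguments: {"type":"object","properties":{"moves":{"type":"array"},"hand":{"type":"number"}},"required":["moves"]}

```bash
ls; mkdir -p pics
cat > h.py <<'E'
import numpy as np, cv2, json
from workcell import get_obs, eyes, ctrl
from scipy.spatial.transform import Rotation as R
def snap(n,f=None,crop=None,scale=1):
    s=eyes.snapshot(n); im=s["frame"][:,:,::-1].copy()
    np.savez('last_%s.npz'%n,K=s["K"],T=s["world_from_camera"],im=im)
    if f:
        if crop: 
            a,b,c,d=crop; im=im[b:d,a:c]
        im=cv2.resize(im,None,fx=scale,fy=scale,interpolation=cv2.INTER_CUBIC)
        cv2.imwrite('pics/'+f,im)
    return s
def load(n):
    d=np.load('last_%s.npz'%n); return d
def crop(n,f,box,scale):
    a,b,c,d=box; im=load(n)['im'][b:d,a:c]
    cv2.imwrite('pics/'+f,cv2.resize(im,None,fx=scale,fy=scale,interpolation=cv2.INTER_CUBIC))
def p2w(n,u,v,z):
    d=load(n);K=d['K'];T=d['T']
    r=T[:3,:3]@np.linalg.solve(K,[u,v,1]); o=T[:3,3]
    return o+r*(z-o[2])/r[2]
def w2p(n,p):
    d=load(n);K=d['K'];T=d['T']
    c=T[:3,:3].T@(np.array(p)-T[:3,3]); q=K@c; return q[:2]/q[2]
def st():
    o=get_obs(); print('t',round(o['time_s'],2),'tcp',np.round(o['tcp_pos'],4),'rot',np.round(o['tool_rot'],3),'F',np.round(o['ft_force'],1),'op',round(float(o['opening']),3)); 
    M=R.from_rotvec(o['tool_rot']).as_matrix(); print('toolx',np.round(M[:,0],3),'tooly',np.round(M[:,1],3),'z',np.round(M[:,2],3)); return o
def to(x,y,z):
    o=get_obs();M=R.from_rotvec(o['tool_rot']).as_matrix(); print(np.round(M.T@(np.array([x,y,z])-o['tcp_pos'])/0.03,3))
E
python3 - <<'E'
from h import *
o=st();print(o['joints'])
for n in ['scene','top','wrist']:
    s=snap(n,n+'0.png',scale=1.5); print(n,np.round(s['K'],1).tolist(),np.round(s['world_from_camera'],3).tolist())
E
```

```text
pics
t 0.0 tcp [0.1496 0.6064 0.2048] rot [-3.790e-01 -3.119e+00  2.000e-03] F [-0.1  0.  -0.2] op 0.998
toolx [-0.971  0.239 -0.   ] tooly [ 0.239  0.971 -0.001] z [-0.    -0.001 -1.   ]
[-1.37051351  0.41795798 -0.01031413  1.61416868  0.0046994   1.11072486
 -0.05300041]
scene [[357.4, 0.0, 250.2], [0.0, 357.4, 194.6], [0.0, 0.0, 1.0]] [[0.268, 0.586, -0.765, 1.281], [0.963, -0.145, 0.227, -0.156], [0.022, -0.798, -0.603, 0.725], [0.0, 0.0, 0.0, 1.0]]
top [[424.7, 0.0, 251.7], [0.0, 424.7, 197.9], [0.0, 0.0, 1.0]] [[-0.03, -0.987, 0.156, 0.385], [-1.0, 0.031, 0.001, 0.046], [-0.006, -0.156, -0.988, 1.152], [0.0, 0.0, 0.0, 1.0]]
wrist [[269.0, 0.0, 257.1], [0.0, 269.0, 190.9], [0.0, 0.0, 1.0]] [[0.239, 0.942, 0.235, 0.083], [0.971, -0.231, -0.059, 0.623], [-0.002, 0.242, -0.97, 0.385], [0.0, 0.0, 0.0, 1.0]]
```

View pics/scene0.png

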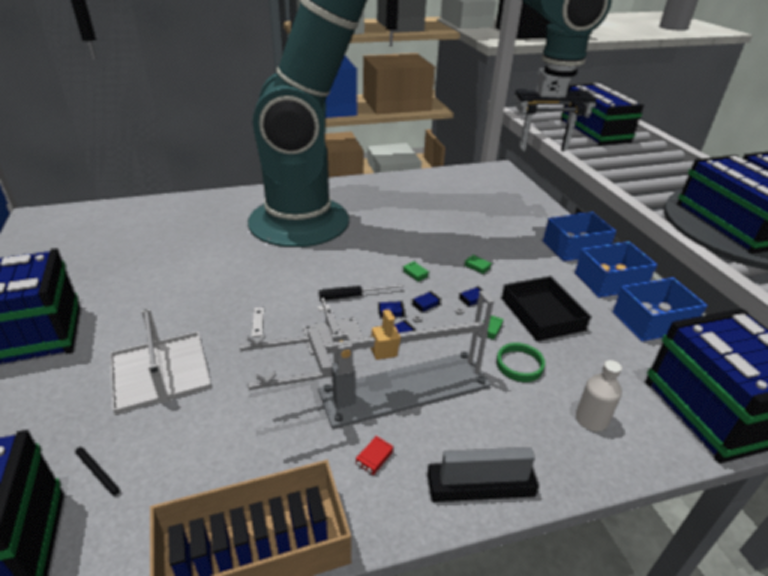

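View pics/top0.png

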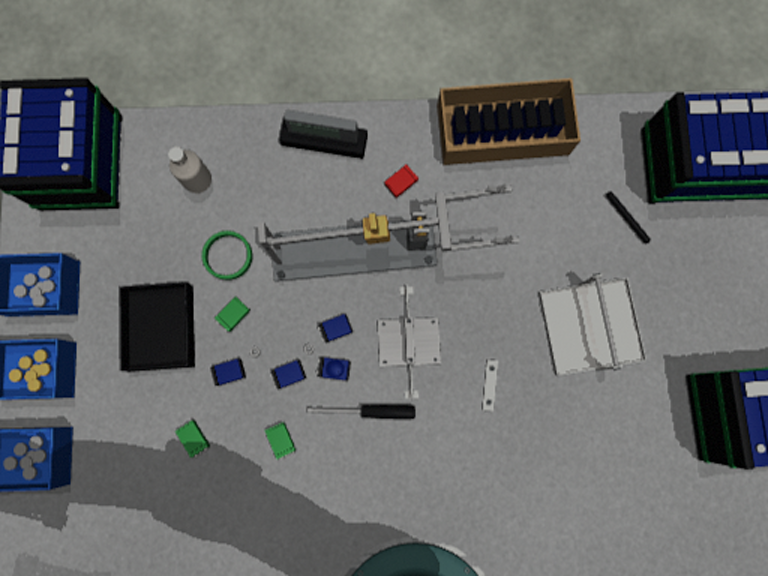

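View pics/wrist0.png

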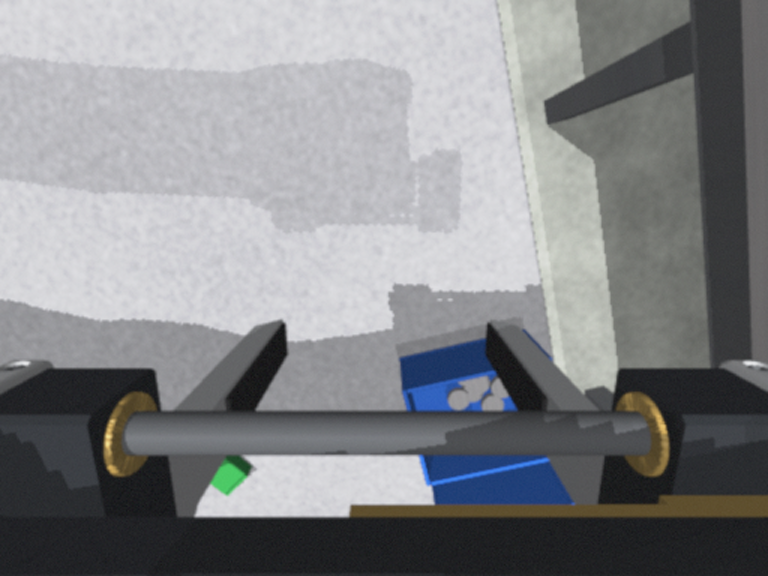

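Run:
```python
from h import *
crop('top','c1.png',(130,185,300,285),4.6)
crop('top','c2.png',(340,110,440,260),4)
crop('scene','c3.png',(150,165,420,290),2.9)
```

```text
(no output)
```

View pics/c1.png

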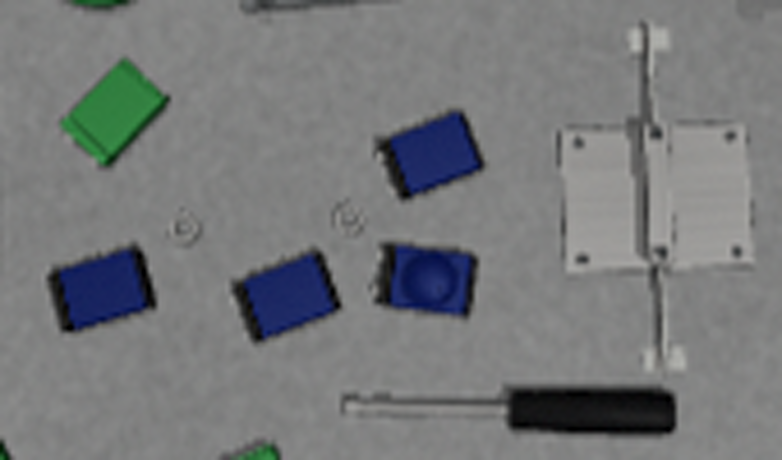

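View pics/c2.png

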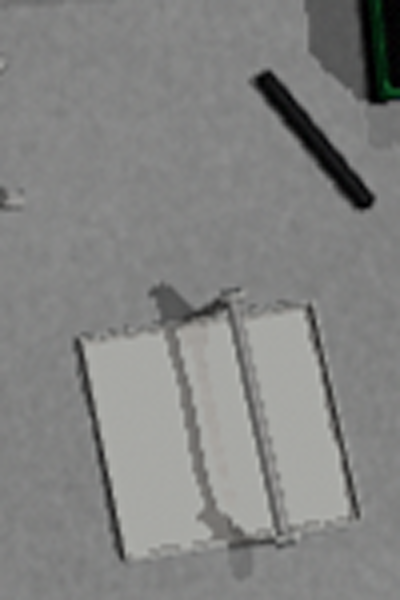

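View pics/c3.png

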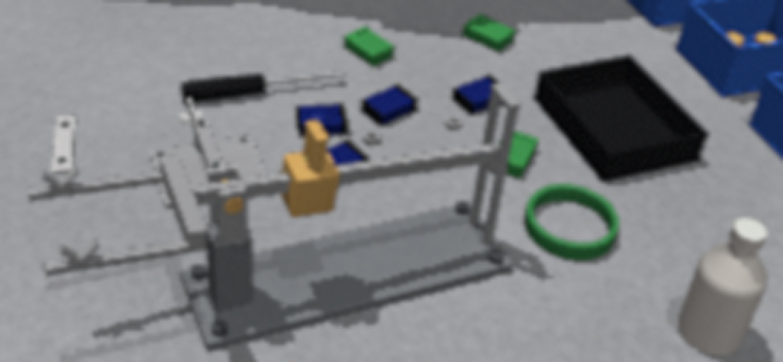

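```bash
cat >> h.py <<'E'
def quad(n,pts,z,off=(0,0),s=1):
    P=np.array([p2w(n,off[0]+x/s,off[1]+y/s,z) for x,y in pts]);
    c=P.mean(0); e=np.roll(P,-1,0)-P; L=np.linalg.norm(e[:,:2],axis=1); a=np.degrees(np.arctan2(e[:,1],e[:,0]))
    print('c',np.round(c,4),'L',np.round(L*1000,1),'ang',np.round(a,1)); return c
E
python3 - <<'E'
from h import *
q=lambda pts,z:quad('top',pts,z,(130,185),4.6)
print('A');q([(50,270),(138,245),(157,308),(70,332)],.018)
print('B');q([(233,284),(318,249),(341,305),(258,342)],.018)
print('C');q([(379,147),(460,110),(484,160),(405,198)],.018)
print('D');q([(380,242),(478,253),(468,318),(376,303)],.018)
print('gauge plate');q([(560,128),(742,124),(754,265),(568,272)],.006)
print('bridge ends');
for x,y in [(645,40),(664,358),(566,130),(568,262)]: print(p2w('top',130+x/4.6,185+y/4.6,.022))
print('bars');
for x,y in [(232,292),(285,540)]: print(p2w('top',340+x/4,110+y/4,.082))
print('panrim');quad('top',[(80,338),(312,303),(358,517),(123,560)],.015,(340,110),4)
print('tray rim');quad('top',[(120,286),(191,283),(194,365),(122,370)],.044,(0,0),1.5)
for n,(x,y),z in [('tine1',(510,188),.14),('tine2',(516,239),.14),('tip',(262,232),.14),('tab',(375,218),.19),('pivot',(420,225),.14)]:
    print(n,p2w('top',x/1.5,y/1.5,z))
E
```

```text
A
c [0.4382 0.3143 0.018 ] L [52.5 38.2 51.6 37.8] ang [ -75.8 -163.1  103.7   18.3]
B
c [0.4314 0.2081 0.018 ] L [52.8 35.1 51.9 36.5] ang [ -69.3 -158.4  112.3   23. ]
C
c [0.5107 0.1231 0.018 ] L [51.9 32.7 50.9 33.6] ang [ -67.  -155.9  114.1   25.8]
D
c [0.4382 0.1283 0.018 ] L [57.2 37.7 53.8 35.1] ang [-98.1 169.9  79.1  -4.7]
gauge plate
c [ 0.4826 -0.0071  0.006 ] L [107.5  83.1 108.7  84.8] ang [ -90.5 -177.7   90.4    1.4]
bridge ends
[ 0.57342956 -0.00341368  0.022     ]
[ 0.38887995 -0.00747722  0.022     ]
[0.52174954 0.04451389 0.022     ]
[0.4451862  0.04570031 0.022     ]
bars
[ 0.58103392 -0.32872588  0.082     ]
[ 0.42242841 -0.34859166  0.082     ]
panrim
c [ 0.5006 -0.3351  0.015 ] L [160.1 146.6 160.  151.1] ang [ -83.1 -173.2   98.5    6.9]
tray rim
c [0.5211 0.435  0.044 ] L [125.7 145.  124.9 148.4] ang [ -89.3 -177.    92.2    3.2]
tine1 [ 0.71994857 -0.17728509  0.14      ]
tine2 [ 0.63328362 -0.18165078  0.14      ]
tip [0.65809031 0.23253028 0.14      ]
tab [0.66150924 0.04695054 0.19      ]
pivot [ 0.6617241  -0.02627601  0.14      ]
```

```bash
cat >> h.py <<'E'
def plan(x,y,z,yaw=None,maxstep=0.95):
    """yaw = world angle (deg) of tool y axis wanted (mod 180); prints rows"""
    o=get_obs();M=R.from_rotvec(o['tool_rot']).as_matrix();p=np.array(o['tcp_pos'])
    th=np.degrees(np.arctan2(M[1,1],M[0,1])); d=0 if yaw is None else (yaw-th+90)%180-90
    T=np.array([x,y,z])-p
    L=np.linalg.norm(T)
    n=max(1,int(np.ceil(abs(d)/6/0.98)),int(np.ceil(L/0.03/maxstep/1.0)))
    rows=[];a=th
    for i in range(n):
        k=np.radians(a); ty=np.array([np.cos(k),np.sin(k),0]); tz=np.array([0,0,-1]); tx=np.cross(ty,tz)
        s=T/n/0.03
        rows.append([round(float(v),2) for v in (s@tx,s@ty,s@tz,-d/n/6)]); a+=d/n
    print('yaw now %.1f turn %.1f n %d  j7 %.2f'%(th,d,n,o['joints'][6]))
    for i in range(0,n,5): print(rows[i:i+5])
E
python3 - <<'E'
from h import *
plan(.438,.16,.2,-9.5)
E
```

```text
yaw now 76.1 turn -85.6 n 19  j7 -0.05
[[-0.68, -0.64, 0.01, 0.75], [-0.73, -0.58, 0.01, 0.75], [-0.77, -0.53, 0.01, 0.75], [-0.81, -0.46, 0.01, 0.75], [-0.84, -0.4, 0.01, 0.75]]
[[-0.87, -0.33, 0.01, 0.75], [-0.9, -0.26, 0.01, 0.75], [-0.91, -0.19, 0.01, 0.75], [-0.93, -0.12, 0.01, 0.75], [-0.93, -0.04, 0.01, 0.75]]
[[-0.93, 0.03, 0.01, 0.75], [-0.93, 0.1, 0.01, 0.75], [-0.92, 0.17, 0.01, 0.75], [-0.9, 0.25, 0.01, 0.75], [-0.88, 0.32, 0.01, 0.75]]
[[-0.85, 0.38, 0.01, 0.75], [-0.82, 0.45, 0.01, 0.75], [-0.78, 0.51, 0.01, 0.75], [-0.74, 0.57, 0.01, 0.75]]
```

{"fn": "send_rows", "kwargs": {
  "moves": [
    [-0.68,-0.64,0,0.75],
    [-0.73,-0.58,0,0.75],
    [-0.77,-0.53,0,0.75],
    [-0.81,-0.46,0,0.75],
    [-0.84,-0.4,0,0.75]
  ],
  "hand": 0.6
}}

```text
time_s: 0.65
tcp_pos: [0.2261, 0.4882, 0.2053]
tool_rot: [-0.985, -2.983, 0.001]
ft_force: [0.9, -0.0, -0.4]
opening: 0.619
```

{"fn": "send_rows", "kwargs": {
  "moves": [
    [-0.87,-0.33,0,0.75],
    [-0.9,-0.26,0,0.75],
    [-0.91,-0.19,0,0.75],
    [-0.93,-0.12,0,0.75],
    [-0.93,-0.04,0,0.75]
  ]
}}

```text
time_s: 1.15
tcp_pos: [0.3027, 0.3702, 0.2055]
tool_rot: [1.551, 2.732, -0.0]
ft_force: [1.3, 0.4, 0.4]
opening: 0.603
```

{"fn": "send_rows", "kwargs": {
  "moves": [
    [-0.93,0.03,0,0.75],
    [-0.93,0.1,0,0.75],
    [-0.92,0.17,0,0.75],
    [-0.9,0.25,0,0.75],
    [-0.88,0.32,0,0.75]
  ]
}}

```text
time_s: 1.65
tcp_pos: [0.379, 0.2522, 0.2055]
tool_rot: [2.055, 2.376, 0.0]
ft_force: [0.4, 0.8, -0.7]
opening: 0.604
```

{"fn": "send_rows", "kwargs": {
  "moves": [
    [-0.85,0.38,0,0.75],
    [-0.82,0.45,0,0.75],
    [-0.78,0.51,0,0.75],
    [-0.74,0.57,0,0.75],
    [0,0,0,0]
  ]
}}

```text
time_s: 2.15
tcp_pos: [0.4404, 0.1561, 0.2056]
tool_rot: [2.405, 2.02, 0.0]
ft_force: [-1.5, -0.3, 0.2]
opening: 0.601
```

Run:
```python
from h import *
o=st();print(np.round(o['joints'],2));snap('wrist','w1.png',scale=1.5)
```

```text
t 2.15 tcp [0.4404 0.1561 0.2056] rot [2.405 2.02  0.   ] F [-1.5 -0.3  0.2] op 0.601
toolx [ 0.172  0.985 -0.001] tooly [ 0.985 -0.172  0.001] z [ 0.001 -0.001 -1.   ]
[-0.87  0.14  0.51  2.01 -0.08  1.01 -0.5 ]
```

View pics/w1.png

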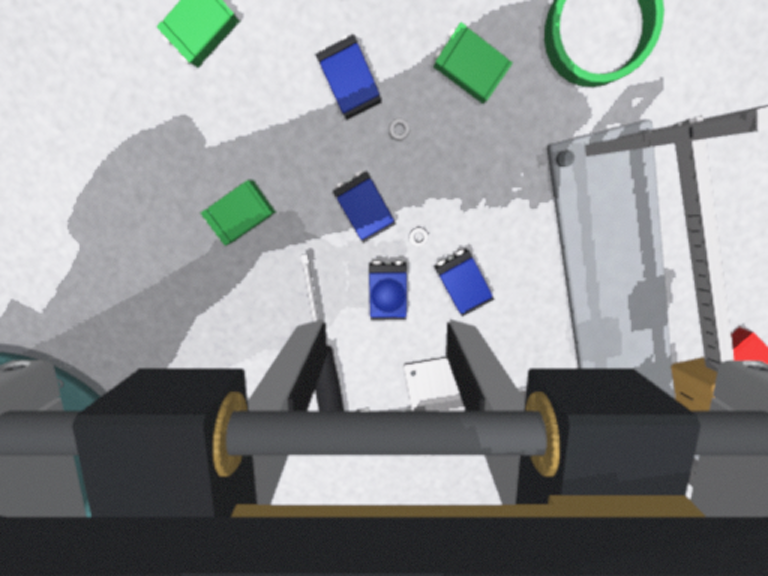

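Run:
```python
from h import *
crop('wrist','c4.png',(200,10,350,225),2.75)
crop('wrist','c5.png',(230,110,340,220),7)
```

```text
(no output)
```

View pics/c5.png

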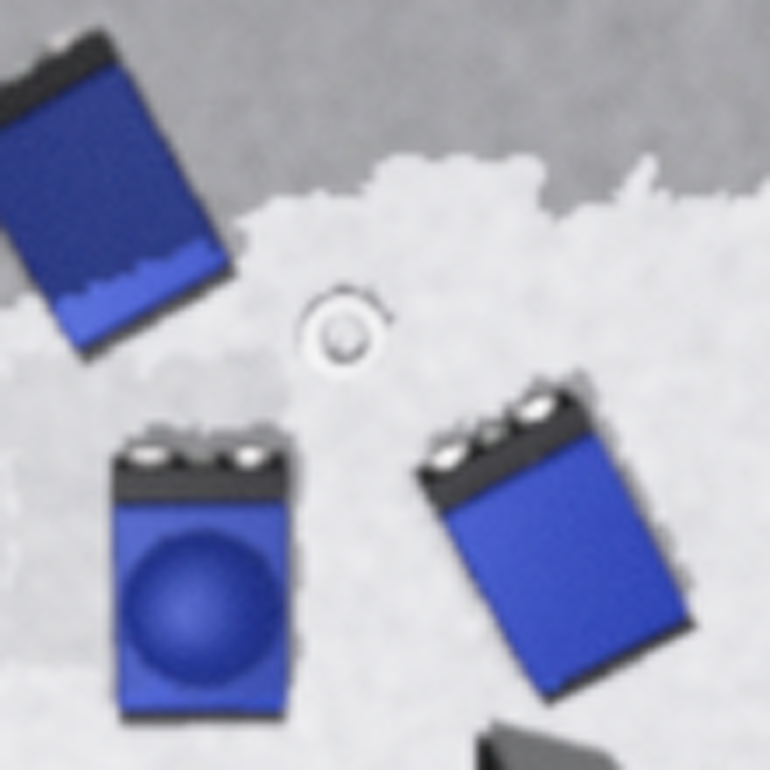

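```bash
cat >> h.py <<'E'
def cellfit(n,bl,br,l2,off,s,z=.018):
    """bl,br: near-edge corners of top face; l2: pixel of the far-end corner rough, only for direction side. gives centre"""
    a,b,c=[p2w(n,off[0]+p[0]/s,off[1]+p[1]/s,z) for p in (bl,br,l2)]
    e=b-a; w=np.linalg.norm(e[:2]); nrm=np.array([-e[1],e[0],0])/w
    if nrm@(c-a)<0:nrm=-nrm
    m=(a+b)/2+nrm*.028; d1=(c-a)[:2]
    print('w %.1f mm far %.1f mm'%(w*1e3,np.linalg.norm(d1)*1e3),'centre',np.round(m[:2],4),'edge ang %.1f'%np.degrees(np.arctan2(e[1],e[0])),'side ang %.1f (perp %.1f)'%(np.degrees(np.arctan2(d1[1],d1[0])),np.degrees(np.arctan2(d1[1],d1[0]))-90))
E
python3 - <<'E'
from h import *
print('D');cellfit('wrist',(118,718),(286,717),(113,462),(230,110),7)
cellfit('wrist',(118,718),(286,717),(113,500),(230,110),7)
print('C');cellfit('wrist',(548,700),(692,624),(440,508),(230,110),7)
print('B');cellfit('wrist',(85,357),(233,270),(-5,130),(230,110),7)
E
```

```text
D
w 34.5 mm far 53.4 mm centre [0.4398 0.1295] edge ang -9.6 side ang 80.6 (perp -9.4)
w 34.5 mm far 45.7 mm centre [0.4398 0.1295] edge ang -9.6 side ang 80.8 (perp -9.2)
C
w 32.7 mm far 46.5 mm centre [0.5116 0.1253] edge ang 19.7 side ang 110.3 (perp 20.3)
B
w 33.4 mm far 46.3 mm centre [0.4311 0.211 ] edge ang 20.4 side ang 101.0 (perp 11.0)
```

Run:
```python
from h import *
plan(.4396,.129,.006,-9.5)
```

```text
yaw now -9.7 turn 0.2 n 8  j7 -0.50
[[-0.12, 0.02, 0.83, -0.0], [-0.12, 0.02, 0.83, -0.0], [-0.12, 0.02, 0.83, -0.0], [-0.12, 0.02, 0.83, -0.0], [-0.12, 0.02, 0.83, -0.0]]
[[-0.12, 0.02, 0.83, -0.0], [-0.12, 0.02, 0.83, -0.0], [-0.12, 0.02, 0.83, -0.0]]
```

{"fn": "send_rows", "kwargs": {
  "moves": [
    [-0.3,0.05,0.83,0],
    [-0.3,0.05,0.83,0],
    [-0.3,0.04,0.83,0],
    [0,0,0.83,0],
    [0,0,0.83,0]
  ],
  "hand": 0.52
}}

```text
time_s: 2.7
tcp_pos: [0.4381, 0.1328, 0.0801]
tool_rot: [-2.395, -2.033, -0.0]
ft_force: [-0.4, 0.1, -0.2]
opening: 0.522
```

{"fn": "send_rows", "kwargs": {
  "moves": [
    [0,0,0.83,0],
    [0,0,0.83,0],
    [0,0,0.83,0],
    [0,0,0,0]
  ]
}}

```text
time_s: 3.1
tcp_pos: [0.4366, 0.1323, 0.0042]
tool_rot: [-2.394, -2.032, 0.007]
ft_force: [-0.6, -0.7, 0.9]
opening: 0.519
```

{"fn": "send_rows", "kwargs": {
  "moves": [
    [0,0,0,0],
    [0,0,0,0],
    [0,0,0,0],
    [0,0,0,0]
  ],
  "hand": 0
}}

```text
time_s: 3.5
tcp_pos: [0.4389, 0.1332, 0.0074]
tool_rot: [2.395, 2.033, 0.003]
ft_force: [-2.3, -0.6, 10.1]
opening: 0.381
```

Run:
```python
from h import *
o=st();plan(.45,.15,.12);plan(.52,.435,.12,0)
```

```text
t 3.5 tcp [0.4389 0.1332 0.0074] rot [2.395 2.033 0.003] F [-2.3 -0.6 10.1] op 0.381
toolx [0.162 0.987 0.001] tooly [ 0.987 -0.162  0.001] z [ 0.002  0.001 -1.   ]
yaw now -9.3 turn 0.0 n 5  j7 -0.21
[[0.12, 0.05, -0.75, 0.0], [0.12, 0.05, -0.75, 0.0], [0.12, 0.05, -0.75, 0.0], [0.12, 0.05, -0.75, 0.0], [0.12, 0.05, -0.75, 0.0]]
yaw now -9.3 turn 9.3 n 12  j7 -0.21
[[0.86, 0.09, -0.31, -0.13], [0.86, 0.1, -0.31, -0.13], [0.86, 0.11, -0.31, -0.13], [0.86, 0.12, -0.31, -0.13], [0.86, 0.13, -0.31, -0.13]]
[[0.86, 0.14, -0.31, -0.13], [0.85, 0.16, -0.31, -0.13], [0.85, 0.17, -0.31, -0.13], [0.85, 0.18, -0.31, -0.13], [0.85, 0.19, -0.31, -0.13]]
[[0.84, 0.2, -0.31, -0.13], [0.84, 0.21, -0.31, -0.13]]
```

{"fn": "send_rows", "kwargs": {
  "moves": [
    [0,0,-0.7,0],
    [0,0,-0.9,0],
    [0,0,-0.9,0],
    [0.4,0.05,-0.9,0],
    [0.8,0.1,-0.4,-0.1]
  ]
}}

```text
time_s: 4.0
tcp_pos: [0.4495, 0.1673, 0.1233]
tool_rot: [2.387, 2.043, 0.005]
ft_force: [0.7, -0.1, -1.8]
opening: 0.378
```

{"fn": "send_rows", "kwargs": {
  "moves": [
    [0.9,0.11,0,-0.15],
    [0.9,0.12,0,-0.15],
    [0.9,0.13,0,-0.15],
    [0.9,0.14,0,-0.15],
    [0.9,0.15,0,-0.15]
  ]
}}

```text
time_s: 4.5
tcp_pos: [0.4845, 0.3005, 0.1211]
tool_rot: [2.302, 2.138, 0.001]
ft_force: [0.8, 0.2, 0.1]
opening: 0.382
```

Run:
```python
from h import *
o=st();plan(.52,.435,.12,0);snap('wrist','w2.png',scale=1.2)
```

```text
t 4.5 tcp [0.4845 0.3005 0.1211] rot [2.302e+00 2.138e+00 1.000e-03] F [0.8 0.2 0.1] op 0.382
toolx [0.073 0.997 0.001] tooly [ 0.997 -0.073  0.001] z [ 0.001  0.001 -1.   ]
yaw now -4.2 turn 4.2 n 5  j7 -0.49
[[0.91, 0.17, 0.01, -0.14], [0.91, 0.18, 0.01, -0.14], [0.91, 0.2, 0.01, -0.14], [0.9, 0.21, 0.01, -0.14], [0.9, 0.22, 0.01, -0.14]]
```

View pics/w2.png

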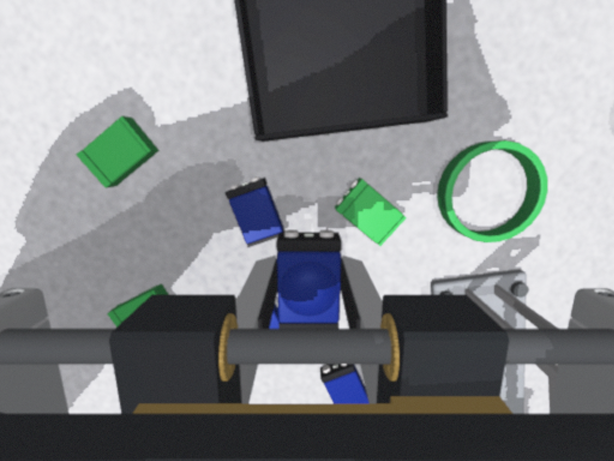

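{"fn": "send_rows", "kwargs": {
  "moves": [
    [0.91,0.17,0,-0.14],
    [0.91,0.18,0,-0.14],
    [0.91,0.2,0,-0.14],
    [0.9,0.21,0,-0.14],
    [0.9,0.22,0,-0.14]
  ]
}}

```text
time_s: 5.05
tcp_pos: [0.5199, 0.4348, 0.1211]
tool_rot: [2.222, 2.221, 0.001]
ft_force: [0.4, 0.3, -1.6]
opening: 0.379
```

Run:
```python
from h import *
o=st();snap('top','t2.png',crop=(60,170,340,310),scale=2.8);plan(.52,.435,.012,0)
print([w2p('top',(.52,.435,z)) for z in(0,.04)])
```

```text
t 5.05 tcp [0.5199 0.4348 0.1211] rot [2.222e+00 2.221e+00 1.000e-03] F [ 0.4  0.3 -1.6] op 0.379
toolx [0. 1. 0.] tooly [ 1.    -0.     0.001] z [ 0.001  0.    -1.   ]
yaw now 0.2 turn -0.2 n 4  j7 -0.56
[[-0.04, 0.0, 0.91, 0.01], [-0.04, 0.0, 0.91, 0.01], [-0.04, 0.0, 0.91, 0.01], [-0.04, 0.0, 0.91, 0.01]]
[array([110.10996476, 219.23211897]), array([105.02937742, 217.61888905])]
```

View pics/t2.png

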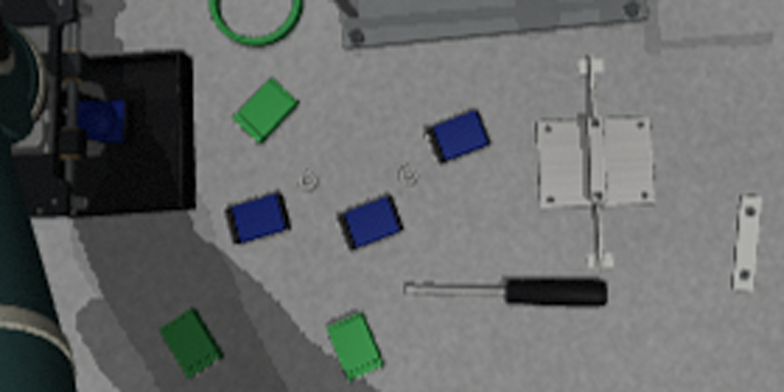

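{"fn": "send_rows", "kwargs": {
  "moves": [
    [0,0,0.9,0],
    [0,0,0.9,0],
    [0,0,0.9,0],
    [0,0,0.8,0],
    [0,0,0,0]
  ]
}}

```text
time_s: 5.6
tcp_pos: [0.5185, 0.4326, 0.013]
tool_rot: [2.222, 2.22, -0.006]
ft_force: [-0.0, -0.4, -1.1]
opening: 0.374
```

{"fn": "send_rows", "kwargs": {
  "moves": [
    [0,0,0,0],
    [0,0,0,0],
    [0,0,0,0]
  ],
  "hand": 0.52
}}

```text
time_s: 5.9
tcp_pos: [0.5204, 0.4343, 0.0168]
tool_rot: [2.222, 2.22, 0.003]
ft_force: [-0.0, -0.1, -1.5]
opening: 0.521
```

{"fn": "send_rows", "kwargs": {
  "moves": [
    [0,0,-0.9,0],
    [0,0,-0.9,0],
    [0,0,-0.9,0],
    [0,0,-0.9,0],
    [0,0,-0.9,0]
  ]
}}

```text
time_s: 6.4
tcp_pos: [0.5199, 0.4338, 0.1525]
tool_rot: [2.223, 2.22, 0.002]
ft_force: [-0.1, 0.7, 0.6]
opening: 0.519
```

Run:
```python
from h import *
o=st();snap('wrist','w3.png',scale=1.2)
plan(.44,.315,.15,14);plan(.432,.225,.17,18)
```

```text
t 6.4 tcp [0.5199 0.4338 0.1525] rot [2.223e+00 2.220e+00 2.000e-03] F [-0.1  0.7  0.6] op 0.519
toolx [0.001 1.    0.001] tooly [ 1.    -0.001  0.001] z [ 0.001  0.001 -1.   ]
yaw now -0.1 turn 14.1 n 6  j7 -0.56
[[-0.67, -0.45, 0.04, -0.39], [-0.65, -0.48, 0.04, -0.39], [-0.63, -0.51, 0.04, -0.39], [-0.61, -0.53, 0.04, -0.39], [-0.58, -0.55, 0.04, -0.39]]
[[-0.56, -0.58, 0.04, -0.39]]
yaw now -0.1 turn 18.1 n 9  j7 -0.56
[[-0.78, -0.33, -0.05, -0.33], [-0.77, -0.36, -0.05, -0.33], [-0.75, -0.38, -0.05, -0.33], [-0.74, -0.41, -0.05, -0.33], [-0.72, -0.44, -0.05, -0.33]]
[[-0.71, -0.46, -0.05, -0.33], [-0.69, -0.49, -0.05, -0.33], [-0.67, -0.51, -0.05, -0.33], [-0.66, -0.53, -0.05, -0.33]]
```

View pics/w3.png

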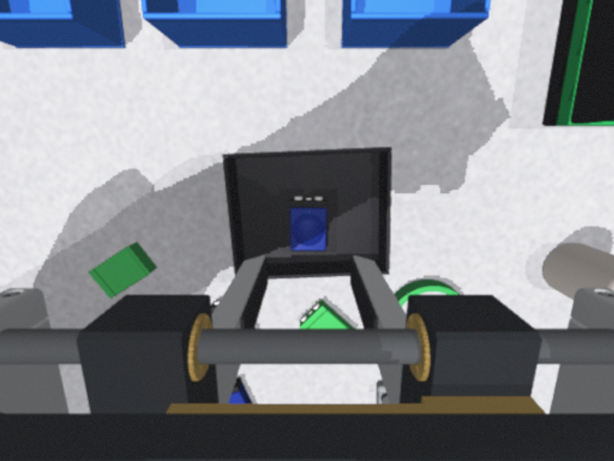

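{"fn": "send_rows", "kwargs": {
  "moves": [
    [-0.67,-0.45,0,-0.39],
    [-0.65,-0.48,0,-0.39],
    [-0.63,-0.51,0,-0.39],
    [-0.51,-0.53,0,-0.39],
    [-0.38,-0.55,0,-0.39]
  ]
}}

```text
time_s: 6.95
tcp_pos: [0.4503, 0.3415, 0.1511]
tool_rot: [1.983, 2.436, 0.002]
ft_force: [0.8, -0.3, 0.7]
opening: 0.52
```

{"fn": "send_rows", "kwargs": {
  "moves": [
    [-0.2,-0.3,0,-0.39],
    [0,0,0,0]
  ]
}}

```text
time_s: 7.15
tcp_pos: [0.4426, 0.3342, 0.1512]
tool_rot: [-1.934, -2.475, -0.002]
ft_force: [-0.0, -0.1, 0.4]
opening: 0.522
```

Run:
```python
from h import *
o=st();snap('wrist','w4.png',crop=(180,60,340,220),scale=3.75)
```

```text
t 7.15 tcp [0.4426 0.3342 0.1512] rot [-1.934e+00 -2.475e+00 -2.000e-03] F [-0.  -0.1  0.4] op 0.522
toolx [-0.242  0.97   0.001] tooly [0.97  0.242 0.001] z [ 0.     0.001 -1.   ]
```

View pics/w4.png

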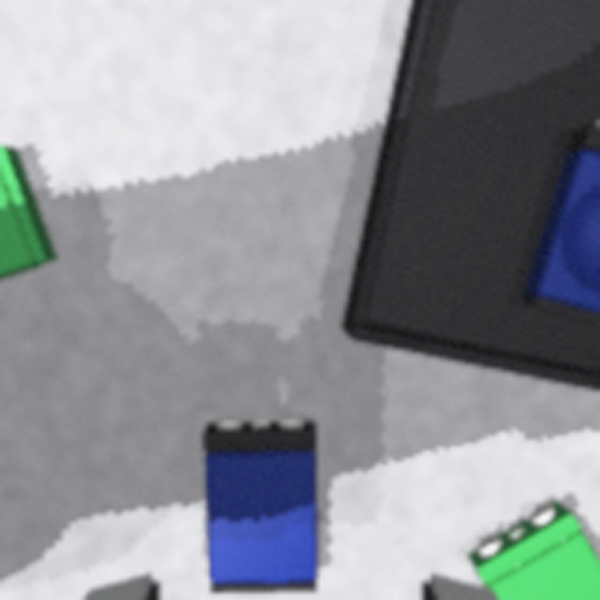

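Run:
```python
from h import *
cellfit('wrist',(212,590),(315,588),(207,452),(180,60),3.75)
cellfit('wrist',(212,590),(315,588),(206,428),(180,60),3.75)
```

```text
w 33.8 mm far 46.2 mm centre [0.4386 0.3186] edge ang 15.2 side ang 105.0 (perp 15.0)
w 33.8 mm far 53.9 mm centre [0.4386 0.3186] edge ang 15.2 side ang 105.0 (perp 15.0)
```

Run:
```python
from h import *
plan(.434,.3344,.0065,15)
```

```text
yaw now 13.9 turn 1.1 n 6  j7 -0.32
[[0.01, -0.05, 0.8, -0.03], [0.01, -0.05, 0.8, -0.03], [0.01, -0.05, 0.8, -0.03], [0.01, -0.05, 0.8, -0.03], [0.01, -0.05, 0.8, -0.03]]
[[0.01, -0.05, 0.8, -0.03]]
```

{"fn": "send_rows", "kwargs": {
  "moves": [
    [0.02,-0.14,0.8,-0.18],
    [0.02,-0.14,0.8,0],
    [0,0,0.8,0],
    [0,0,0.8,0],
    [0,0,0.8,0]
  ]
}}

```text
time_s: 7.7
tcp_pos: [0.4353, 0.3346, 0.0294]
tool_rot: [1.912, 2.492, 0.001]
ft_force: [0.1, -0.4, -0.4]
opening: 0.519
```

{"fn": "send_rows", "kwargs": {
  "moves": [
    [0,0,0.8,0],
    [0,0,0,0]
  ]
}}

```text
time_s: 7.9
tcp_pos: [0.4338, 0.3333, 0.0039]
tool_rot: [-1.912, -2.492, 0.006]
ft_force: [-0.7, -0.7, 0.1]
opening: 0.525
```

{"fn": "send_rows", "kwargs": {
  "moves": [
    [0,0,0,0],
    [0,0,0,0],
    [0,0,0,0],
    [0,0,0,0]
  ],
  "hand": 0
}}

```text
time_s: 8.3
tcp_pos: [0.4352, 0.3345, 0.0074]
tool_rot: [1.911, 2.493, 0.003]
ft_force: [-0.1, 0.3, 8.8]
opening: 0.379
```

{"fn": "send_rows", "kwargs": {
  "moves": [
    [0,0,-0.7,0],
    [0,0,-0.9,0],
    [0,0,-0.9,0],
    [0,0,-0.6,0],
    [0,0,0,0]
  ]
}}

```text
time_s: 8.8
tcp_pos: [0.4356, 0.3348, 0.102]
tool_rot: [1.911, 2.493, 0.007]
ft_force: [0.5, 1.5, -1.6]
opening: 0.381
```

Run:
```python
from h import *
o=st();snap('wrist','w5.png',crop=(180,60,340,220),scale=3.75)
snap('top');crop('top','t3.png',(230,180,320,280),6)
plan(.483,.10,.06,1.3)
```

```text
t 8.8 tcp [0.4356 0.3348 0.102 ] rot [1.911 2.493 0.007] F [ 0.5  1.5 -1.6] op 0.381
toolx [-0.26   0.966  0.002] tooly [0.966 0.26  0.004] z [ 0.003  0.003 -1.   ]
yaw now 15.1 turn -13.8 n 9  j7 -0.28
[[-0.88, -0.05, 0.15, 0.26], [-0.88, -0.03, 0.15, 0.26], [-0.89, -0.0, 0.15, 0.26], [-0.88, 0.02, 0.15, 0.26], [-0.88, 0.04, 0.15, 0.26]]
[[-0.88, 0.07, 0.15, 0.26], [-0.88, 0.09, 0.15, 0.26], [-0.88, 0.11, 0.15, 0.26], [-0.87, 0.14, 0.15, 0.26]]
```

View pics/w5.png

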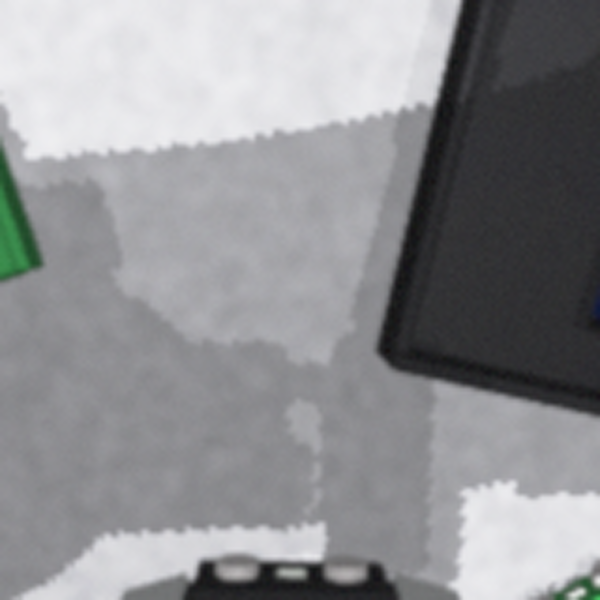

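View pics/t3.png

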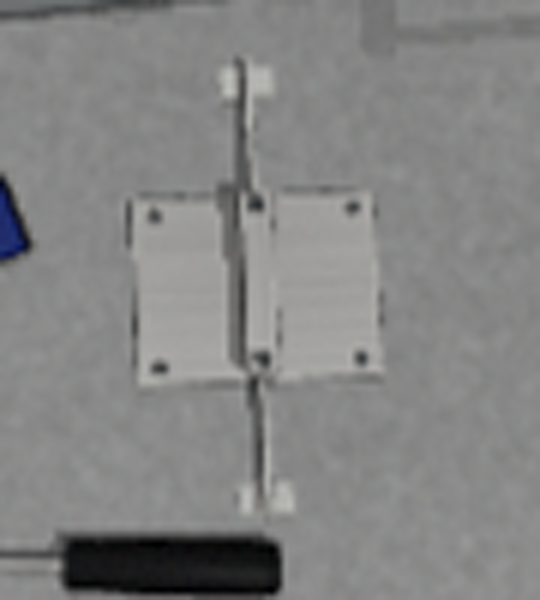

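Run:
```python
from h import *
f=lambda x,y,z:p2w('top',230+x/6,180+y/6,z)
a,b=f(255,205,.0385),f(262,358,.0385);print(a,b,(a+b)/2,np.degrees(np.arctan2(*(a-b)[:2][::-1])))
P=[f(*p,.008) for p in[(155,217),(352,207),(160,368),(361,357)]];print(np.mean(P,0));
for i,j in [(2,0),(3,1),(1,0),(3,2)]: d=P[j]-P[i];print(np.linalg.norm(d),np.degrees(np.arctan2(d[1],d[0])))
```

```text
[ 0.51577094 -0.00669369  0.0385    ] [ 0.44866348 -0.00721379  0.0385    ] [ 0.48221721 -0.00695374  0.0385    ] 0.44404763325317537
[ 0.48231007 -0.00763413  0.008     ]
0.06795436184010373 0.0772498823176394
0.06760048675716046 0.9142124870205622
0.08907179801922499 91.1635448505143
0.09006657272450107 91.38130058381131
```

{"fn": "send_rows", "kwargs": {
  "moves": [
    [-0.9,-0.05,0,0.25],
    [-0.9,-0.03,0,0.25],
    [-0.9,0,0,0.25],
    [-0.9,0.02,0,0.25],
    [-0.9,0.04,0,0.25]
  ]
}}

```text
time_s: 9.4
tcp_pos: [0.4618, 0.2002, 0.0982]
tool_rot: [-2.071, -2.362, 0.002]
ft_force: [0.8, -0.2, -1.1]
opening: 0.383
```

{"fn": "send_rows", "kwargs": {
  "moves": [
    [-0.9,0.07,0,0.25],
    [-0.9,0.09,0,0.25],
    [-0.9,0.11,0,0.25],
    [-0.9,0.14,0,0.25],
    [0,0,0,0]
  ]
}}

```text
time_s: 9.9
tcp_pos: [0.4844, 0.0916, 0.0985]
tool_rot: [2.197, 2.245, -0.003]
ft_force: [-0.5, 0.1, -0.7]
opening: 0.38
```

Run:
```python
from h import *
o=st();plan(.4815,.068,.0145,1)
```

```text
t 9.9 tcp [0.4844 0.0916 0.0985] rot [ 2.197  2.245 -0.003] F [-0.5  0.1 -0.7] op 0.38
toolx [-0.022  1.    -0.002] tooly [ 1.     0.022 -0.001] z [-0.001 -0.002 -1.   ]
yaw now 1.3 turn -0.3 n 4  j7 -0.02
[[-0.2, -0.03, 0.7, 0.01], [-0.2, -0.03, 0.7, 0.01], [-0.2, -0.03, 0.7, 0.01], [-0.2, -0.03, 0.7, 0.01]]
```

{"fn": "send_rows", "kwargs": {
  "moves": [
    [-0.4,-0.06,0.7,0],
    [-0.4,-0.04,0.7,0],
    [0,0,0.7,0],
    [0,0,0.4,0],
    [0,0,0,0]
  ]
}}

```text
time_s: 10.4
tcp_pos: [0.481, 0.0712, 0.0227]
tool_rot: [-2.189, -2.251, 0.004]
ft_force: [0.3, 0.2, -0.5]
opening: 0.378
```

{"fn": "send_rows", "kwargs": {
  "moves": [
    [0,0,0,0],
    [0,0,0.2,0],
    [0,0,0,0]
  ]
}}

```text
time_s: 10.7
tcp_pos: [0.4822, 0.0714, 0.0183]
tool_rot: [2.19, 2.252, 0.0]
ft_force: [0.6, -0.3, -0.1]
opening: 0.379
```

Run:
```python
from h import *
o=st();plan(.4815,.0115,.0145,1); snap('scene','s2.png',crop=(190,170,340,260),scale=5)
snap('wrist','w6.png',crop=(150,120,380,280),scale=3)
```

```text
t 10.7 tcp [0.4822 0.0714 0.0183] rot [2.19  2.252 0.   ] F [ 0.6 -0.3 -0.1] op 0.379
toolx [-0.028  1.     0.   ] tooly [1.    0.028 0.   ] z [ 0.  0. -1.]
yaw now 1.6 turn -0.6 n 3  j7 0.11
[[-0.66, -0.03, 0.04, 0.03], [-0.66, -0.02, 0.04, 0.03], [-0.66, -0.02, 0.04, 0.03]]
```

View pics/w6.png

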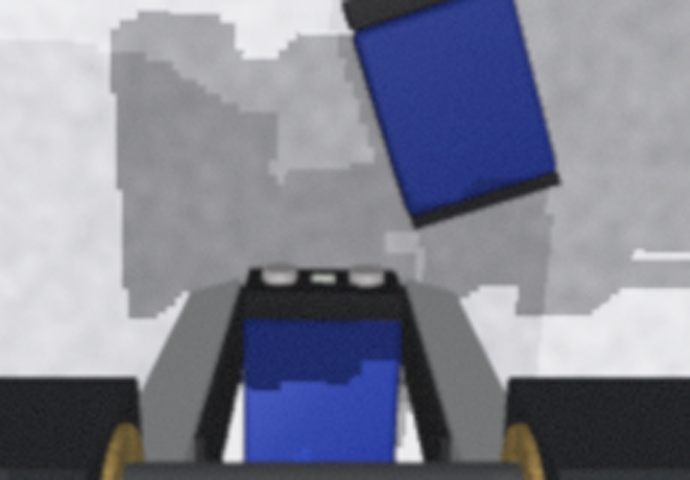

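View pics/s2.png

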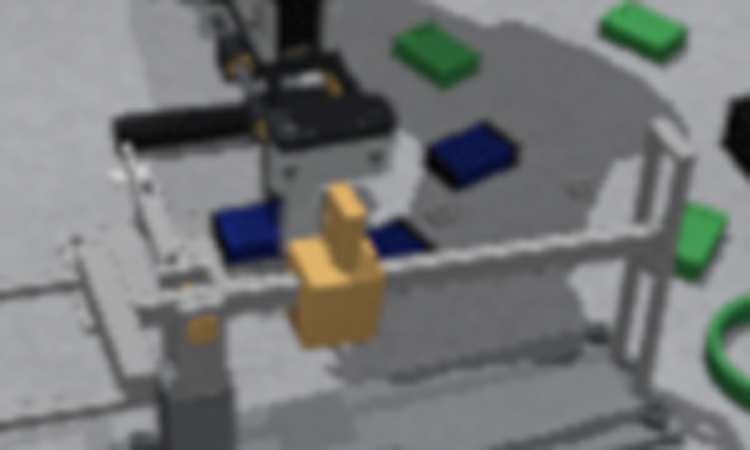

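{"fn": "send_rows", "kwargs": {
  "moves": [
    [0,0,0.12,0.1],
    [0,0,0,0],
    [-0.4,-0.02,0,0],
    [-0.4,-0.02,0,0],
    [0,0,0,0]
  ]
}}

```text
time_s: 11.3
tcp_pos: [0.4813, 0.0447, 0.0148]
tool_rot: [2.205, 2.237, -0.001]
ft_force: [0.6, 0.2, -1.9]
opening: 0.375
```

{"fn": "send_rows", "kwargs": {
  "moves": [
    [-0.4,0,0,0],
    [-0.4,0,0,0],
    [0,0,0,0]
  ]
}}

```text
time_s: 11.6
tcp_pos: [0.4817, 0.021, 0.0148]
tool_rot: [2.205, 2.237, -0.001]
ft_force: [-0.7, 0.6, -1.6]
opening: 0.376
```

Run:
```python
from h import *
o=st();plan(.482,.0115,.0145,1); 
snap('wrist','w7.png',crop=(150,120,380,280),scale=3)
```

```text
t 11.6 tcp [0.4817 0.021  0.0148] rot [ 2.205e+00  2.237e+00 -1.000e-03] F [-0.7  0.6 -1.6] op 0.376
toolx [-0.015  1.    -0.001] tooly [1.    0.015 0.   ] z [ 0.    -0.001 -1.   ]
yaw now 0.8 turn 0.2 n 1  j7 0.21
[[-0.32, 0.0, 0.01, -0.03]]
```

View pics/w7.png

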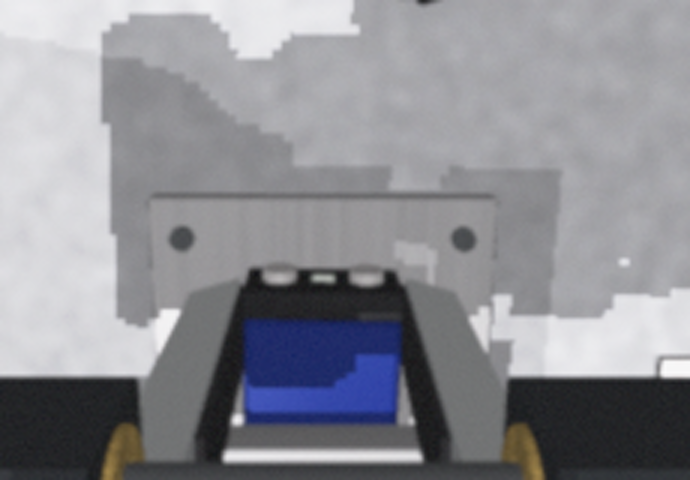

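{"fn": "send_rows", "kwargs": {
  "moves": [
    [-0.2,0,0,0],
    [-0.12,0,0,0],
    [0,0,0,0],
    [0,0,0,0]
  ]
}}

```text
time_s: 12.05
tcp_pos: [0.4819, 0.0135, 0.0147]
tool_rot: [-2.203, -2.24, 0.0]
ft_force: [0.2, -0.2, -0.8]
opening: 0.377
```

Run:
```python
from h import *
o=st();snap('top','t4.png',crop=(220,170,330,290),scale=5)
```

```text
t 12.05 tcp [0.4819 0.0135 0.0147] rot [-2.203 -2.24   0.   ] F [ 0.2 -0.2 -0.8] op 0.377
toolx [-0.017  1.    -0.   ] tooly [ 1.     0.017 -0.   ] z [-0. -0. -1.]
```

View pics/t4.png

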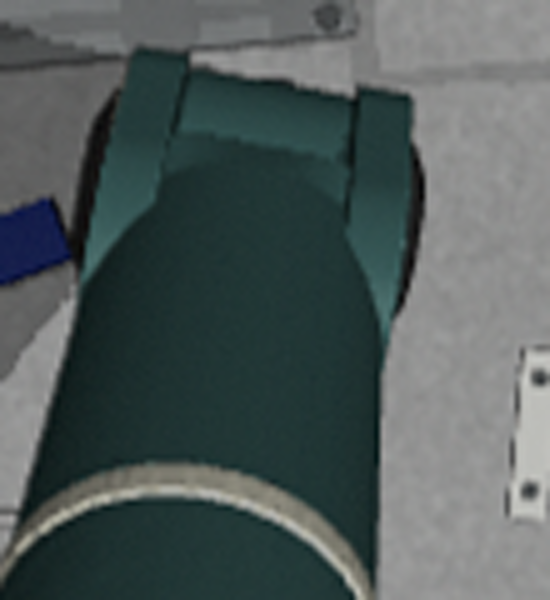

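{"fn": "send_rows", "kwargs": {
  "moves": [
    [-0.1,0,0,0],
    [0,0,0,0]
  ]
}}

```text
time_s: 12.3
tcp_pos: [0.4819, 0.0102, 0.0147]
tool_rot: [2.203, 2.24, -0.0]
ft_force: [-0.4, 0.0, -0.7]
opening: 0.381
```

{"fn": "send_rows", "kwargs": {
  "moves": [
    [0,0,0,0],
    [0,0,0,0],
    [0,0,0,0]
  ],
  "hand": 0.52
}}

```text
time_s: 12.6
tcp_pos: [0.482, 0.0105, 0.0147]
tool_rot: [2.203, 2.24, 0.0]
ft_force: [0.5, 0.4, 0.1]
opening: 0.52
```

{"fn": "send_rows", "kwargs": {
  "moves": [
    [0,0,-0.9,0],
    [0,0,-0.9,0],
    [-0.5,0,0,0],
    [-0.75,0,0,0],
    [0,0,0,0]
  ]
}}

```text
time_s: 13.1
tcp_pos: [0.4826, -0.0293, 0.069]
tool_rot: [2.205, 2.236, -0.0]
ft_force: [-0.6, 1.2, -0.3]
opening: 0.519
```

Run:
```python
from h import *
o=st();plan(.4823,-.0255,.0145,1); 
snap('wrist','w8.png',crop=(150,80,380,250),scale=3)
```

```text
t 13.1 tcp [ 0.4826 -0.0293  0.069 ] rot [ 2.205  2.236 -0.   ] F [-0.6  1.2 -0.3] op 0.519
toolx [-0.014  1.    -0.001] tooly [1.    0.014 0.001] z [ 0.001 -0.001 -1.   ]
yaw now 0.8 turn 0.2 n 2  j7 0.26
[[0.06, -0.0, 0.91, -0.02], [0.06, -0.0, 0.91, -0.02]]
```

View pics/w8.png

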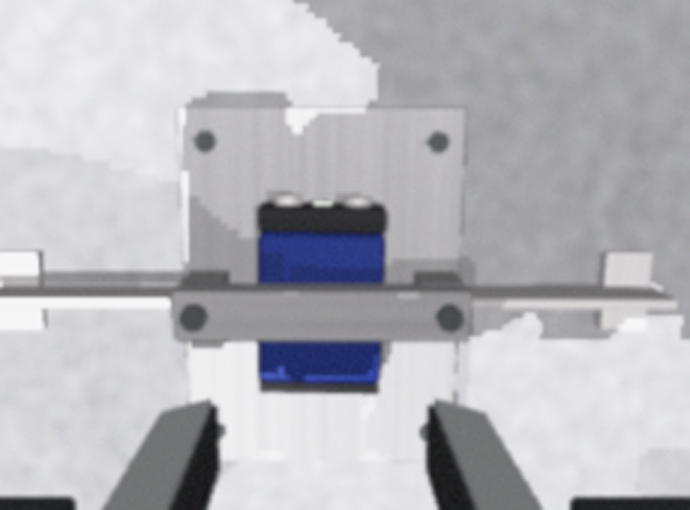

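Run:
```python
from h import *
for u,v,z in [(260,390,.024),(378,390,.024),(320,341,.0385),(320,292,.0385)]: print(p2w('wrist',150+u/3,80+v/3,z))
```

```text
[ 0.46611778 -0.0337454   0.024     ]
[ 0.50060093 -0.03324208  0.024     ]
[ 0.48338761 -0.01489814  0.0385    ]
[ 0.48319232 -0.00146909  0.0385    ]
```

{"fn": "send_rows", "kwargs": {
  "moves": [
    [0.14,0.02,0.5,0],
    [0,0,0.5,0],
    [0,0,0.4,0],
    [0,0,0.3,0],
    [0,0,0.05,0]
  ]
}}

```text
time_s: 13.65
tcp_pos: [0.4832, -0.0236, 0.0155]
tool_rot: [2.203, 2.238, -0.002]
ft_force: [0.1, -8.3, 7.6]
opening: 0.522
```

{"fn": "send_rows", "kwargs": {
  "moves": [
    [0,0,0,0],
    [0,0,0.05,0],
    [0,0,0,0]
  ]
}}

```text
time_s: 13.95
tcp_pos: [0.4834, -0.0236, 0.0146]
tool_rot: [2.203, 2.238, -0.001]
ft_force: [1.7, -9.5, -2.3]
opening: 0.519
```

{"fn": "send_rows", "kwargs": {
  "moves": [
    [0,0,0,0],
    [0,0,0,0],
    [0,0,0,0],
    [0,0,0,0]
  ],
  "hand": 0
}}

```text
time_s: 14.35
tcp_pos: [0.4844, -0.0236, 0.0149]
tool_rot: [2.201, 2.237, 0.001]
ft_force: [5.3, -8.5, -1.7]
opening: 0.377
```

{"fn": "send_rows", "kwargs": {
  "moves": [
    [-0.3,0,-0.02,0],
    [-0.5,0,0,0],
    [-0.5,0,0,0],
    [-0.5,0,0,0],
    [0,0,0,0]
  ]
}}

```text
time_s: 14.85
tcp_pos: [0.4837, -0.0784, 0.0152]
tool_rot: [2.205, 2.238, -0.001]
ft_force: [0.1, 0.9, -1.4]
opening: 0.379
```

{"fn": "send_rows", "kwargs": {
  "moves": [
    [0,0,-0.9,0],
    [0,0,-0.9,0],
    [0,0,-0.9,0],
    [0,0,0,0]
  ]
}}

```text
time_s: 15.25
tcp_pos: [0.4855, -0.076, 0.0989]
tool_rot: [2.2, 2.239, 0.005]
ft_force: [0.2, 1.5, -1.6]
opening: 0.379
```

Run:
```python
from h import *
o=st();snap('scene','s3.png',crop=(60,150,340,310),scale=2.8);
snap('top','t5.png',crop=(220,170,450,280),scale=3.4)
```

```text
t 15.25 tcp [ 0.4855 -0.076   0.0989] rot [2.2   2.239 0.005] F [ 0.2  1.5 -1.6] op 0.379
toolx [-0.018  1.     0.001] tooly [1.    0.018 0.004] z [ 0.004  0.001 -1.   ]
```

View pics/s3.png

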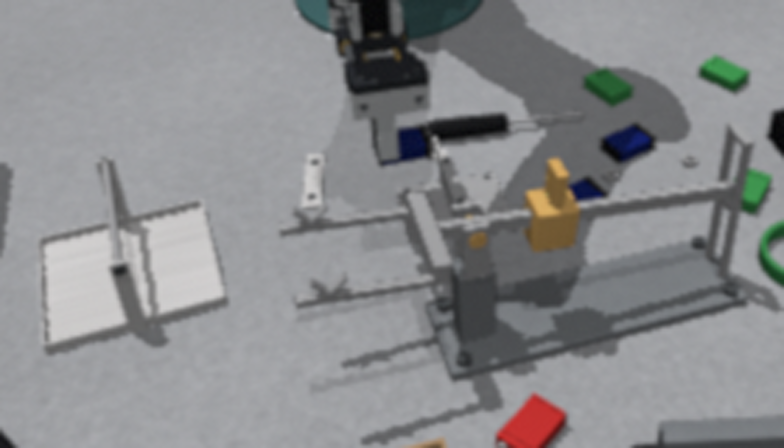

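View pics/t5.png

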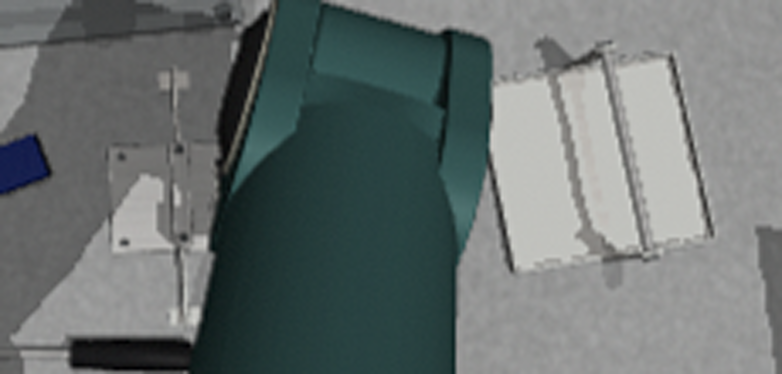

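Run:
```python
from h import *
plan(.4756,-.3986,.16,7.2)
```

```text
yaw now 1.0 turn 6.2 n 12  j7 0.33
[[-0.9, -0.04, -0.18, -0.09], [-0.9, -0.05, -0.18, -0.09], [-0.9, -0.06, -0.18, -0.09], [-0.89, -0.06, -0.18, -0.09], [-0.89, -0.07, -0.18, -0.09]]
[[-0.89, -0.08, -0.18, -0.09], [-0.89, -0.09, -0.18, -0.09], [-0.89, -0.1, -0.18, -0.09], [-0.89, -0.1, -0.18, -0.09], [-0.89, -0.11, -0.18, -0.09]]
[[-0.89, -0.12, -0.18, -0.09], [-0.89, -0.13, -0.18, -0.09]]
```

{"fn": "send_rows", "kwargs": {
  "moves": [
    [-0.9,-0.04,-0.4,-0.1],
    [-0.9,-0.05,-0.4,-0.1],
    [-0.9,-0.06,-0.4,-0.1],
    [-0.89,-0.06,-0.4,-0.1],
    [-0.89,-0.07,-0.4,-0.1]
  ]
}}

```text
time_s: 15.85
tcp_pos: [0.4801, -0.2119, 0.1555]
tool_rot: [-2.141, -2.297, 0.001]
ft_force: [1.0, 0.5, -1.1]
opening: 0.376
```

{"fn": "send_rows", "kwargs": {
  "moves": [
    [-0.89,-0.08,0,-0.1],
    [-0.89,-0.09,0,-0.1],
    [-0.89,-0.1,0,-0.1],
    [-0.89,-0.1,0,-0.1],
    [-0.89,-0.11,0,-0.1]
  ]
}}

```text
time_s: 16.35
tcp_pos: [0.4781, -0.346, 0.1547]
tool_rot: [-2.08, -2.352, 0.0]
ft_force: [0.3, 0.7, -1.0]
opening: 0.383
```

{"fn": "send_rows", "kwargs": {
  "moves": [
    [-0.89,-0.12,0,-0.05],
    [-0.5,-0.1,0,0],
    [0,0,0,0]
  ]
}}

```text
time_s: 16.65
tcp_pos: [0.476, -0.3893, 0.1551]
tool_rot: [-2.078, -2.354, 0.002]
ft_force: [-0.3, -0.5, -1.3]
opening: 0.376
```

Run:
```python
from h import *
st();snap('wrist','w9.png',scale=1.5);plan(.4756,-.3986,.013,7.2)
```

```text
t 16.65 tcp [ 0.476  -0.3893  0.1551] rot [-2.078e+00 -2.354e+00  2.000e-03] F [-0.3 -0.5 -1.3] op 0.376
toolx [-0.124  0.992  0.   ] tooly [ 0.992  0.124 -0.002] z [-0.002 -0.    -1.   ]
yaw now 7.2 turn 0.0 n 6  j7 1.01
[[-0.06, -0.01, 0.79, -0.0], [-0.06, -0.01, 0.79, -0.0], [-0.06, -0.01, 0.79, -0.0], [-0.06, -0.01, 0.79, -0.0], [-0.06, -0.01, 0.79, -0.0]]
[[-0.06, -0.01, 0.79, -0.0]]
```

View pics/w9.png

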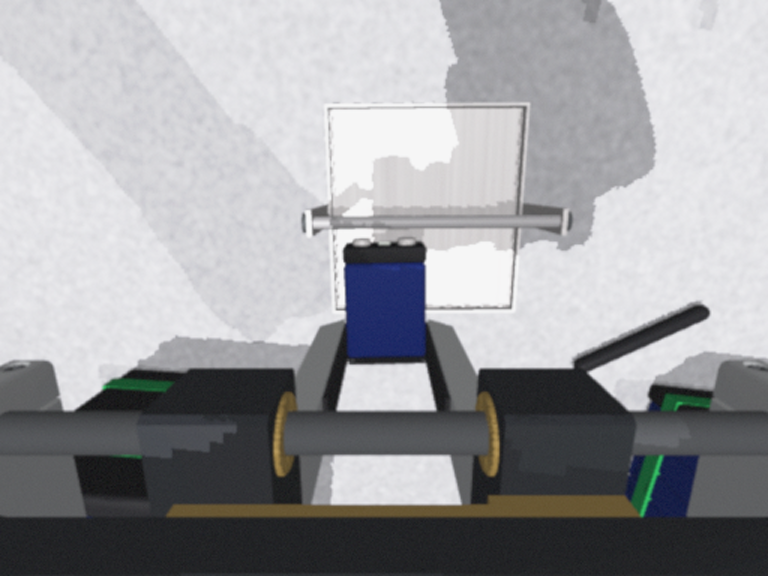

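Run:
```python
from h import *
quad('wrist',[(327,104),(528,104),(514,310),(335,310)],.015,(0,0),1.5)
a,b=[p2w('wrist',x/1.5,222/1.5,.082) for x in (307,567)]; print(a,b,(a+b)/2,np.linalg.norm(a-b))
```

```text
c [ 0.5021 -0.3374  0.015 ] L [147.5 158.1 148.4 158.2] ang [   7.2  -82.1 -172.8   97.6]
[ 0.42266422 -0.34838755  0.082     ] [ 0.58284018 -0.32821004  0.082     ] [ 0.5027522 -0.3382988  0.082    ] 0.16144185390858656
```

{"fn": "send_rows", "kwargs": {
  "moves": [
    [-0.2,-0.01,0.8,0],
    [-0.14,-0.01,0.8,0],
    [0,0,0.8,0],
    [0,0,0.8,0],
    [0,0,0.8,0]
  ]
}}

```text
time_s: 17.2
tcp_pos: [0.4781, -0.3962, 0.035]
tool_rot: [-2.074, -2.359, -0.001]
ft_force: [-0.1, -0.8, -0.1]
opening: 0.377
```

{"fn": "send_rows", "kwargs": {
  "moves": [
    [0,0,0.4,0],
    [0,0,0.2,0],
    [0,0,0,0],
    [0,0,0,0]
  ]
}}

```text
time_s: 17.6
tcp_pos: [0.4781, -0.3982, 0.0192]
tool_rot: [2.075, 2.357, 0.0]
ft_force: [0.3, -0.2, -0.3]
opening: 0.379
```

{"fn": "send_rows", "kwargs": {
  "moves": [
    [0,0,0.2,0],
    [0,0,0,0],
    [0,0,0,0]
  ]
}}

```text
time_s: 17.9
tcp_pos: [0.4777, -0.3981, 0.0124]
tool_rot: [2.076, 2.358, 0.0]
ft_force: [-1.4, -0.9, -1.8]
opening: 0.379
```

{"fn": "send_rows", "kwargs": {
  "moves": [
    [0,0,0,0],
    [0,0,0,0],
    [0,0,0,0]
  ],
  "hand": 0.45
}}

```text
time_s: 18.2
tcp_pos: [0.4777, -0.3982, 0.0125]
tool_rot: [2.076, 2.358, -0.0]
ft_force: [0.8, 0.4, -0.8]
opening: 0.45
```

{"fn": "send_rows", "kwargs": {
  "moves": [
    [0,0,-0.9,0],
    [0,0,-0.9,0],
    [0,0,-0.9,0],
    [0,0,-0.9,0],
    [0,0,-0.9,0]
  ]
}}

```text
time_s: 18.7
tcp_pos: [0.4776, -0.3981, 0.1486]
tool_rot: [2.076, 2.357, -0.0]
ft_force: [-0.2, -0.2, -0.8]
opening: 0.452
```

Run:
```python
from h import *
st();snap('wrist','w10.png',crop=(180,50,400,250),scale=3);plan(.44,.245,.16,20)
```

```text
t 18.7 tcp [ 0.4776 -0.3981  0.1486] rot [ 2.076  2.357 -0.   ] F [-0.2 -0.2 -0.8] op 0.452
toolx [-0.126  0.992 -0.   ] tooly [0.992 0.126 0.   ] z [ 0. -0. -1.]
yaw now 7.2 turn 12.8 n 23  j7 1.03
[[0.93, 0.06, -0.01, -0.09], [0.93, 0.07, -0.01, -0.09], [0.93, 0.08, -0.01, -0.09], [0.93, 0.09, -0.01, -0.09], [0.93, 0.1, -0.01, -0.09]]
[[0.93, 0.11, -0.01, -0.09], [0.93, 0.12, -0.01, -0.09], [0.93, 0.13, -0.01, -0.09], [0.93, 0.13, -0.01, -0.09], [0.92, 0.14, -0.01, -0.09]]
[[0.92, 0.15, -0.01, -0.09], [0.92, 0.16, -0.01, -0.09], [0.92, 0.17, -0.01, -0.09], [0.92, 0.18, -0.01, -0.09], [0.92, 0.19, -0.01, -0.09]]
[[0.91, 0.2, -0.01, -0.09], [0.91, 0.21, -0.01, -0.09], [0.91, 0.21, -0.01, -0.09], [0.91, 0.22, -0.01, -0.09], [0.91, 0.23, -0.01, -0.09]]
[[0.9, 0.24, -0.01, -0.09], [0.9, 0.25, -0.01, -0.09], [0.9, 0.26, -0.01, -0.09]]
```

View pics/w10.png

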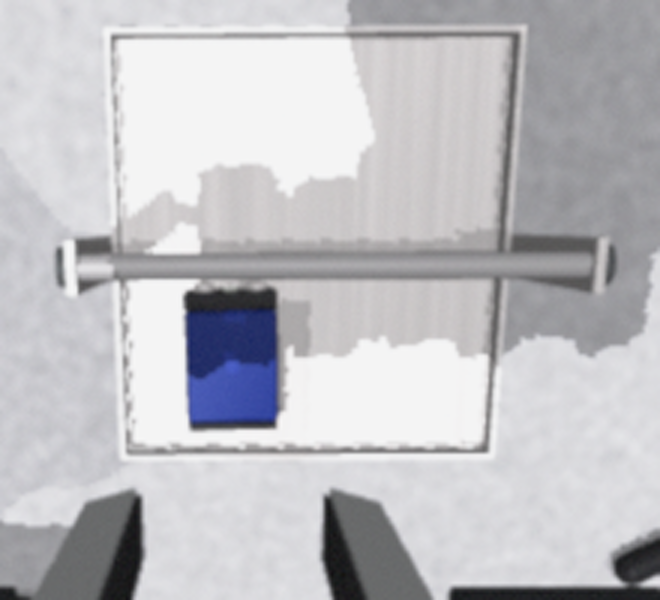

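{"fn": "send_rows", "kwargs": {
  "moves": [
    [0.95,0.06,-0.1,-0.1],
    [0.95,0.07,-0.1,-0.1],
    [0.95,0.08,-0.1,-0.1],
    [0.95,0.09,-0.1,-0.1],
    [0.95,0.1,-0.1,-0.1]
  ],
  "hand": 0.52
}}

```text
time_s: 19.25
tcp_pos: [0.4684, -0.2543, 0.1624]
tool_rot: [2.013, 2.411, 0.0]
ft_force: [0.7, -0.1, 0.2]
opening: 0.519
```

{"fn": "send_rows", "kwargs": {
  "moves": [
    [0.95,0.11,0,-0.1],
    [0.95,0.12,0,-0.1],
    [0.95,0.13,0,-0.1],
    [0.95,0.14,0,-0.1],
    [0.95,0.15,0,-0.1]
  ]
}}

```text
time_s: 19.75
tcp_pos: [0.4591, -0.1107, 0.1624]
tool_rot: [1.949, 2.463, 0.0]
ft_force: [-0.2, -0.6, 0.0]
opening: 0.518
```

{"fn": "send_rows", "kwargs": {
  "moves": [
    [0.95,0.2,0,-0.12],
    [0.95,0.25,0,-0.12],
    [0.95,0.3,0,-0.12],
    [0.95,0.35,0,-0.12],
    [0.95,0.35,0,-0.12]
  ]
}}

```text
time_s: 20.25
tcp_pos: [0.4652, 0.0384, 0.1624]
tool_rot: [1.871, 2.523, 0.001]
ft_force: [0.3, -1.0, 0.3]
opening: 0.519
```

{"fn": "send_rows", "kwargs": {
  "moves": [
    [0.95,0.35,0,-0.12],
    [0.95,0.35,0,-0.12],
    [0.95,0.35,0,-0.12],
    [0.7,0.3,0,-0.12],
    [0,0,0,0]
  ]
}}

```text
time_s: 20.75
tcp_pos: [0.4709, 0.1539, 0.1622]
tool_rot: [-1.802, -2.573, -0.001]
ft_force: [0.2, 0.2, 0.6]
opening: 0.52
```

Run:
```python
from h import *
st();snap('wrist','w11.png',scale=1.5)
```

```text
t 20.75 tcp [0.4709 0.1539 0.1622] rot [-1.802e+00 -2.573e+00 -1.000e-03] F [0.2 0.2 0.6] op 0.52
toolx [-0.342  0.94   0.   ] tooly [0.94  0.342 0.   ] z [ 0.     0.001 -1.   ]
```

View pics/w11.png

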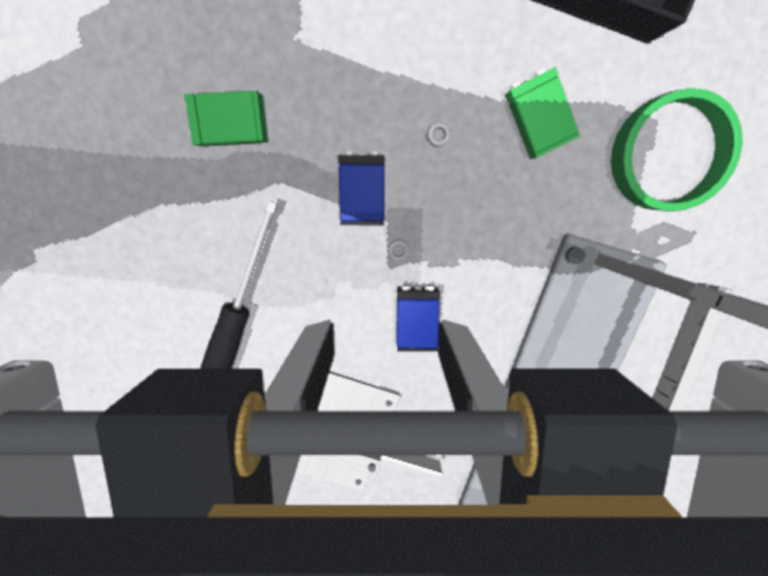

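Run:
```python
from h import *
crop('wrist','c6.png',(215,90,315,245),4)
```

```text
(no output)
```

View pics/c6.png

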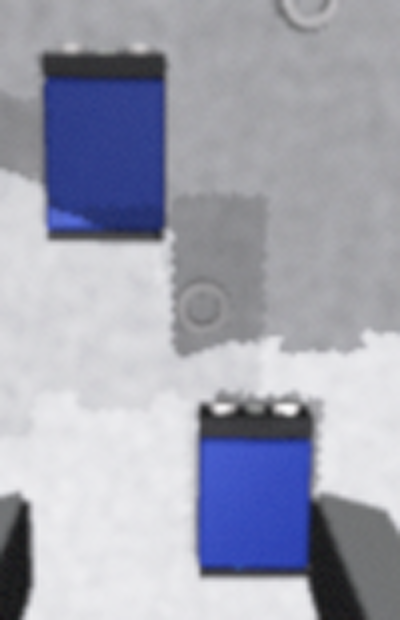

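Run:
```python
from h import *
cellfit('wrist',(201,574),(309,573),(199,438),(215,90),4)
cellfit('wrist',(47,239),(164,238),(43,79),(215,90),4)
a=np.radians(110.5)
c=np.array([.5105,.1245]);g=c+.018*np.array([np.cos(a),np.sin(a)]);print(g);plan(g[0],g[1],.0065,20.5)
```

```text
w 34.9 mm far 45.6 mm centre [0.5118 0.1257] edge ang 20.6 side ang 111.2 (perp 21.2)
w 35.0 mm far 45.8 mm centre [0.4311 0.2106] edge ang 20.5 side ang 109.9 (perp 19.9)
[0.50419627 0.1413601 ]
yaw now 19.9 turn 0.6 n 6  j7 0.06
[[-0.12, 0.15, 0.86, -0.02], [-0.12, 0.15, 0.86, -0.02], [-0.12, 0.15, 0.86, -0.02], [-0.12, 0.15, 0.86, -0.02], [-0.12, 0.15, 0.86, -0.02]]
[[-0.12, 0.15, 0.86, -0.02]]
```

{"fn": "send_rows", "kwargs": {
  "moves": [
    [-0.35,0.47,0.8,-0.1],
    [-0.35,0.47,0.8,0],
    [0,0,0.9,0],
    [0,0,0.9,0],
    [0,0,0.9,0]
  ]
}}

```text
time_s: 21.3
tcp_pos: [0.5049, 0.1396, 0.0323]
tool_rot: [1.796, 2.577, -0.0]
ft_force: [0.0, 0.8, 0.8]
opening: 0.519
```

{"fn": "send_rows", "kwargs": {
  "moves": [
    [0,0,0.7,0],
    [0,0,0.15,0],
    [0,0,0,0]
  ]
}}

```text
time_s: 21.6
tcp_pos: [0.5046, 0.14, 0.0077]
tool_rot: [-1.795, -2.578, 0.002]
ft_force: [-0.5, 0.3, 0.1]
opening: 0.518
```

{"fn": "send_rows", "kwargs": {
  "moves": [
    [0,0,0,0],
    [0,0,0,0],
    [0,0,0,0],
    [0,0,0,0]
  ],
  "hand": 0
}}

```text
time_s: 22.0
tcp_pos: [0.5054, 0.141, 0.0089]
tool_rot: [1.794, 2.578, 0.002]
ft_force: [-1.7, -1.6, 8.7]
opening: 0.379
```

{"fn": "send_rows", "kwargs": {
  "moves": [
    [0,0,-0.7,0],
    [0,0,-0.9,0],
    [0,0,0,0]
  ]
}}

```text
time_s: 22.3
tcp_pos: [0.5065, 0.1415, 0.0591]
tool_rot: [1.793, 2.577, 0.007]
ft_force: [-0.5, -0.0, -1.5]
opening: 0.377
```

Run:
```python
from h import *
st();snap('wrist','w12.png',crop=(150,120,380,280),scale=3);plan(.482,.070,.06,1)
```

```text
t 22.3 tcp [0.5065 0.1415 0.0591] rot [1.793 2.577 0.007] F [-0.5 -0.  -1.5] op 0.377
toolx [-0.348  0.938  0.   ] tooly [0.938 0.348 0.005] z [ 0.005  0.002 -1.   ]
yaw now 20.4 turn -19.4 n 4  j7 0.19
[[-0.49, -0.39, -0.02, 0.81], [-0.52, -0.35, -0.02, 0.81], [-0.55, -0.31, -0.02, 0.81], [-0.57, -0.26, -0.02, 0.81]]
```

View pics/w12.png

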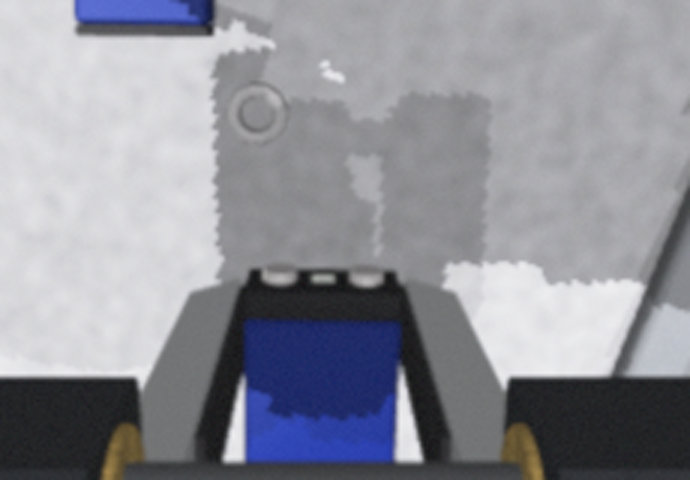

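{"fn": "send_rows", "kwargs": {
  "moves": [
    [-0.49,-0.39,0,0.81],
    [-0.52,-0.35,0,0.81],
    [-0.55,-0.31,0,0.81],
    [-0.57,-0.26,0,0.81],
    [0,0,0,0]
  ]
}}

```text
time_s: 22.85
tcp_pos: [0.4798, 0.0673, 0.0554]
tool_rot: [2.21, 2.233, -0.002]
ft_force: [1.0, 0.2, -0.9]
opening: 0.375
```

{"fn": "send_rows", "kwargs": {
  "moves": [
    [0,0,0.6,0],
    [0,0,0.5,0],
    [0,0,0.2,0],
    [0,0,0,0]
  ]
}}

```text
time_s: 23.25
tcp_pos: [0.4803, 0.0697, 0.0161]
tool_rot: [-2.202, -2.24, 0.002]
ft_force: [0.1, -0.4, -0.7]
opening: 0.378
```

Run:
```python
from h import *
st();plan(.482,.0115,.016,1)
```

```text
t 23.25 tcp [0.4803 0.0697 0.0161] rot [-2.202e+00 -2.240e+00  2.000e-03] F [ 0.1 -0.4 -0.7] op 0.378
toolx [-0.017  1.    -0.   ] tooly [ 1.     0.017 -0.001] z [-0.001 -0.001 -1.   ]
yaw now 1.0 turn 0.0 n 3  j7 0.06
[[-0.65, 0.01, 0.0, -0.0], [-0.65, 0.01, 0.0, -0.0], [-0.65, 0.01, 0.0, -0.0]]
```

{"fn": "send_rows", "kwargs": {
  "moves": [
    [-0.4,0.02,0,0],
    [-0.5,0.02,0,0],
    [-0.5,0.01,0,0],
    [-0.3,0,0,0],
    [0,0,0,0]
  ]
}}

```text
time_s: 23.75
tcp_pos: [0.4834, 0.017, 0.0173]
tool_rot: [2.205, 2.236, 0.001]
ft_force: [0.1, 1.2, -0.4]
opening: 0.382
```

Run:
```python
from h import *
st();plan(.482,.0102,.0155,1)
```

```text
t 23.75 tcp [0.4834 0.017  0.0173] rot [2.205e+00 2.236e+00 1.000e-03] F [ 0.1  1.2 -0.4] op 0.382
toolx [-0.014  1.    -0.   ] tooly [1.    0.014 0.001] z [ 0.001 -0.    -1.   ]
yaw now 0.8 turn 0.2 n 1  j7 0.17
[[-0.23, -0.05, 0.06, -0.03]]
```

{"fn": "send_rows", "kwargs": {
  "moves": [
    [-0.12,0,0.04,0],
    [-0.12,0,0,0],
    [0,0,0,0],
    [0,0,0,0]
  ]
}}

```text
time_s: 24.15
tcp_pos: [0.4832, 0.0116, 0.0156]
tool_rot: [2.203, 2.239, -0.0]
ft_force: [-0.7, -0.0, -1.8]
opening: 0.381
```

{"fn": "send_rows", "kwargs": {
  "moves": [
    [0,0,0,0],
    [0,0,0,0],
    [0,0,0,0]
  ],
  "hand": 0.52
}}

```text
time_s: 24.45
tcp_pos: [0.4832, 0.0115, 0.0156]
tool_rot: [2.203, 2.239, 0.0]
ft_force: [-1.0, 0.5, 0.0]
opening: 0.518
```

{"fn": "send_rows", "kwargs": {
  "moves": [
    [0,0,-0.9,0],
    [0,0,-0.9,0],
    [-0.5,0,0,0],
    [-0.75,0,0,0],
    [0,0,0,0]
  ]
}}

```text
time_s: 24.95
tcp_pos: [0.4838, -0.0285, 0.0699]
tool_rot: [2.206, 2.235, -0.0]
ft_force: [0.8, 0.4, -0.4]
opening: 0.524
```

Run:
```python
from h import *
st();plan(.4833,-.026,.0150,1)
snap('wrist','w13.png',crop=(150,80,380,250),scale=3)
```

```text
t 24.95 tcp [ 0.4838 -0.0285  0.0699] rot [ 2.206  2.235 -0.   ] F [ 0.8  0.4 -0.4] op 0.524
toolx [-0.013  1.    -0.001] tooly [1.    0.013 0.001] z [ 0.001 -0.001 -1.   ]
yaw now 0.7 turn 0.3 n 2  j7 0.22
[[0.04, -0.01, 0.92, -0.02], [0.04, -0.01, 0.92, -0.02]]
```

View pics/w13.png

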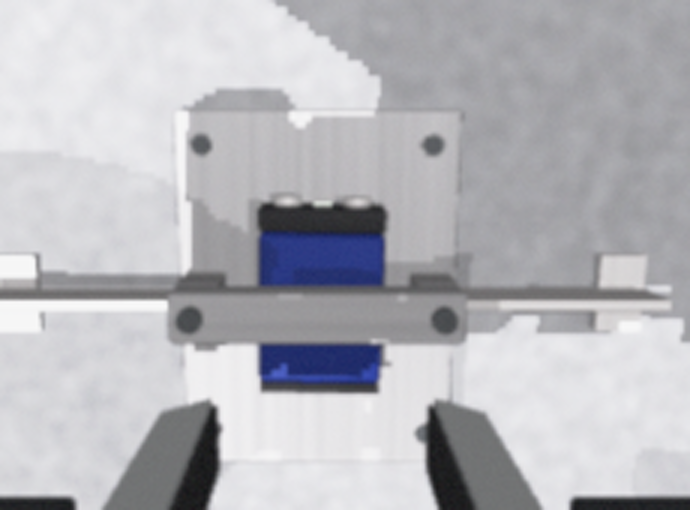

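{"fn": "send_rows", "kwargs": {
  "moves": [
    [0.07,0,0.5,0],
    [0,0,0.5,0],
    [0,0,0.4,0],
    [0,0,0.3,0],
    [0,0,0.08,0]
  ]
}}

```text
time_s: 25.5
tcp_pos: [0.4833, -0.0238, 0.0153]
tool_rot: [-2.203, -2.239, 0.002]
ft_force: [-1.1, -0.3, 0.5]
opening: 0.519
```

{"fn": "send_rows", "kwargs": {
  "moves": [
    [0,0,0,0],
    [0,0,0.03,0],
    [0,0,0,0]
  ]
}}

```text
time_s: 25.8
tcp_pos: [0.484, -0.024, 0.0156]
tool_rot: [2.203, 2.239, 0.001]
ft_force: [-0.1, -0.3, 0.3]
opening: 0.519
```

{"fn": "send_rows", "kwargs": {
  "moves": [
    [0,0,0,0],
    [0,0,0,0],
    [0,0,0,0],
    [0,0,0,0]
  ],
  "hand": 0
}}

```text
time_s: 26.2
tcp_pos: [0.4838, -0.024, 0.0155]
tool_rot: [2.204, 2.239, 0.0]
ft_force: [-0.9, 0.3, 5.5]
opening: 0.379
```

{"fn": "send_rows", "kwargs": {
  "moves": [
    [-0.3,0,-0.02,0],
    [-0.5,0,0,0],
    [-0.5,0,0,0],
    [-0.5,0,0,0],
    [0,0,0,0]
  ]
}}

```text
time_s: 26.7
tcp_pos: [0.4843, -0.0805, 0.0159]
tool_rot: [2.207, 2.235, -0.001]
ft_force: [0.1, 0.1, -1.2]
opening: 0.377
```

{"fn": "send_rows", "kwargs": {
  "moves": [
    [0,0,-0.9,0],
    [0,0,-0.9,0],
    [0,0,-0.9,0],
    [-0.3,0,-0.9,0],
    [-0.5,0,-0.9,0]
  ]
}}

```text
time_s: 27.2
tcp_pos: [0.4848, -0.1012, 0.1519]
tool_rot: [-2.202, -2.241, -0.0]
ft_force: [0.4, -0.1, -0.7]
opening: 0.378
```

Run:
```python
from h import *
o=st()
c,s=np.cos(np.radians(7.25)),np.sin(np.radians(7.25))
for x,y in [(-.033,.026),(.033,-.038)]:
  print(.5022+c*x-s*y,-.3377+s*x+c*y)
snap('wrist','w14.png',scale=1.2)
plan(.466,-.316,.16,7.2)
```

```text
t 27.2 tcp [ 0.4848 -0.1012  0.1519] rot [-2.202 -2.241 -0.   ] F [ 0.4 -0.1 -0.7] op 0.378
toolx [-0.018  1.     0.   ] tooly [ 1.     0.018 -0.   ] z [-0.  0. -1.]
0.4661826634630378 -0.3160724372898098
0.5397317241665921 -0.37123162210634675
yaw now 0.8 turn 6.4 n 8  j7 0.31
[[-0.88, -0.1, -0.02, -0.13], [-0.88, -0.11, -0.02, -0.13], [-0.88, -0.12, -0.02, -0.13], [-0.87, -0.13, -0.02, -0.13], [-0.87, -0.15, -0.02, -0.13]]
[[-0.87, -0.16, -0.02, -0.13], [-0.87, -0.17, -0.02, -0.13], [-0.87, -0.18, -0.02, -0.13]]
```

View pics/w14.png

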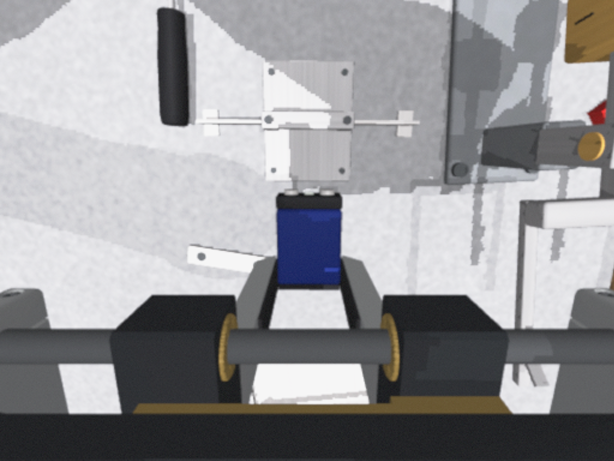

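{"fn": "send_rows", "kwargs": {
  "moves": [
    [-0.88,-0.1,0,-0.13],
    [-0.88,-0.11,0,-0.13],
    [-0.88,-0.12,0,-0.13],
    [-0.87,-0.13,0,-0.13],
    [-0.87,-0.15,0,-0.13]
  ]
}}

```text
time_s: 27.75
tcp_pos: [0.4721, -0.2348, 0.1507]
tool_rot: [-2.125, -2.313, -0.0]
ft_force: [-0.0, 0.4, 0.7]
opening: 0.381
```

{"fn": "send_rows", "kwargs": {
  "moves": [
    [-0.87,-0.16,0,-0.13],
    [-0.6,-0.17,0,-0.13],
    [-0.3,-0.1,0,-0.13],
    [0,0,0,0]
  ]
}}

```text
time_s: 28.15
tcp_pos: [0.4639, -0.2892, 0.1506]
tool_rot: [-2.081, -2.354, 0.001]
ft_force: [0.7, 0.4, -1.6]
opening: 0.379
```

Run:
```python
from h import *
o=st()
snap('wrist','w15.png',scale=1.2);snap('top');crop('top','t6.png',(320,150,450,260),5)
plan(.4662,-.316,.0125,7.2)
```

```text
t 28.15 tcp [ 0.4639 -0.2892  0.1506] rot [-2.081e+00 -2.354e+00  1.000e-03] F [ 0.7  0.4 -1.6] op 0.379
toolx [-0.123  0.992 -0.   ] tooly [ 0.992  0.123 -0.   ] z [-0. -0. -1.]
yaw now 7.1 turn 0.1 n 5  j7 0.82
[[-0.19, -0.01, 0.92, -0.0], [-0.19, -0.01, 0.92, -0.0], [-0.19, -0.01, 0.92, -0.0], [-0.19, -0.01, 0.92, -0.0], [-0.19, -0.01, 0.92, -0.0]]
```

View pics/w15.png

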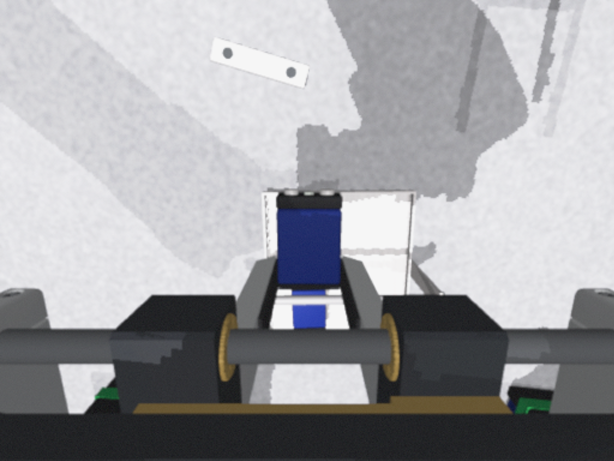

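View pics/t6.png

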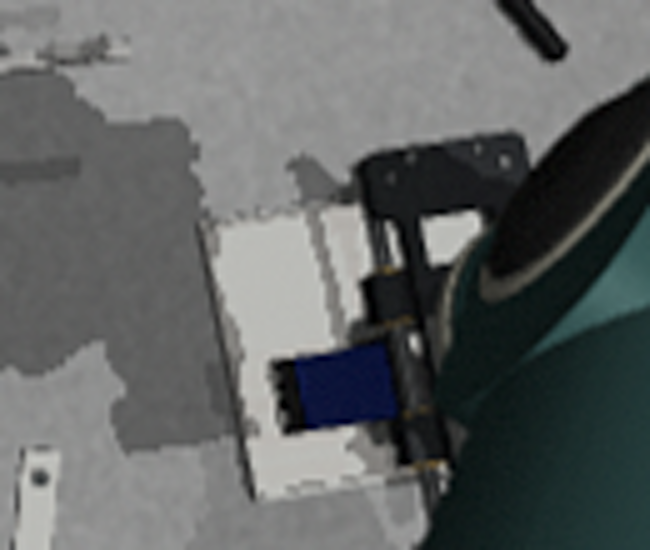

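Run:
```python
from h import *
a,b=p2w('wrist',264/1.2,191/1.2,.015),p2w('wrist',415/1.2,192/1.2,.015);print(a,b,np.linalg.norm(a-b))
c,s=np.cos(np.radians(7.25)),np.sin(np.radians(7.25))
for x,y in [(-.075,.08),(.075,.08)]:  print(.5022+c*x-s*y,-.3377+s*x+c*y)
```

```text
[ 0.41828261 -0.26593366  0.015     ] [ 0.56503233 -0.24864036  0.015     ] 0.14776514226162607
0.417703711243155 -0.26780452671081
0.5665044536951123 -0.24887468134043556
```

{"fn": "send_rows", "kwargs": {
  "moves": [
    [-0.45,0,0.6,0],
    [-0.44,0.02,0.6,0],
    [0,0,0,0]
  ]
}}

```text
time_s: 28.55
tcp_pos: [0.4677, -0.3143, 0.1131]
tool_rot: [-2.078, -2.353, 0.002]
ft_force: [-0.4, 0.5, -0.4]
opening: 0.379
```

{"fn": "send_rows", "kwargs": {
  "moves": [
    [0,0,0.8,0],
    [0,0,0.8,0],
    [0,0,0.8,0],
    [0,0,0.6,0],
    [0,0,0,0]
  ]
}}

```text
time_s: 29.05
tcp_pos: [0.4678, -0.3129, 0.0237]
tool_rot: [-2.076, -2.354, 0.001]
ft_force: [-1.0, 0.2, -1.2]
opening: 0.374
```

{"fn": "send_rows", "kwargs": {
  "moves": [
    [0,0,0,0],
    [0,0,0.25,0],
    [0,0,0,0],
    [0,0,0,0]
  ]
}}

```text
time_s: 29.45
tcp_pos: [0.4685, -0.3146, 0.0178]
tool_rot: [2.078, 2.355, 0.0]
ft_force: [0.9, -0.3, -1.4]
opening: 0.377
```

{"fn": "send_rows", "kwargs": {
  "moves": [
    [0,0,0.13,0],
    [0,0,0,0],
    [0,0,0,0]
  ]
}}

```text
time_s: 29.75
tcp_pos: [0.4683, -0.3147, 0.0134]
tool_rot: [-2.079, -2.355, 0.0]
ft_force: [0.7, -0.1, 0.4]
opening: 0.376
```

{"fn": "send_rows", "kwargs": {
  "moves": [
    [0,0,0,0],
    [0,0,0,0],
    [0,0,0,0]
  ],
  "hand": 0.45
}}

```text
time_s: 30.05
tcp_pos: [0.4684, -0.3147, 0.0136]
tool_rot: [2.079, 2.355, -0.0]
ft_force: [-0.5, 0.3, -0.5]
opening: 0.449
```

{"fn": "send_rows", "kwargs": {
  "moves": [
    [0,0,-0.9,0],
    [0,0,-0.9,0],
    [0,0,-0.9,0],
    [0,0,-0.9,0],
    [0,0,-0.9,0]
  ]
}}

```text
time_s: 30.55
tcp_pos: [0.4682, -0.3146, 0.1497]
tool_rot: [2.079, 2.355, -0.0]
ft_force: [0.5, 0.2, 0.3]
opening: 0.453
```

Run:
```python
from h import *
st();snap('wrist','w16.png',crop=(180,50,400,250),scale=3);plan(.44,.245,.16,20)
```

```text
t 30.55 tcp [ 0.4682 -0.3146  0.1497] rot [ 2.079  2.355 -0.   ] F [0.5 0.2 0.3] op 0.453
toolx [-0.124  0.992 -0.   ] tooly [0.992 0.124 0.   ] z [ 0. -0. -1.]
yaw now 7.1 turn 12.9 n 20  j7 0.87
[[0.93, 0.07, -0.01, -0.11], [0.93, 0.08, -0.01, -0.11], [0.93, 0.09, -0.01, -0.11], [0.93, 0.1, -0.01, -0.11], [0.93, 0.11, -0.01, -0.11]]
[[0.93, 0.12, -0.01, -0.11], [0.93, 0.13, -0.01, -0.11], [0.93, 0.14, -0.01, -0.11], [0.92, 0.15, -0.01, -0.11], [0.92, 0.16, -0.01, -0.11]]
[[0.92, 0.17, -0.01, -0.11], [0.92, 0.18, -0.01, -0.11], [0.92, 0.19, -0.01, -0.11], [0.91, 0.2, -0.01, -0.11], [0.91, 0.21, -0.01, -0.11]]
[[0.91, 0.22, -0.01, -0.11], [0.91, 0.23, -0.01, -0.11], [0.9, 0.24, -0.01, -0.11], [0.9, 0.25, -0.01, -0.11], [0.9, 0.26, -0.01, -0.11]]
```

View pics/w16.png

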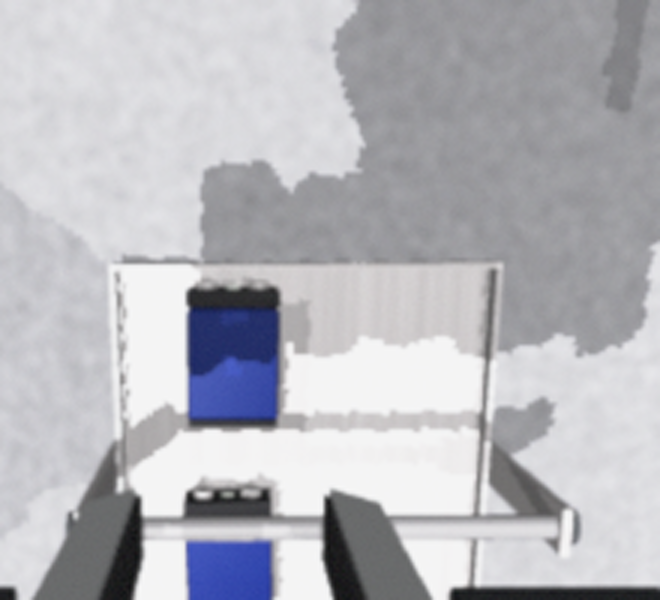

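Both cells lie left of the pan, at crop (233,350) and (230,560). On to cell B.

{"fn": "send_rows", "kwargs": {
  "moves": [
    [0.93,0.07,0,-0.11],
    [0.93,0.08,0,-0.11],
    [0.93,0.09,0,-0.11],
    [0.93,0.1,0,-0.11],
    [0.93,0.11,0,-0.11]
  ],
  "hand": 0.52
}}

```text
time_s: 31.1
tcp_pos: [0.461, -0.1736, 0.1485]
tool_rot: [2.009, 2.415, 0.0]
ft_force: [0.1, -0.8, -0.1]
opening: 0.519
```

{"fn": "send_rows", "kwargs": {
  "moves": [
    [0.93,0.12,0,-0.11],
    [0.93,0.13,0,-0.11],
    [0.93,0.14,0,-0.11],
    [0.92,0.15,0,-0.11],
    [0.92,0.16,0,-0.11]
  ]
}}

```text
time_s: 31.6
tcp_pos: [0.4532, -0.0333, 0.1485]
tool_rot: [1.939, 2.472, 0.0]
ft_force: [1.3, 0.0, 0.1]
opening: 0.523
```

{"fn": "send_rows", "kwargs": {
  "moves": [
    [0.92,0.17,0,-0.11],
    [0.92,0.18,0,-0.11],
    [0.92,0.19,0,-0.11],
    [0.91,0.2,0,-0.11],
    [0.91,0.21,0,-0.11]
  ]
}}

```text
time_s: 32.1
tcp_pos: [0.445, 0.1068, 0.1485]
tool_rot: [1.867, 2.526, 0.0]
ft_force: [-0.4, -0.5, -0.7]
opening: 0.52
```

{"fn": "send_rows", "kwargs": {
  "moves": [
    [0.91,0.22,0,-0.11],
    [0.91,0.23,0,-0.11],
    [0.9,0.24,0,-0.11],
    [0.7,0.25,0,-0.11],
    [0,0,0,0]
  ]
}}

```text
time_s: 32.6
tcp_pos: [0.4401, 0.2148, 0.1484]
tool_rot: [-1.804, -2.572, -0.001]
ft_force: [0.5, -1.2, 0.6]
opening: 0.521
```

Run:
```python
from h import *
st();snap('wrist','w17.png',crop=(180,50,340,250),scale=3.5)
```

```text
t 32.6 tcp [0.4401 0.2148 0.1484] rot [-1.804e+00 -2.572e+00 -1.000e-03] F [ 0.5 -1.2  0.6] op 0.521
toolx [-0.34  0.94  0.  ] tooly [0.94 0.34 0.  ] z [ 0.  0. -1.]
```

View pics/w17.png

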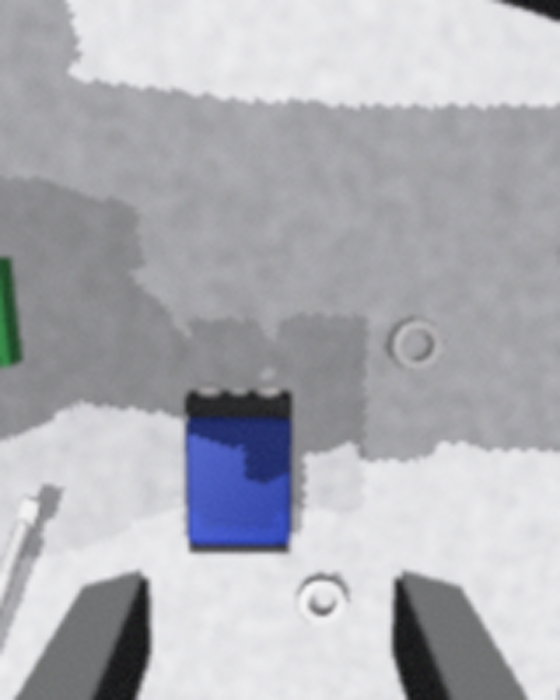

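Run:
```python
from h import *
cellfit('wrist',(190,551),(289,550),(186,418),(180,50),3.5)
a=np.radians(110)
c=np.array([.4307,.2098]);g=c+.018*np.array([np.cos(a),np.sin(a)]);print(g);plan(g[0],g[1],.007,20.)
```

```text
w 34.1 mm far 46.3 mm centre [0.4313 0.2106] edge ang 20.6 side ang 110.4 (perp 20.4)
[0.42454364 0.22671447]
yaw now 19.8 turn 0.2 n 6  j7 -0.11
[[0.1, -0.06, 0.78, -0.01], [0.1, -0.06, 0.78, -0.01], [0.1, -0.06, 0.78, -0.01], [0.1, -0.06, 0.78, -0.01], [0.1, -0.06, 0.78, -0.01]]
[[0.1, -0.06, 0.78, -0.01]]
```

{"fn": "send_rows", "kwargs": {
  "moves": [
    [0.28,-0.17,0.6,-0.05],
    [0.27,-0.17,0.8,0],
    [0,0,0.9,0],
    [0,0,0.9,0],
    [0,0,0.8,0]
  ]
}}

```text
time_s: 33.15
tcp_pos: [0.4254, 0.2229, 0.0274]
tool_rot: [1.804, 2.572, -0.001]
ft_force: [0.5, 0.4, -0.3]
opening: 0.52
```

{"fn": "send_rows", "kwargs": {
  "moves": [
    [0,0,0.5,0],
    [0,0,0.18,0],
    [0,0,0,0]
  ]
}}

```text
time_s: 33.45
tcp_pos: [0.4252, 0.2232, 0.0078]
tool_rot: [1.804, 2.572, -0.002]
ft_force: [-0.1, -0.4, -0.2]
opening: 0.52
```

{"fn": "send_rows", "kwargs": {
  "moves": [
    [0,0,0,0],
    [0,0,0,0],
    [0,0,0,0],
    [0,0,0,0]
  ],
  "hand": 0
}}

```text
time_s: 33.85
tcp_pos: [0.4257, 0.2242, 0.0089]
tool_rot: [1.802, 2.573, 0.002]
ft_force: [-0.5, -2.1, 8.2]
opening: 0.379
```

{"fn": "send_rows", "kwargs": {
  "moves": [
    [0,0,-0.7,0],
    [0,0,-0.9,0],
    [0,0,-0.5,0],
    [0,0,0,0]
  ]
}}

```text
time_s: 34.25
tcp_pos: [0.4262, 0.2248, 0.0732]
tool_rot: [1.801, 2.572, 0.006]
ft_force: [-0.4, -0.1, -2.1]
opening: 0.378
```

Run:
```python
from h import *
st();snap('wrist','w18.png',crop=(150,120,380,280),scale=3);plan(.482,.070,.07,1)
```

```text
t 34.25 tcp [0.4262 0.2248 0.0732] rot [1.801 2.572 0.006] F [-0.4 -0.1 -2.1] op 0.378
toolx [-0.342  0.94   0.001] tooly [0.94  0.342 0.004] z [ 0.003  0.002 -1.   ]
yaw now 20.0 turn -19.0 n 6  j7 -0.11
[[-0.91, 0.0, 0.01, 0.53], [-0.91, 0.05, 0.01, 0.53], [-0.91, 0.1, 0.01, 0.53], [-0.9, 0.15, 0.01, 0.53], [-0.89, 0.2, 0.01, 0.53]]
[[-0.88, 0.25, 0.01, 0.53]]
```

View pics/w18.png

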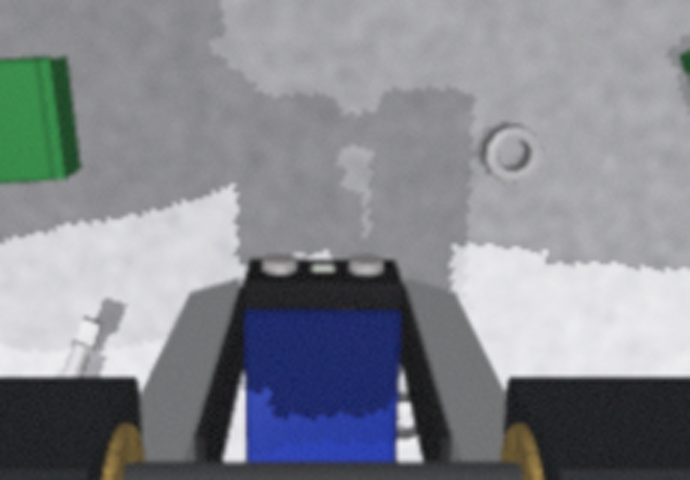

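{"fn": "send_rows", "kwargs": {
  "moves": [
    [-0.91,0,0,0.53],
    [-0.91,0.05,0,0.53],
    [-0.91,0.1,0,0.53],
    [-0.9,0.15,0,0.53],
    [-0.89,0.2,0,0.53]
  ]
}}

```text
time_s: 34.8
tcp_pos: [0.4716, 0.0943, 0.0703]
tool_rot: [-2.143, -2.297, 0.002]
ft_force: [0.0, -0.2, 0.1]
opening: 0.384
```

{"fn": "send_rows", "kwargs": {
  "moves": [
    [-0.88,0.25,0,0.53],
    [0,0,0,0],
    [0,0,0.5,0],
    [0,0,0.5,0],
    [0,0,0,0]
  ]
}}

```text
time_s: 35.3
tcp_pos: [0.4797, 0.0698, 0.0391]
tool_rot: [-2.202, -2.239, 0.005]
ft_force: [-0.8, 0.3, 0.3]
opening: 0.381
```

Run:
```python
from h import *
st();plan(.482,.0700,.016,1)
```

```text
t 35.3 tcp [0.4797 0.0698 0.0391] rot [-2.202 -2.239  0.005] F [-0.8  0.3  0.3] op 0.381
toolx [-0.017  1.    -0.001] tooly [ 1.     0.017 -0.003] z [-0.003 -0.001 -1.   ]
yaw now 1.0 turn 0.0 n 1  j7 -0.01
[[0.01, 0.08, 0.77, -0.01]]
```

{"fn": "send_rows", "kwargs": {
  "moves": [
    [0,0.05,0.4,0],
    [0,0,0.3,0],
    [0,0,0.1,0],
    [0,0,0,0],
    [0,0,0,0]
  ]
}}

```text
time_s: 35.8
tcp_pos: [0.4828, 0.0697, 0.0173]
tool_rot: [2.204, 2.239, 0.0]
ft_force: [0.3, 0.6, -0.6]
opening: 0.377
```

Run:
```python
from h import *
st();plan(.482,.0100,.016,1)
```

```text
t 35.8 tcp [0.4828 0.0697 0.0173] rot [2.204 2.239 0.   ] F [ 0.3  0.6 -0.6] op 0.377
toolx [-0.016  1.    -0.   ] tooly [1.    0.016 0.   ] z [ 0. -0. -1.]
yaw now 0.9 turn 0.1 n 3  j7 0.01
[[-0.66, -0.02, 0.01, -0.01], [-0.66, -0.02, 0.01, -0.01], [-0.66, -0.02, 0.01, -0.01]]
```

{"fn": "send_rows", "kwargs": {
  "moves": [
    [0,0,0.05,0],
    [-0.3,0,0,0],
    [-0.5,0,0,0],
    [-0.4,0,0,0],
    [0,0,0,0]
  ]
}}

```text
time_s: 36.3
tcp_pos: [0.4833, 0.0317, 0.0158]
tool_rot: [2.206, 2.236, -0.0]
ft_force: [0.2, 0.6, -0.3]
opening: 0.381
```

{"fn": "send_rows", "kwargs": {
  "moves": [
    [-0.4,0,0,0],
    [-0.2,0,0,0],
    [0,0,0,0],
    [0,0,0,0]
  ]
}}

```text
time_s: 36.7
tcp_pos: [0.4836, 0.0158, 0.0156]
tool_rot: [2.204, 2.239, 0.0]
ft_force: [0.3, -1.3, -0.5]
opening: 0.377
```

{"fn": "send_rows", "kwargs": {
  "moves": [
    [-0.12,0,0,0],
    [-0.07,0,0,0],
    [0,0,0,0],
    [0,0,0,0]
  ]
}}

```text
time_s: 37.1
tcp_pos: [0.4836, 0.01, 0.0156]
tool_rot: [2.204, 2.239, -0.0]
ft_force: [0.4, 0.5, -0.1]
opening: 0.38
```

{"fn": "send_rows", "kwargs": {
  "moves": [
    [0,0,0,0],
    [0,0,0,0],
    [0,0,0,0]
  ],
  "hand": 0.52
}}

```text
time_s: 37.4
tcp_pos: [0.4837, 0.01, 0.0156]
tool_rot: [2.204, 2.239, 0.0]
ft_force: [0.6, -0.3, -0.2]
opening: 0.517
```

{"fn": "send_rows", "kwargs": {
  "moves": [
    [0,0,-0.9,0],
    [0,0,-0.9,0],
    [-0.5,0,0,0],
    [-0.7,0,0,0],
    [0,0,0,0]
  ]
}}

```text
time_s: 37.9
tcp_pos: [0.4842, -0.0282, 0.0699]
tool_rot: [2.206, 2.235, -0.0]
ft_force: [-0.1, 0.5, 0.1]
opening: 0.518
```

Run:
```python
from h import *
st();plan(.4833,-.026,.0150,1)
snap('wrist','w19.png',crop=(150,80,380,250),scale=3)
```

```text
t 37.9 tcp [ 0.4842 -0.0282  0.0699] rot [ 2.206  2.235 -0.   ] F [-0.1  0.5  0.1] op 0.518
toolx [-0.013  1.    -0.001] tooly [1.    0.013 0.001] z [ 0.001 -0.001 -1.   ]
yaw now 0.8 turn 0.2 n 2  j7 0.17
[[0.04, -0.02, 0.92, -0.02], [0.04, -0.02, 0.92, -0.02]]
```

View pics/w19.png

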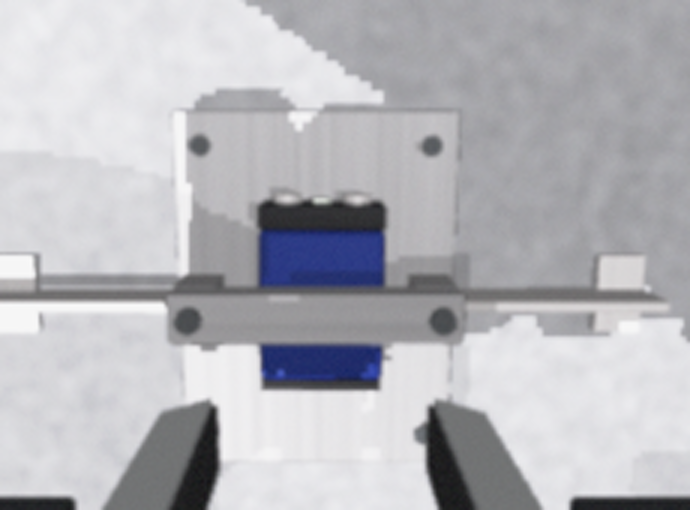

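{"fn": "send_rows", "kwargs": {
  "moves": [
    [0.06,0,0.5,0],
    [0,0,0.5,0],
    [0,0,0.4,0],
    [0,0,0.3,0],
    [0,0,0.08,0]
  ]
}}

```text
time_s: 38.45
tcp_pos: [0.4837, -0.0239, 0.0153]
tool_rot: [-2.203, -2.239, 0.002]
ft_force: [0.0, 0.0, 1.1]
opening: 0.519
```

{"fn": "send_rows", "kwargs": {
  "moves": [
    [0,0,0,0],
    [0,0,0.03,0],
    [0,0,0,0]
  ]
}}

```text
time_s: 38.75
tcp_pos: [0.4844, -0.0241, 0.0156]
tool_rot: [2.203, 2.239, 0.001]
ft_force: [-0.0, -0.8, 0.6]
opening: 0.52
```

{"fn": "send_rows", "kwargs": {
  "moves": [
    [0,0,0,0],
    [0,0,0,0],
    [0,0,0,0],
    [0,0,0,0]
  ],
  "hand": 0
}}

```text
time_s: 39.15
tcp_pos: [0.4843, -0.0242, 0.0155]
tool_rot: [2.204, 2.239, 0.0]
ft_force: [0.1, -0.4, 5.8]
opening: 0.378
```

{"fn": "send_rows", "kwargs": {
  "moves": [
    [-0.3,0,-0.02,0],
    [-0.5,0,0,0],
    [-0.5,0,0,0],
    [-0.5,0,0,0],
    [0,0,0,0]
  ]
}}

```text
time_s: 39.65
tcp_pos: [0.4848, -0.0807, 0.0159]
tool_rot: [2.207, 2.235, -0.001]
ft_force: [0.5, 0.5, -0.9]
opening: 0.379
```

{"fn": "send_rows", "kwargs": {
  "moves": [
    [0,0,-0.9,0],
    [0,0,-0.9,0],
    [0,0,-0.9,0],
    [-0.3,0,-0.9,0],
    [-0.5,0,-0.9,0]
  ]
}}

```text
time_s: 40.15
tcp_pos: [0.4852, -0.1015, 0.1519]
tool_rot: [-2.202, -2.241, -0.0]
ft_force: [0.6, -0.2, -0.6]
opening: 0.377
```

Run:
```python
from h import *
o=st()
snap('wrist','w20.png',scale=1.2)
plan(.5397,-.3712,.155,7.2)
```

```text
t 40.15 tcp [ 0.4852 -0.1015  0.1519] rot [-2.202 -2.241 -0.   ] F [ 0.6 -0.2 -0.6] op 0.377
toolx [-0.018  1.     0.   ] tooly [ 1.     0.018 -0.   ] z [-0.  0. -1.]
yaw now 0.8 turn 6.4 n 10  j7 0.28
[[-0.89, 0.16, 0.0, -0.11], [-0.89, 0.15, 0.0, -0.11], [-0.89, 0.14, 0.0, -0.11], [-0.9, 0.13, 0.0, -0.11], [-0.9, 0.12, 0.0, -0.11]]
[[-0.9, 0.11, 0.0, -0.11], [-0.9, 0.1, 0.0, -0.11], [-0.9, 0.09, 0.0, -0.11], [-0.9, 0.08, 0.0, -0.11], [-0.9, 0.07, 0.0, -0.11]]
```

View pics/w20.png

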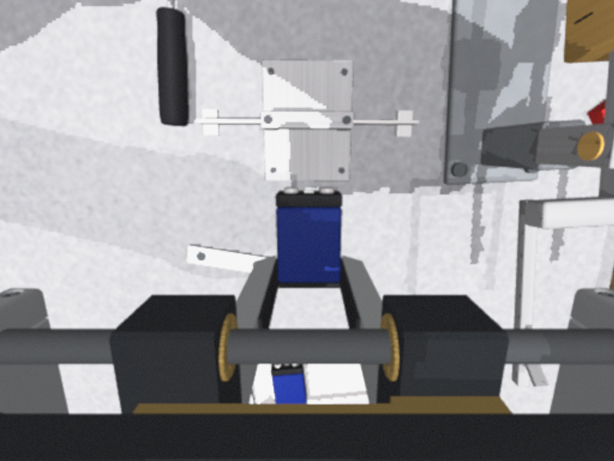

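{"fn": "send_rows", "kwargs": {
  "moves": [
    [-0.89,0.16,-0.1,-0.11],
    [-0.89,0.15,0,-0.11],
    [-0.89,0.14,0,-0.11],
    [-0.9,0.13,0,-0.11],
    [-0.9,0.12,0,-0.11]
  ]
}}

```text
time_s: 40.7
tcp_pos: [0.5117, -0.2361, 0.1536]
tool_rot: [-2.137, -2.302, 0.0]
ft_force: [0.9, -0.0, -0.6]
opening: 0.379
```

{"fn": "send_rows", "kwargs": {
  "moves": [
    [-0.9,0.11,0,-0.11],
    [-0.9,0.1,0,-0.11],
    [-0.9,0.09,0,-0.11],
    [-0.9,0.08,0,-0.11],
    [-0.9,0.07,0,-0.11]
  ]
}}

```text
time_s: 41.2
tcp_pos: [0.5382, -0.3691, 0.1534]
tool_rot: [-2.07, -2.362, 0.0]
ft_force: [0.3, -0.6, -0.7]
opening: 0.383
```

{"fn": "send_rows", "kwargs": {
  "moves": [
    [0,0,0,0],
    [0,0,0,0]
  ]
}}

```text
time_s: 41.4
tcp_pos: [0.5378, -0.3683, 0.1532]
tool_rot: [-2.072, -2.361, 0.0]
ft_force: [0.3, 0.1, 0.3]
opening: 0.379
```

Run:
```python
from h import *
o=st()
snap('wrist','w21.png',scale=1.5)
plan(.5397,-.3712,.0135,7.2)
```

```text
t 41.4 tcp [ 0.5378 -0.3683  0.1532] rot [-2.072 -2.361  0.   ] F [0.3 0.1 0.3] op 0.379
toolx [-0.13   0.992  0.001] tooly [ 0.992  0.13  -0.001] z [-0.001  0.    -1.   ]
yaw now 7.5 turn -0.3 n 5  j7 0.87
[[-0.03, 0.01, 0.93, 0.01], [-0.03, 0.01, 0.93, 0.01], [-0.03, 0.01, 0.93, 0.01], [-0.03, 0.01, 0.93, 0.01], [-0.03, 0.01, 0.93, 0.01]]
```

View pics/w21.png

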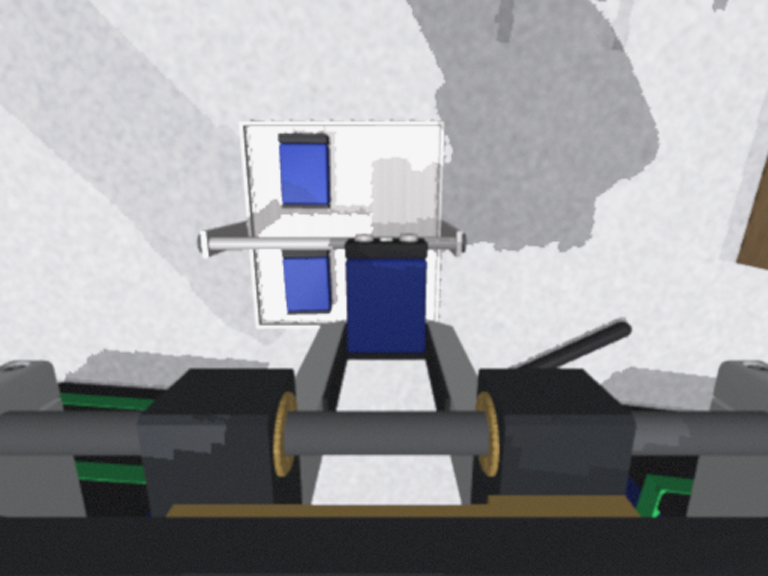

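{"fn": "send_rows", "kwargs": {
  "moves": [
    [-0.4,0.03,0,0.03],
    [-0.4,0.03,0,0],
    [0,0,0.8,0],
    [0,0,0.8,0],
    [0,0,0.8,0]
  ]
}}

```text
time_s: 41.95
tcp_pos: [0.5431, -0.3927, 0.0812]
tool_rot: [2.075, 2.358, -0.0]
ft_force: [0.2, -0.3, -0.5]
opening: 0.378
```

{"fn": "send_rows", "kwargs": {
  "moves": [
    [0,0,0.8,0],
    [0,0,0.7,0],
    [0,0,0.4,0],
    [0,0,0,0],
    [0,0,0,0]
  ]
}}

```text
time_s: 42.45
tcp_pos: [0.5432, -0.3926, 0.0256]
tool_rot: [2.075, 2.358, -0.0]
ft_force: [0.6, 0.1, -1.0]
opening: 0.377
```

Run:
```python
from h import *
o=st()
plan(.5397,-.3712,.0135,7.2)
```

```text
t 42.45 tcp [ 0.5432 -0.3926  0.0256] rot [ 2.075  2.358 -0.   ] F [ 0.6  0.1 -1. ] op 0.377
toolx [-0.127  0.992 -0.001] tooly [0.992 0.127 0.   ] z [ 0.001 -0.001 -1.   ]
yaw now 7.3 turn -0.1 n 1  j7 0.94
[[0.72, -0.03, 0.4, 0.02]]
```

{"fn": "send_rows", "kwargs": {
  "moves": [
    [0,0,0.3,0],
    [0.3,0,0.02,0],
    [0.35,0,0,0],
    [0,0,0,0],
    [0,0,0,0]
  ]
}}

```text
time_s: 42.95
tcp_pos: [0.5408, -0.3723, 0.0158]
tool_rot: [2.074, 2.359, 0.0]
ft_force: [-0.8, -1.6, -0.8]
opening: 0.381
```

{"fn": "send_rows", "kwargs": {
  "moves": [
    [0,0,0.05,0],
    [0,0,0,0]
  ]
}}

```text
time_s: 43.15
tcp_pos: [0.5404, -0.373, 0.0138]
tool_rot: [2.075, 2.358, -0.0]
ft_force: [0.6, 0.1, -1.3]
opening: 0.379
```

{"fn": "send_rows", "kwargs": {
  "moves": [
    [0,0,0,0],
    [0,0,0,0],
    [0,0,0,0]
  ],
  "hand": 0.45
}}

```text
time_s: 43.45
tcp_pos: [0.5404, -0.3728, 0.0138]
tool_rot: [2.075, 2.359, -0.0]
ft_force: [0.7, -0.0, 0.2]
opening: 0.453
```

{"fn": "send_rows", "kwargs": {
  "moves": [
    [0,0,-0.9,0],
    [0,0,-0.9,0],
    [0,0,-0.9,0],
    [0,0,-0.9,0],
    [0,0,-0.9,0]
  ]
}}

```text
time_s: 43.95
tcp_pos: [0.5404, -0.3727, 0.15]
tool_rot: [2.075, 2.359, -0.0]
ft_force: [0.5, 0.4, 1.0]
opening: 0.451
```

Run:
```python
from h import *
o=st()
snap('wrist','w22.png',scale=1.5);snap('top','t7.png',scale=1.5)
```

```text
t 43.95 tcp [ 0.5404 -0.3727  0.15  ] rot [ 2.075  2.359 -0.   ] F [0.5 0.4 1. ] op 0.451
toolx [-0.127  0.992 -0.   ] tooly [0.992 0.127 0.   ] z [ 0. -0. -1.]
```

View pics/w22.png

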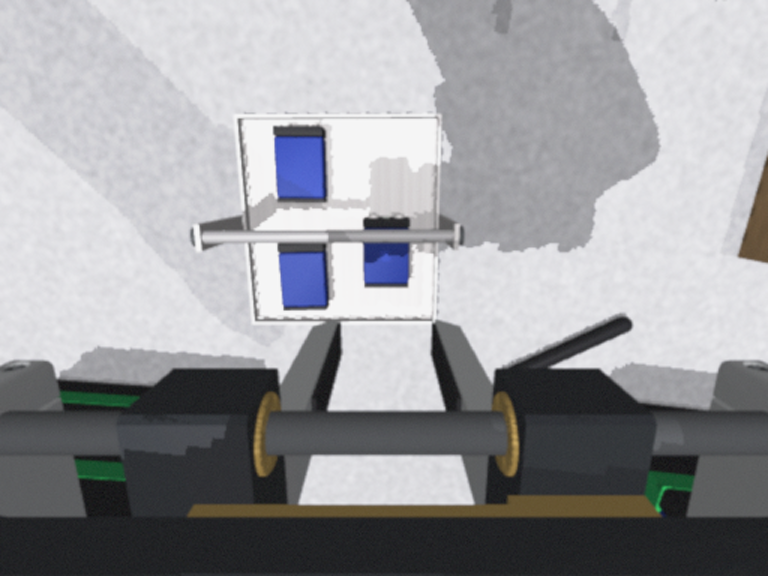

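View pics/t7.png

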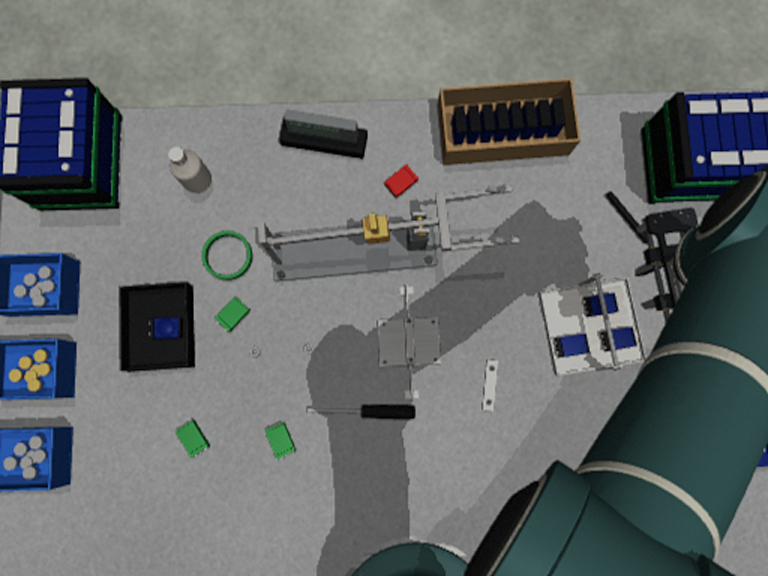

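Run:
```python
from h import *
o=st();print(np.round(o['joints'],2))
plan(.62,-.02,.30,-88)
```

```text
t 44.05 tcp [ 0.5418 -0.3739  0.1526] rot [2.072e+00 2.355e+00 2.000e-03] F [ 0.3 -0.1 -0.9] op 0.452
toolx [-0.127  0.992 -0.003] tooly [0.992 0.127 0.004] z [ 0.005 -0.003 -1.   ]
[ 0.27  0.55  0.41  1.59 -0.24  1.05  0.87]
yaw now 7.3 turn 84.7 n 15  j7 0.87
[[0.76, 0.27, -0.33, -0.94], [0.73, 0.35, -0.33, -0.94], [0.69, 0.42, -0.33, -0.94], [0.65, 0.48, -0.33, -0.94], [0.6, 0.54, -0.33, -0.94]]
[[0.54, 0.6, -0.33, -0.94], [0.48, 0.65, -0.33, -0.94], [0.41, 0.69, -0.33, -0.94], [0.34, 0.73, -0.33, -0.94], [0.27, 0.76, -0.33, -0.94]]
[[0.19, 0.78, -0.33, -0.94], [0.11, 0.8, -0.33, -0.94], [0.03, 0.8, -0.33, -0.94], [-0.04, 0.8, -0.33, -0.94], [-0.12, 0.8, -0.33, -0.94]]
```

Run:
```python
from h import *
plan(.62,-.02,.30,-82.2)
```

```text
yaw now 7.3 turn -89.5 n 16  j7 0.87
[[0.71, 0.26, -0.31, 0.93], [0.73, 0.19, -0.31, 0.93], [0.75, 0.11, -0.31, 0.93], [0.75, 0.04, -0.31, 0.93], [0.75, -0.03, -0.31, 0.93]]
[[0.75, -0.11, -0.31, 0.93], [0.73, -0.18, -0.31, 0.93], [0.71, -0.25, -0.31, 0.93], [0.68, -0.32, -0.31, 0.93], [0.65, -0.38, -0.31, 0.93]]
[[0.61, -0.45, -0.31, 0.93], [0.56, -0.5, -0.31, 0.93], [0.51, -0.56, -0.31, 0.93], [0.45, -0.6, -0.31, 0.93], [0.39, -0.64, -0.31, 0.93]]
[[0.33, -0.68, -0.31, 0.93]]
```

{"fn": "send_rows", "kwargs": {
  "moves": [
    [0.71,0.26,-0.6,0.93],
    [0.73,0.19,-0.6,0.93],
    [0.75,0.11,-0.6,0.93],
    [0.75,0.04,-0.6,0.93],
    [0.75,-0.03,-0.6,0.93]
  ]
}}

```text
time_s: 44.55
tcp_pos: [0.5651, -0.2613, 0.239]
tool_rot: [-2.586, -1.784, 0.0]
ft_force: [0.1, -0.0, -0.6]
opening: 0.449
```

{"fn": "send_rows", "kwargs": {
  "moves": [
    [0.75,-0.11,-0.4,0.93],
    [0.73,-0.18,-0.4,0.93],
    [0.71,-0.25,-0.4,0.93],
    [0.68,-0.32,-0.4,0.93],
    [0.65,-0.38,-0.4,0.93]
  ]
}}

```text
time_s: 45.05
tcp_pos: [0.5892, -0.151, 0.2988]
tool_rot: [-2.94, -1.108, 0.001]
ft_force: [0.3, -0.3, 0.1]
opening: 0.449
```

{"fn": "send_rows", "kwargs": {
  "moves": [
    [0.61,-0.45,0,0.93],
    [0.56,-0.5,0,0.93],
    [0.51,-0.56,0,0.93],
    [0.45,-0.6,0,0.93],
    [0.39,-0.64,0,0.93]
  ]
}}

```text
time_s: 45.55
tcp_pos: [0.6129, -0.0405, 0.2983]
tool_rot: [3.12, 0.366, -0.001]
ft_force: [0.3, 0.0, -0.6]
opening: 0.446
```

{"fn": "send_rows", "kwargs": {
  "moves": [
    [0.33,-0.68,0,0.93],
    [0,0,0,0],
    [0,0,0,0]
  ]
}}

```text
time_s: 45.85
tcp_pos: [0.6176, -0.0192, 0.2983]
tool_rot: [3.133, 0.223, -0.001]
ft_force: [0.3, -1.0, 0.1]
opening: 0.45
```

Run:
```python
from h import *
o=st();print(np.round(o['joints'],2))
snap('wrist','w23.png',scale=1.5);snap('scene');crop('scene','s4.png',(150,180,350,300),4)
```

```text
t 45.85 tcp [ 0.6176 -0.0192  0.2983] rot [ 3.133e+00  2.230e-01 -1.000e-03] F [ 0.3 -1.   0.1] op 0.45
toolx [ 0.99   0.142 -0.001] tooly [ 0.142 -0.99   0.   ] z [-0.001 -0.    -1.   ]
[-0.52  0.4   0.68  1.53 -0.25  1.3  -1.24]
```

View pics/w23.png

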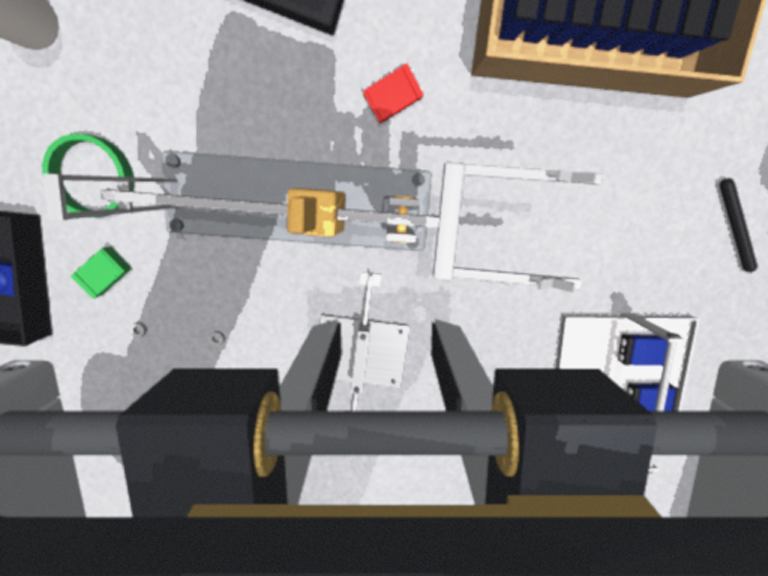

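View pics/s4.png

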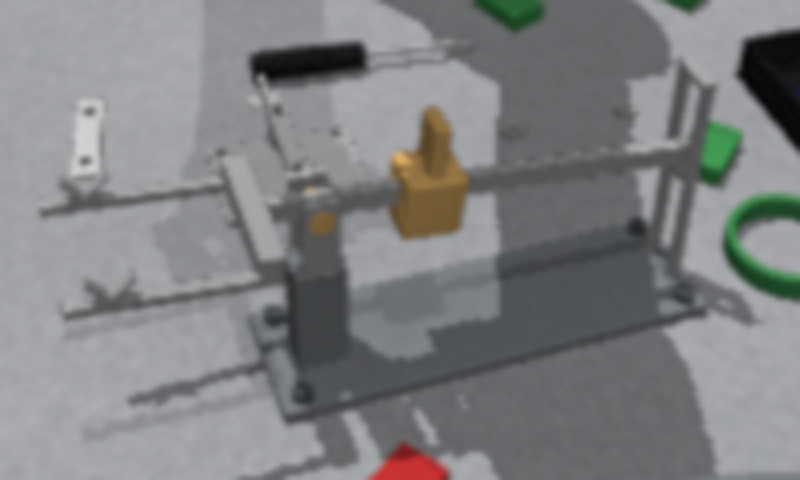

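Run:
```python
from h import *
crop('wrist','c7.png',(180,95,290,170),7)
crop('wrist','c8.png',(280,95,410,200),6)
crop('wrist','c9.png',(30,80,130,170),7)
```

```text
(no output)
```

View pics/c7.png

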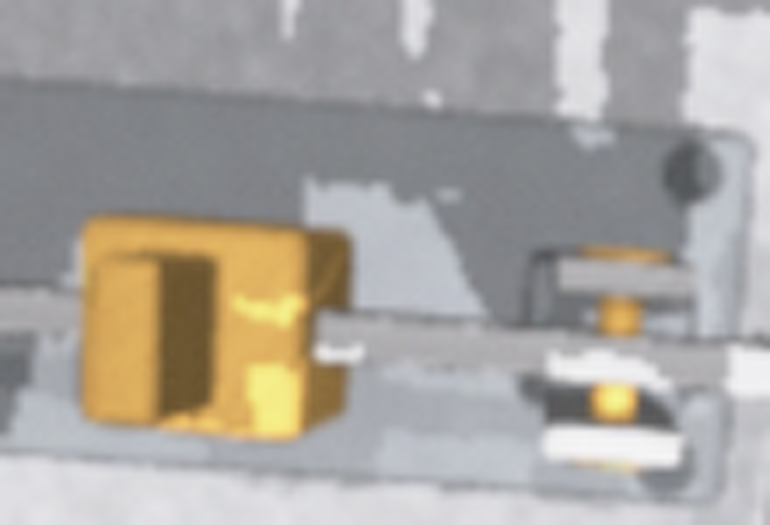

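View pics/c8.png

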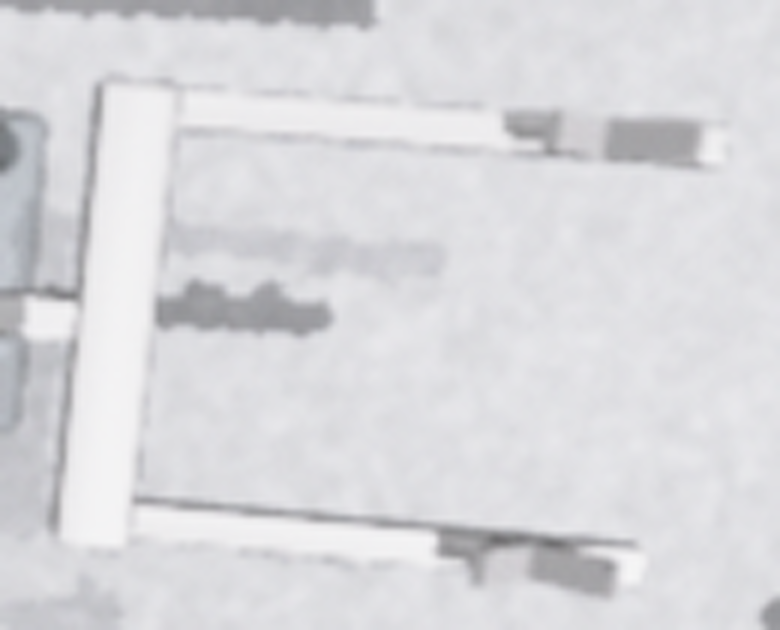

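View pics/c9.png

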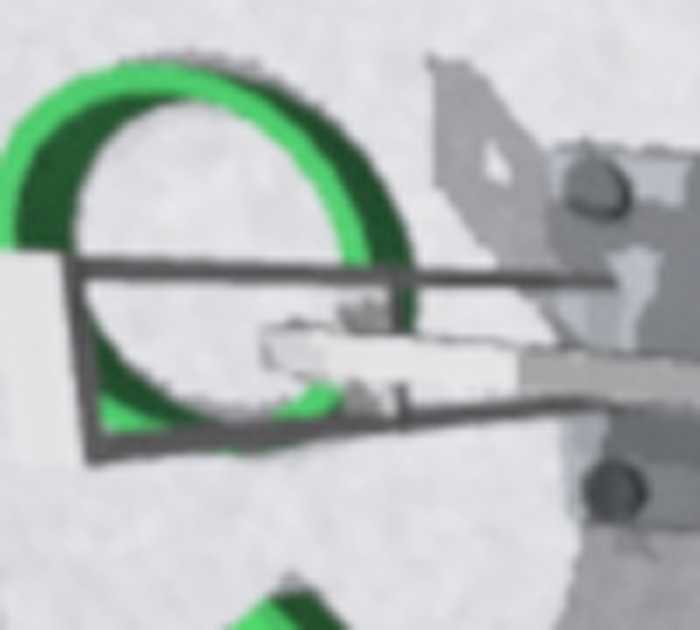

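Run:
```python
from h import *
A=lambda x,y,z:p2w('wrist',180+x/7,95+y/7,z)
B=lambda x,y,z:p2w('wrist',280+x/6,95+y/6,z)
C=lambda x,y,z:p2w('wrist',30+x/7,80+y/7,z)
pv=(A(618,318,.144)+A(614,400,.144))/2;print('pivot',pv)
tip=C(265,347,.114);print('tip',tip,np.linalg.norm((tip-pv)[:2]),'ang',np.degrees(np.arctan2(*(tip-pv)[:2][::-1])))
for z in (.14,.153,.158):
  for n,p in [('tineF end',(728,142)),('tineN end',(643,566)),('F seat',(606,135)),('N seat',(530,563))]: 
    q=B(*p,z);print(z,n,q,np.linalg.norm((q-pv)[:2]))
for p,z in [((125,255),.187),((125,415),.187),((95,335),.187),((160,335),.187)]: print('tabtop',A(*p,z))
```

```text
pivot [ 0.66342949 -0.02714725  0.144     ]
tip [0.64519636 0.23582396 0.114     ] 0.26360255699851737 ang 93.96625995427492
0.14 tineF end [ 0.71906934 -0.18257911  0.14      ] 0.16509044303197842
0.14 tineN end [ 0.63066991 -0.1883727   0.14      ] 0.1645200162264947
0.14 F seat [ 0.71687566 -0.15777857  0.14      ] 0.14114189044047037
0.14 N seat [ 0.62784804 -0.16407956  0.14      ] 0.14147967215439805
0.153 tineF end [ 0.71787507 -0.17592868  0.153     ] 0.15843053160080103
0.153 tineN end [ 0.63287581 -0.18149943  0.153     ] 0.15734713892582888
0.153 F seat [ 0.71576577 -0.15208206  0.153     ] 0.13545401872617013
0.153 N seat [ 0.63016248 -0.1581407   0.153     ] 0.1351516795594046
0.158 tineF end [ 0.71741573 -0.17337082  0.158     ] 0.1558712481230325
0.158 tineN end [ 0.63372423 -0.17885586  0.158     ] 0.15458947280574192
0.158 F seat [ 0.71533888 -0.14989109  0.158     ] 0.13326903351313088
0.158 N seat [ 0.63105264 -0.15585652  0.158     ] 0.13271900648996918
tabtop [0.67141662 0.05081744 0.187     ]
tabtop [0.64741106 0.04865324 0.187     ]
tabtop [0.6588837  0.05427169 0.187     ]
tabtop [0.66029609 0.0444665  0.187     ]
```

Run:
```python
from h import *
plan(.6594,.0495,.20,-86)
```

```text
yaw now -82.0 turn -4.0 n 5  j7 -1.24
[[0.34, -0.42, 0.66, 0.13], [0.34, -0.43, 0.66, 0.13], [0.33, -0.43, 0.66, 0.13], [0.32, -0.44, 0.66, 0.13], [0.32, -0.44, 0.66, 0.13]]
```

{"fn": "send_rows", "kwargs": {
  "moves": [
    [0.34,-0.42,0.6,0.13],
    [0.34,-0.43,0.6,0.13],
    [0.33,-0.43,0.6,0.13],
    [0.32,-0.44,0.6,0.13],
    [0.32,-0.44,0.4,0.13]
  ],
  "hand": 0.35
}}

```text
time_s: 46.45
tcp_pos: [0.6595, 0.0516, 0.2124]
tool_rot: [3.14, 0.112, -0.003]
ft_force: [1.1, 0.9, 0.8]
opening: 0.354
```

{"fn": "send_rows", "kwargs": {
  "moves": [
    [0,0,0,0],
    [0,0,0,0]
  ]
}}

```text
time_s: 46.65
tcp_pos: [0.6596, 0.0504, 0.2147]
tool_rot: [3.139, 0.114, -0.0]
ft_force: [-0.5, -0.3, 1.0]
opening: 0.351
```

Run:
```python
from h import *
st();plan(.6594,.0495,.163,-86)
snap('wrist','w24.png',crop=(150,100,380,280),scale=3)
```

```text
t 46.65 tcp [0.6596 0.0504 0.2147] rot [ 3.139  0.114 -0.   ] F [-0.5 -0.3  1. ] op 0.351
toolx [ 0.997  0.072 -0.   ] tooly [ 0.072 -0.997  0.001] z [-0.    -0.001 -1.   ]
yaw now -85.8 turn -0.2 n 2  j7 -1.36
[[-0.0, 0.01, 0.86, 0.01], [-0.0, 0.01, 0.86, 0.01]]
```

View pics/w24.png

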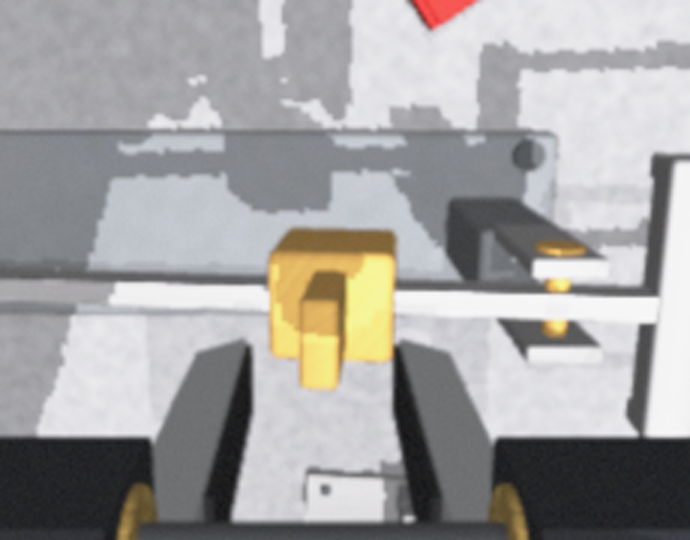

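{"fn": "send_rows", "kwargs": {
  "moves": [
    [0,0,0.6,0],
    [0,0,0.6,0],
    [0,0,0.5,0],
    [0,0,0,0],
    [0,0,0,0]
  ]
}}

```text
time_s: 47.2
tcp_pos: [0.6598, 0.0503, 0.1645]
tool_rot: [3.139, 0.113, 0.001]
ft_force: [0.4, 0.1, 0.0]
opening: 0.353
```

Run:
```python
from h import *
st();plan(.6525,.1365,.163,-86)
snap('wrist','w25.png',crop=(150,100,380,280),scale=3)
```

```text
t 47.2 tcp [0.6598 0.0503 0.1645] rot [3.139e+00 1.130e-01 1.000e-03] F [0.4 0.1 0. ] op 0.353
toolx [0.997 0.072 0.001] tooly [ 0.072 -0.997  0.   ] z [ 0.001 -0.    -1.   ]
yaw now -85.9 turn -0.1 n 4  j7 -1.34
[[-0.01, -0.72, 0.01, 0.01], [-0.01, -0.72, 0.01, 0.01], [-0.01, -0.72, 0.01, 0.01], [-0.01, -0.72, 0.01, 0.01]]
```

View pics/w25.png

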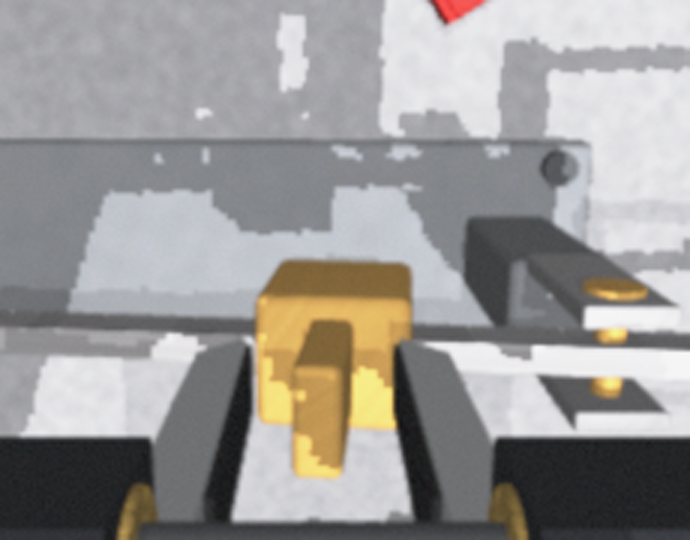

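{"fn": "send_rows", "kwargs": {
  "moves": [
    [0,-0.4,0,0],
    [0,-0.4,0,0],
    [0,-0.4,0,0],
    [0,-0.4,0,0],
    [0,-0.4,0,0]
  ]
}}

```text
time_s: 47.75
tcp_pos: [0.6551, 0.1121, 0.1638]
tool_rot: [3.139, 0.115, -0.0]
ft_force: [0.9, -0.8, -1.5]
opening: 0.351
```

{"fn": "send_rows", "kwargs": {
  "moves": [
    [0,-0.3,0,0],
    [0,-0.3,0,0],
    [0,-0.2,0,0],
    [0,-0.1,0,0],
    [0,0,0,0]
  ]
}}

```text
time_s: 48.25
tcp_pos: [0.6533, 0.1379, 0.1637]
tool_rot: [-3.139, -0.114, 0.0]
ft_force: [-0.4, -0.2, -0.9]
opening: 0.351
```

Run:
```python
from h import *
st()
snap('wrist','w26.png',crop=(150,100,380,280),scale=3)
```

```text
t 48.25 tcp [0.6533 0.1379 0.1637] rot [-3.139 -0.114  0.   ] F [-0.4 -0.2 -0.9] op 0.351
toolx [ 0.997  0.073 -0.   ] tooly [ 0.073 -0.997 -0.   ] z [-0.  0. -1.]
```

View pics/w26.png

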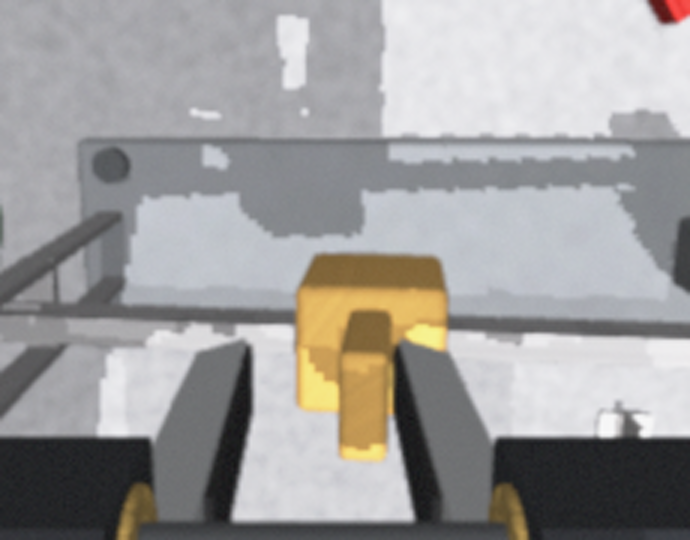

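{"fn": "send_rows", "kwargs": {
  "moves": [
    [0,0.15,0,0],
    [0,0,-0.7,0],
    [0,0,-0.9,0],
    [0,0,-0.9,0],
    [0,0,-0.5,0]
  ]
}}

```text
time_s: 48.8
tcp_pos: [0.6543, 0.1321, 0.256]
tool_rot: [-3.139, -0.112, -0.003]
ft_force: [0.1, -0.2, -0.5]
opening: 0.35
```

Run:
```python
from h import *
st();plan(.46,-.3378,.24,-82.8)
```

```text
t 48.8 tcp [0.6543 0.1321 0.256 ] rot [-3.139e+00 -1.120e-01 -3.000e-03] F [ 0.1 -0.2 -0.5] op 0.35
toolx [0.997 0.071 0.002] tooly [ 0.071 -0.997 -0.   ] z [ 0.002  0.    -1.   ]
yaw now -85.9 turn 3.1 n 18  j7 -1.50
[[-0.42, 0.84, 0.03, -0.03], [-0.42, 0.84, 0.03, -0.03], [-0.43, 0.84, 0.03, -0.03], [-0.43, 0.84, 0.03, -0.03], [-0.43, 0.84, 0.03, -0.03]]
[[-0.43, 0.84, 0.03, -0.03], [-0.44, 0.83, 0.03, -0.03], [-0.44, 0.83, 0.03, -0.03], [-0.44, 0.83, 0.03, -0.03], [-0.44, 0.83, 0.03, -0.03]]
[[-0.45, 0.83, 0.03, -0.03], [-0.45, 0.83, 0.03, -0.03], [-0.45, 0.83, 0.03, -0.03], [-0.45, 0.83, 0.03, -0.03], [-0.46, 0.82, 0.03, -0.03]]
[[-0.46, 0.82, 0.03, -0.03], [-0.46, 0.82, 0.03, -0.03], [-0.46, 0.82, 0.03, -0.03]]
```

{"fn": "send_rows", "kwargs": {
  "moves": [
    [-0.42,0.84,0,-0.03],
    [-0.42,0.84,0,-0.03],
    [-0.43,0.84,0,-0.03],
    [-0.43,0.84,0,-0.03],
    [-0.43,0.84,0,-0.03]
  ]
}}

```text
time_s: 49.3
tcp_pos: [0.5991, 0.001, 0.2534]
tool_rot: [3.139, 0.138, -0.001]
ft_force: [0.1, 0.3, 0.2]
opening: 0.349
```

{"fn": "send_rows", "kwargs": {
  "moves": [
    [-0.43,0.84,0,-0.03],
    [-0.44,0.83,0,-0.03],
    [-0.44,0.83,0,-0.03],
    [-0.44,0.83,0,-0.03],
    [-0.44,0.83,0,-0.03]
  ]
}}

```text
time_s: 49.8
tcp_pos: [0.5453, -0.1294, 0.2535]
tool_rot: [-3.137, -0.163, 0.0]
ft_force: [0.0, 0.1, 0.2]
opening: 0.348
```

{"fn": "send_rows", "kwargs": {
  "moves": [
    [-0.45,0.83,0,-0.03],
    [-0.45,0.83,0,-0.03],
    [-0.45,0.83,0,-0.03],
    [-0.45,0.83,0,-0.03],
    [-0.2,0.82,0,-0.03]
  ]
}}

```text
time_s: 50.3
tcp_pos: [0.4988, -0.2596, 0.2537]
tool_rot: [-3.136, -0.186, -0.0]
ft_force: [-0.3, -0.9, 1.1]
opening: 0.352
```

{"fn": "send_rows", "kwargs": {
  "moves": [
    [0,0.82,0,-0.03],
    [0,0.82,0,-0.03],
    [0,0,0,0]
  ]
}}

```text
time_s: 50.6
tcp_pos: [0.505, -0.3102, 0.2535]
tool_rot: [3.134, 0.191, -0.001]
ft_force: [-0.5, 1.1, -1.0]
opening: 0.35
```

Run:
```python
from h import *
o=st();print(o['joints'])
snap('wrist','w27.png',scale=1.5)
```

```text
t 50.6 tcp [ 0.505  -0.3102  0.2535] rot [ 3.134e+00  1.910e-01 -1.000e-03] F [-0.5  1.1 -1. ] op 0.35
toolx [ 0.993  0.122 -0.001] tooly [ 0.122 -0.993  0.001] z [-0.001 -0.001 -1.   ]
[-0.09621761  0.40098111  0.78556825  1.66161271 -0.29856265  1.20390084
 -0.69085212]
```

View pics/w27.png

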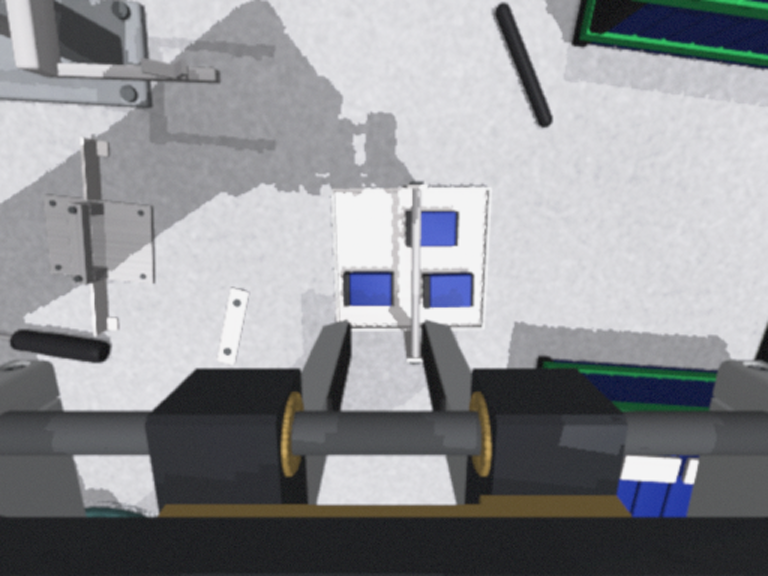

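Run:
```python
from h import *
a=p2w('wrist',416/1.5,186/1.5,.082);b=p2w('wrist',414/1.5,360/1.5,.082);print(a,b,(a+b)/2,np.linalg.norm(a-b),np.degrees(np.arctan2(*(a-b)[:2][::-1])))
plan(.5024,-.3378,.068,-82.8)
```

```text
[ 0.57853611 -0.32812763  0.082     ] [ 0.42115775 -0.34858092  0.082     ] [ 0.49984693 -0.33835427  0.082     ] 0.15870187932609295 7.404803303891974
yaw now -83.0 turn 0.2 n 7  j7 -0.69
[[-0.03, 0.14, 0.88, -0.0], [-0.03, 0.14, 0.88, -0.0], [-0.03, 0.14, 0.88, -0.0], [-0.03, 0.14, 0.88, -0.0], [-0.03, 0.14, 0.88, -0.0]]
[[-0.03, 0.14, 0.88, -0.0], [-0.03, 0.14, 0.88, -0.0]]
```

{"fn": "send_rows", "kwargs": {
  "moves": [
    [-0.1,0.48,0.8,0],
    [-0.1,0.47,0.8,0],
    [0,0,0.8,0],
    [0,0,0.8,0],
    [0,0,0.8,0]
  ]
}}

```text
time_s: 51.15
tcp_pos: [0.5037, -0.335, 0.1327]
tool_rot: [-3.135, -0.198, 0.0]
ft_force: [0.8, 0.8, -0.8]
opening: 0.351
```

{"fn": "send_rows", "kwargs": {
  "moves": [
    [0,0,0.8,0],
    [0,0,0.8,0],
    [0,0,0.55,0],
    [0,0,0,0],
    [0,0,0,0]
  ]
}}

```text
time_s: 51.65
tcp_pos: [0.5039, -0.336, 0.0699]
tool_rot: [3.135, 0.198, 0.0]
ft_force: [-0.3, 0.1, 0.9]
opening: 0.349
```

{"fn": "send_rows", "kwargs": {
  "moves": [
    [0,0,0,0],
    [0,0,0,0],
    [0,0,0,0],
    [0,0,0,0],
    [0,0,0,0]
  ],
  "hand": 0
}}

```text
time_s: 52.15
tcp_pos: [0.504, -0.3362, 0.0698]
tool_rot: [3.135, 0.197, 0.001]
ft_force: [-0.5, -0.5, 6.6]
opening: 0.074
```

Run:
```python
from h import *
o=st()
snap('wrist','w28.png',scale=1.5)
```

```text
t 52.15 tcp [ 0.504  -0.3362  0.0698] rot [3.135e+00 1.970e-01 1.000e-03] F [-0.5 -0.5  6.6] op 0.074
toolx [0.992 0.125 0.001] tooly [ 0.125 -0.992  0.001] z [ 0.001 -0.    -1.   ]
```

View pics/w28.png

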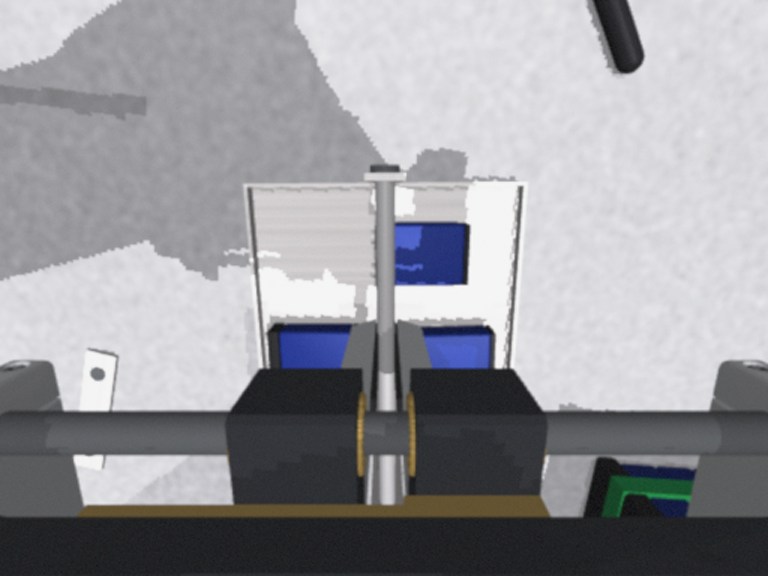

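{"fn": "send_rows", "kwargs": {
  "moves": [
    [0,0,-0.2,0],
    [0,0,-0.4,0],
    [0,0,-0.6,0],
    [0,0,-0.6,0],
    [0,0,-0.6,0]
  ]
}}

```text
time_s: 52.7
tcp_pos: [0.5035, -0.3359, 0.1427]
tool_rot: [3.135, 0.197, -0.0]
ft_force: [1.0, 0.1, -5.1]
opening: 0.073
```

{"fn": "send_rows", "kwargs": {
  "moves": [
    [0,0,-0.5,0],
    [0,0,-0.3,0],
    [0,0,-0.1,0],
    [0,0,0,0],
    [0,0,0,0]
  ]
}}

```text
time_s: 53.2
tcp_pos: [0.5035, -0.3357, 0.1677]
tool_rot: [-3.135, -0.197, 0.001]
ft_force: [-0.8, 0.4, -4.1]
opening: 0.072
```

Run:
```python
from h import *
o=st()
plan(.684,-.295,.164,-86,0.6)
snap('scene','s5.png',crop=(50,120,350,310),scale=2.6)
snap('wrist','w29.png',scale=1.2)
```

```text
t 53.2 tcp [ 0.5035 -0.3357  0.1677] rot [-3.135e+00 -1.970e-01  1.000e-03] F [-0.8  0.4 -4.1] op 0.072
toolx [ 0.992  0.125 -0.001] tooly [ 0.125 -0.992 -0.   ] z [-0.001  0.    -1.   ]
yaw now -82.8 turn -3.2 n 11  j7 -0.58
[[0.56, -0.05, 0.01, 0.05], [0.56, -0.06, 0.01, 0.05], [0.56, -0.06, 0.01, 0.05], [0.56, -0.06, 0.01, 0.05], [0.56, -0.07, 0.01, 0.05]]
[[0.56, -0.07, 0.01, 0.05], [0.56, -0.07, 0.01, 0.05], [0.56, -0.07, 0.01, 0.05], [0.56, -0.08, 0.01, 0.05], [0.56, -0.08, 0.01, 0.05]]
[[0.55, -0.08, 0.01, 0.05]]
```

View pics/s5.png

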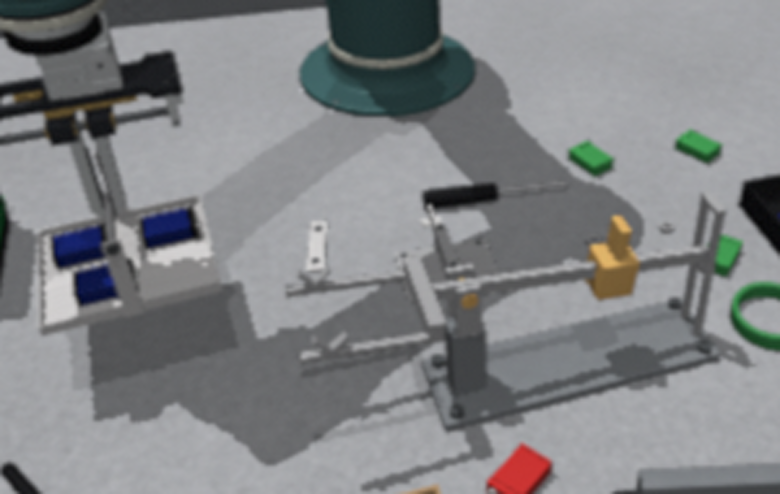

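View pics/w29.png

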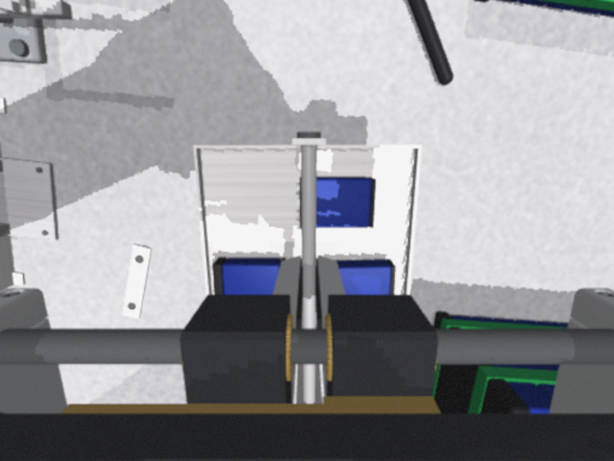

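{"fn": "send_rows", "kwargs": {
  "moves": [
    [0.3,-0.03,0,0.05],
    [0.5,-0.06,0,0.05],
    [0.6,-0.06,0,0.05],
    [0.6,-0.06,0,0.05],
    [0.6,-0.07,0,0.05]
  ]
}}

```text
time_s: 53.8
tcp_pos: [0.5823, -0.3177, 0.1679]
tool_rot: [-3.137, -0.157, 0.0]
ft_force: [-0.8, -0.1, -3.7]
opening: 0.072
```

{"fn": "send_rows", "kwargs": {
  "moves": [
    [0.6,-0.07,0,0.05],
    [0.6,-0.07,0,0.05],
    [0.6,-0.07,0,0.05],
    [0.6,-0.08,0,0.05],
    [0.6,-0.08,0,0.05]
  ]
}}

```text
time_s: 54.3
tcp_pos: [0.6709, -0.2983, 0.1676]
tool_rot: [-3.139, -0.116, 0.0]
ft_force: [-0.2, -0.2, -4.7]
opening: 0.073
```

{"fn": "send_rows", "kwargs": {
  "moves": [
    [0.4,-0.1,0,0.05],
    [0.2,-0.1,0,0],
    [0,0,0,0],
    [0,0,0,0]
  ]
}}

```text
time_s: 54.7
tcp_pos: [0.686, -0.2926, 0.1683]
tool_rot: [3.14, 0.107, -0.001]
ft_force: [-0.4, 0.7, -5.3]
opening: 0.076
```

Run:
```python
from h import *
o=st();print(np.round(o['joints'],2))
plan(.6745,-.1565,.167,-86,0.6)
snap('scene','s6.png',crop=(50,120,350,310),scale=2.6)
snap('wrist','w30.png',scale=1.5)
```

```text
t 54.7 tcp [ 0.686  -0.2926  0.1683] rot [ 3.14e+00  1.07e-01 -1.00e-03] F [-0.4  0.7 -5.3] op 0.076
toolx [ 0.998  0.068 -0.   ] tooly [ 0.068 -0.998  0.   ] z [-0. -0. -1.]
[-0.03  0.76  0.68  1.31 -0.48  1.23 -0.83]
yaw now -86.1 turn 0.1 n 8  j7 -0.83
[[-0.01, -0.57, 0.01, -0.0], [-0.01, -0.57, 0.01, -0.0], [-0.01, -0.57, 0.01, -0.0], [-0.01, -0.57, 0.01, -0.0], [-0.01, -0.57, 0.01, -0.0]]
[[-0.01, -0.57, 0.01, -0.0], [-0.01, -0.57, 0.01, -0.0], [-0.01, -0.57, 0.01, -0.0]]
```

View pics/s6.png

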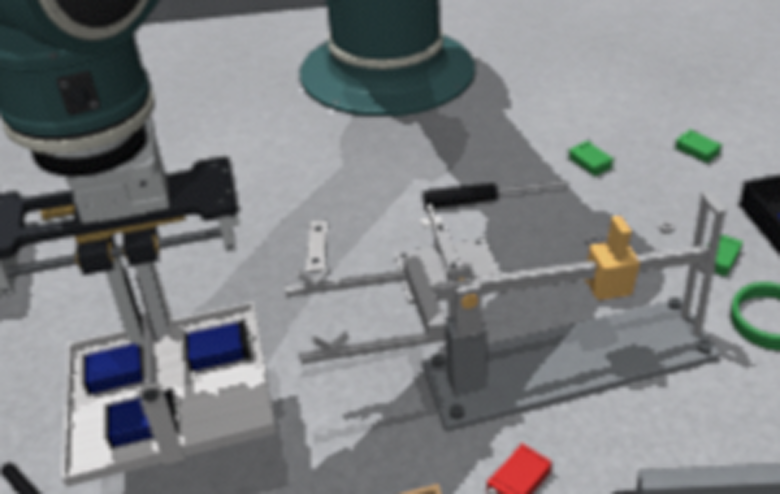

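View pics/w30.png

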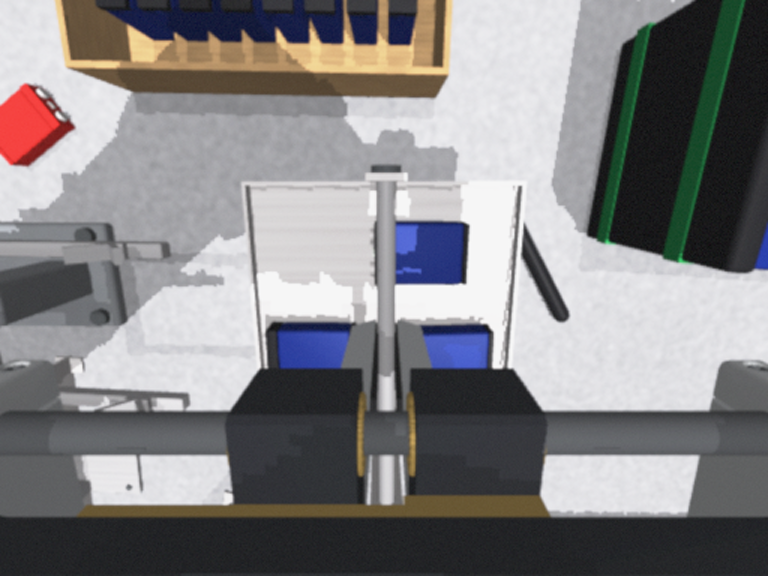

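Run:
```python
from h import *
e=np.array([.0698,-.9976]);x=np.array([.9976,.0698]);pv=np.array([.6634,-.0271])
for z0 in (-.1,0,.1):
  for d,s in[(130,-43),(130,43),(155,43),(155,-43)]:
    p=pv+e*d/1000+x*s/1000; q=w2p('scene',(p[0],p[1],.14-z0*d/1000)); print(z0,d,s,np.round((q-[50,120])*2.6))
  p=pv-e*.26;print('tip',np.round((w2p('scene',(*p,.14+z0*.26))-[50,120])*2.6))
crop('scene','s7.png',(160,200,250,280),8)
```

```text
-0.1 130 -43 [310. 278.]
-0.1 130 43 [327. 343.]
-0.1 155 43 [296. 348.]
-0.1 155 -43 [281. 281.]
tip [708. 253.]
0 130 -43 [311. 288.]
0 130 43 [328. 354.]
0 155 43 [298. 361.]
0 155 -43 [283. 294.]
tip [711. 233.]
0.1 130 -43 [313. 299.]
0.1 130 43 [330. 365.]
0.1 155 43 [301. 374.]
0.1 155 -43 [286. 306.]
tip [715. 212.]
```

View pics/s7.png

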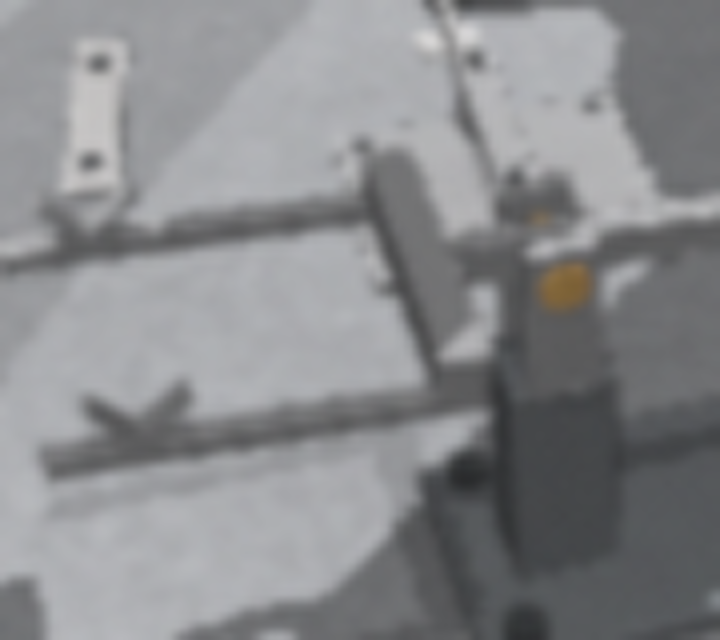

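{"fn": "send_rows", "kwargs": {
  "moves": [
    [0,-0.3,0,0],
    [-0.02,-0.5,0,0],
    [-0.02,-0.6,0,0],
    [-0.01,-0.6,0,0],
    [0,-0.6,0,0]
  ]
}}

```text
time_s: 55.3
tcp_pos: [0.6795, -0.2124, 0.1684]
tool_rot: [-3.139, -0.109, -0.0]
ft_force: [0.2, 0.2, -4.7]
opening: 0.074
```

{"fn": "send_rows", "kwargs": {
  "moves": [
    [0,-0.6,0,0],
    [0,-0.6,0,0],
    [0,-0.4,0,0],
    [0,-0.2,0,0],
    [0,0,0,0]
  ]
}}

```text
time_s: 55.8
tcp_pos: [0.6761, -0.1597, 0.1684]
tool_rot: [-3.139, -0.109, -0.0]
ft_force: [0.6, -0.8, -5.3]
opening: 0.075
```

Run:
```python
from h import *
o=st()
plan(.675,-.1545,.167,-86,0.6)
snap('scene','s8.png',crop=(90,150,320,300),scale=3.4)
snap('wrist','w31.png',scale=1.5)
```

```text
t 55.8 tcp [ 0.6761 -0.1597  0.1684] rot [-3.139 -0.109 -0.   ] F [ 0.6 -0.8 -5.3] op 0.075
toolx [0.998 0.069 0.   ] tooly [ 0.069 -0.998 -0.   ] z [ 0.  0. -1.]
yaw now -86.0 turn 0.0 n 1  j7 -0.99
[[-0.02, -0.18, 0.05, -0.0]]
```

View pics/s8.png

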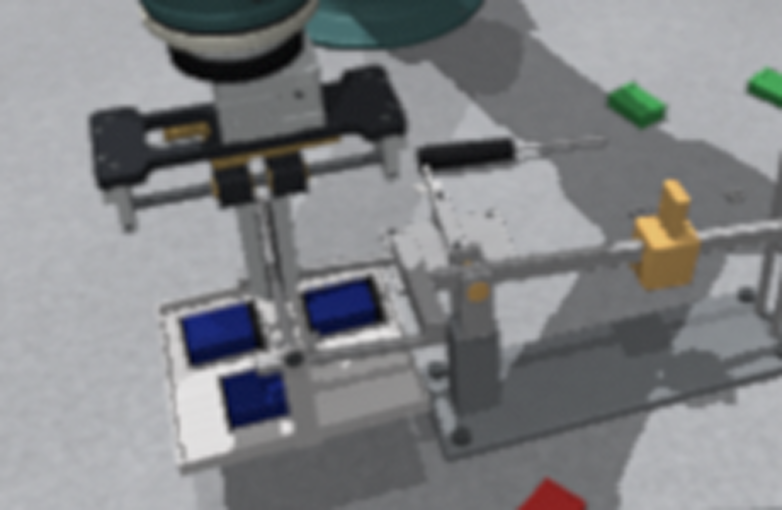

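View pics/w31.png

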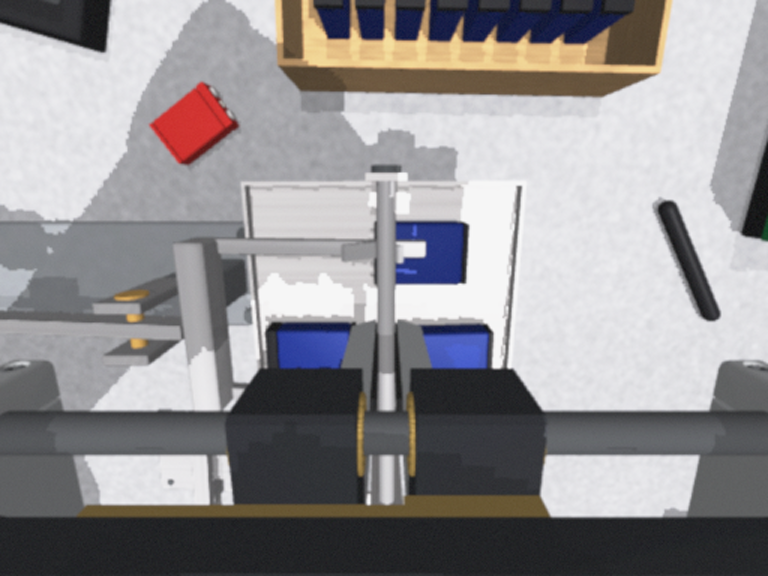

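Run:
```python
from h import *
crop('wrist','c10.png',(215,145,295,190),9)
for x in (343,425): print(p2w('wrist',x/1.5,250/1.5,.153))
print(p2w('wrist',386/1.5,250/1.5,.1806))
```

```text
[ 0.7151703  -0.13803718  0.153     ]
[ 0.71792858 -0.17791729  0.153     ]
[ 0.7208791  -0.15860022  0.1806    ]
```

View pics/c10.png

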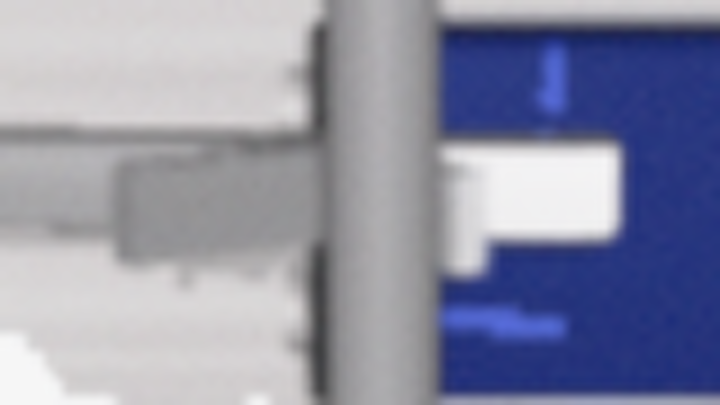

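Run:
```python
from h import *
for x in (117,302,488): print(p2w('wrist',215+x/9,167.8,.158))
print(p2w('wrist',215+383/9,167.8,.1806), p2w('wrist',215+622/9,166.5,.152))
```

```text
[ 0.71513265 -0.13807129  0.158     ]
[ 0.71614407 -0.15269566  0.158     ]
[ 0.71716112 -0.16740142  0.158     ]
[ 0.72017258 -0.15878934  0.1806    ] [ 0.71794327 -0.17858599  0.152     ]
```

{"fn": "send_rows", "kwargs": {
  "moves": [
    [-0.02,-0.19,0,0],
    [0,0,0.2,0],
    [0,0,0.3,0],
    [0,0,0.2,0],
    [0,0,0,0]
  ]
}}

```text
time_s: 56.4
tcp_pos: [0.6744, -0.1552, 0.1458]
tool_rot: [-3.14, -0.107, 0.003]
ft_force: [0.4, -0.8, -5.0]
opening: 0.076
```

Run:
```python
from h import *
o=st()
snap('wrist','w32.png',crop=(130,110,380,250),scale=3.2)
```

```text
t 56.4 tcp [ 0.6744 -0.1552  0.1458] rot [-3.14e+00 -1.07e-01  3.00e-03] F [ 0.4 -0.8 -5. ] op 0.076
toolx [ 0.998  0.068 -0.002] tooly [ 0.068 -0.998 -0.   ] z [-0.002  0.    -1.   ]
```

View pics/w32.png

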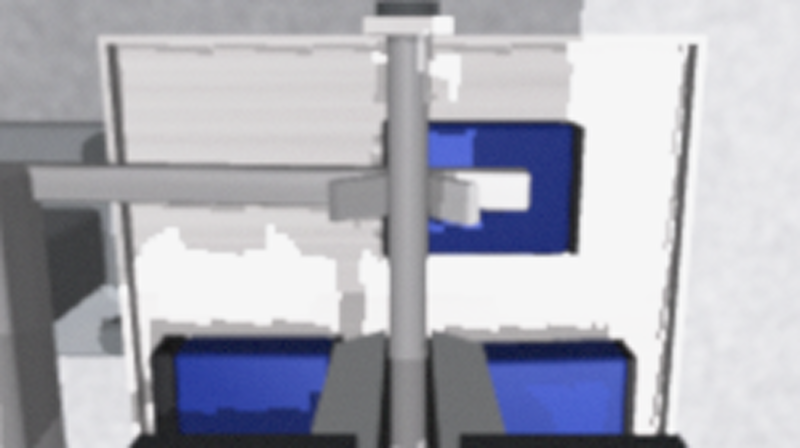

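{"fn": "send_rows", "kwargs": {
  "moves": [
    [0,0,0.15,0],
    [0,0,0.15,0],
    [0,0,0,0]
  ]
}}

```text
time_s: 56.75
tcp_pos: [0.6752, -0.1551, 0.138]
tool_rot: [3.14, 0.107, 0.001]
ft_force: [0.3, 1.1, -1.2]
opening: 0.075
```

{"fn": "send_rows", "kwargs": {
  "moves": [
    [0,0,0.15,0],
    [0,0,0.1,0],
    [0,0,0,0],
    [0,0,0,0]
  ]
}}

```text
time_s: 57.15
tcp_pos: [0.6751, -0.1554, 0.1309]
tool_rot: [3.139, 0.107, 0.0]
ft_force: [1.1, -0.8, -0.3]
opening: 0.073
```

Run:
```python
from h import *
o=st()
snap('wrist','w33.png',crop=(130,110,380,250),scale=3.2)
snap('scene','s9.png',crop=(90,150,350,300),scale=3)
```

```text
t 57.15 tcp [ 0.6751 -0.1554  0.1309] rot [3.139 0.107 0.   ] F [ 1.1 -0.8 -0.3] op 0.073
toolx [0.998 0.068 0.   ] tooly [ 0.068 -0.998  0.   ] z [ 0. -0. -1.]
```

View pics/w33.png

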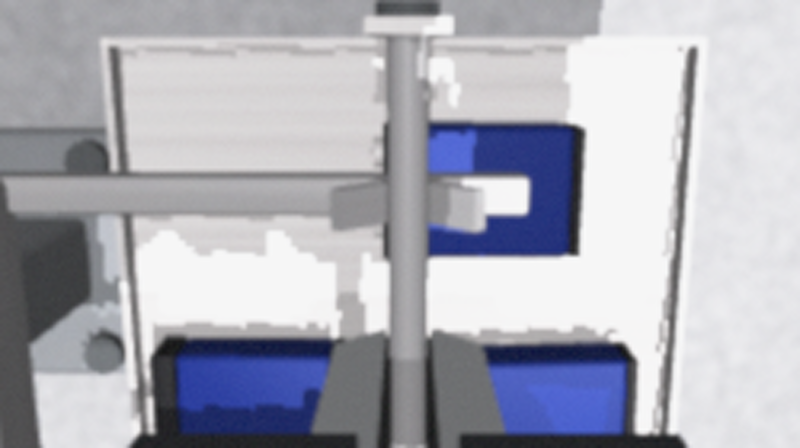

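View pics/s9.png

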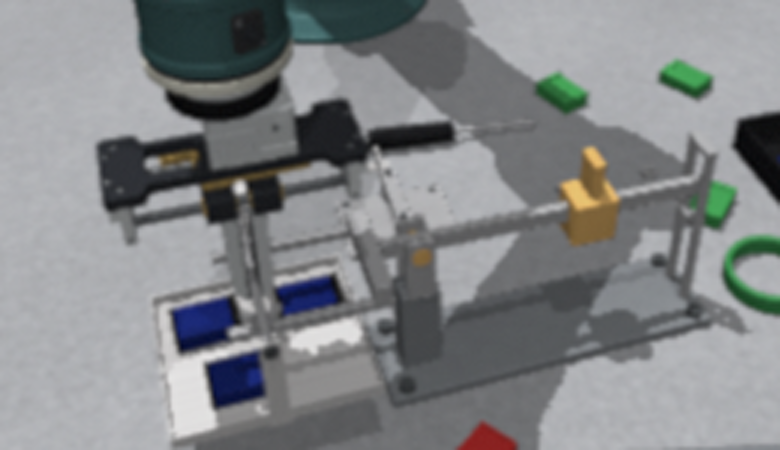

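{"fn": "send_rows", "kwargs": {
  "moves": [
    [0,0,0,0],
    [0,0,0,0],
    [0,0,0,0],
    [0,0,0,0]
  ],
  "hand": 0.25
}}

```text
time_s: 57.65
tcp_pos: [0.6749, -0.1551, 0.1308]
tool_rot: [3.14, 0.107, -0.0]
ft_force: [0.3, -0.3, -1.0]
opening: 0.251
```

Run:
```python
from h import *
o=st()
snap('wrist','w34.png',crop=(130,110,380,250),scale=3.2)
snap('scene','s10.png',crop=(90,150,350,300),scale=3)
```

```text
t 57.65 tcp [ 0.6749 -0.1551  0.1308] rot [ 3.14   0.107 -0.   ] F [ 0.3 -0.3 -1. ] op 0.251
toolx [ 0.998  0.068 -0.   ] tooly [ 0.068 -0.998  0.   ] z [-0. -0. -1.]
```

View pics/w34.png

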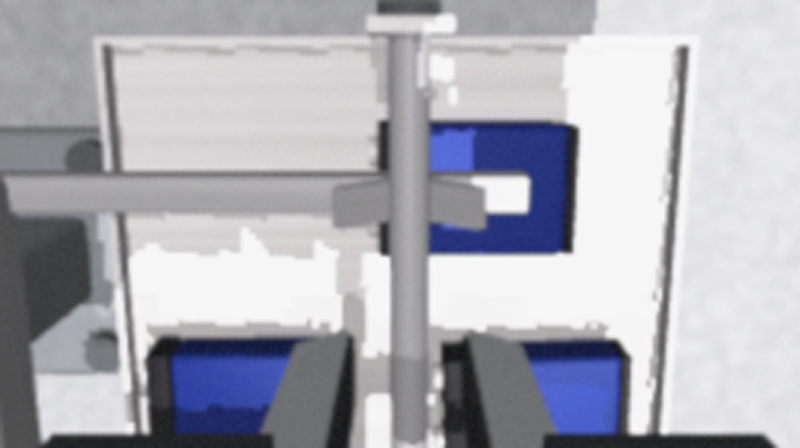

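View pics/s10.png

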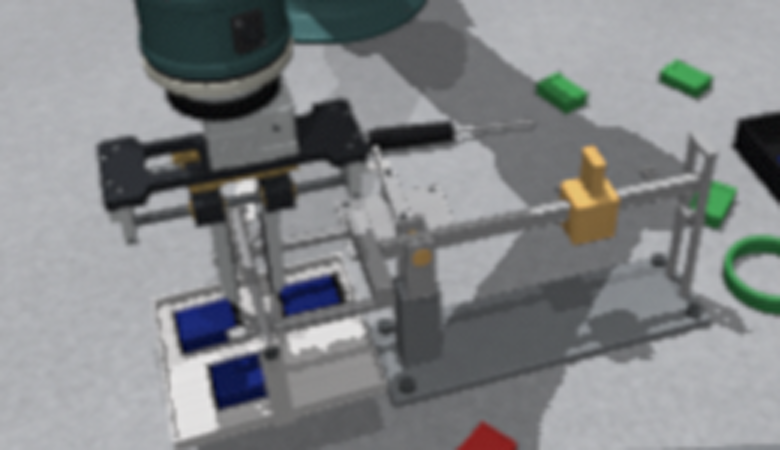

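{"fn": "send_rows", "kwargs": {
  "moves": [
    [0,0,-0.3,0],
    [0,0,-0.8,0],
    [0,0,-0.9,0],
    [0,0,-0.9,0],
    [0,0,-0.9,0]
  ]
}}

```text
time_s: 58.25
tcp_pos: [0.6749, -0.1552, 0.2467]
tool_rot: [3.14, 0.107, 0.001]
ft_force: [1.1, 0.5, 0.6]
opening: 0.249
```

{"fn": "send_rows", "kwargs": {
  "moves": [
    [0,-0.9,0,0],
    [0,-0.9,0,0],
    [0,-0.9,0,0],
    [0,-0.9,0,0],
    [0,-0.9,0,0]
  ]
}}

```text
time_s: 58.75
tcp_pos: [0.6657, -0.0195, 0.2456]
tool_rot: [3.14, 0.107, 0.001]
ft_force: [0.7, -0.1, 0.7]
opening: 0.251
```

{"fn": "send_rows", "kwargs": {
  "moves": [
    [0,-0.9,0,0],
    [0,-0.9,0,0],
    [0,-0.9,0,0],
    [0,-0.9,0,0],
    [0,0,0,0]
  ]
}}

```text
time_s: 59.25
tcp_pos: [0.6582, 0.0918, 0.2451]
tool_rot: [-3.138, -0.115, 0.0]
ft_force: [-0.3, 1.1, -0.8]
opening: 0.249
```

{"fn": "send_rows", "kwargs": {
  "moves": [
    [0,0,0,0],
    [0,0,0,0],
    [0,0,0,0],
    [0,0,0,0],
    [0,0,0,0]
  ]
}}

```text
time_s: 59.75
tcp_pos: [0.6585, 0.0867, 0.2448]
tool_rot: [3.14, 0.106, 0.0]
ft_force: [0.5, 0.3, 0.3]
opening: 0.247
```

Run:
```python
from h import *
o=st()
snap('wrist','w35.png',scale=1.5)
snap('scene','s11.png',crop=(90,150,350,300),scale=3);crop('scene','s12.png',(290,170,350,270),7)
e=np.array([.0698,-.9976]);pv=np.array([.6634,-.0271])
for b in (-.1,-.05,0,.05,.1):
  p=pv-e*.26;print(b,np.round((w2p('scene',(*p,.14+b*.26))-[290,170])*7))
```

```text
t 59.75 tcp [0.6585 0.0867 0.2448] rot [3.14  0.106 0.   ] F [0.5 0.3 0.3] op 0.247
toolx [0.998 0.067 0.   ] tooly [ 0.067 -0.998  0.   ] z [ 0. -0. -1.]
-0.1 [225. 330.]
-0.05 [230. 303.]
0 [235. 277.]
0.05 [241. 249.]
0.1 [246. 221.]
```

View pics/s11.png

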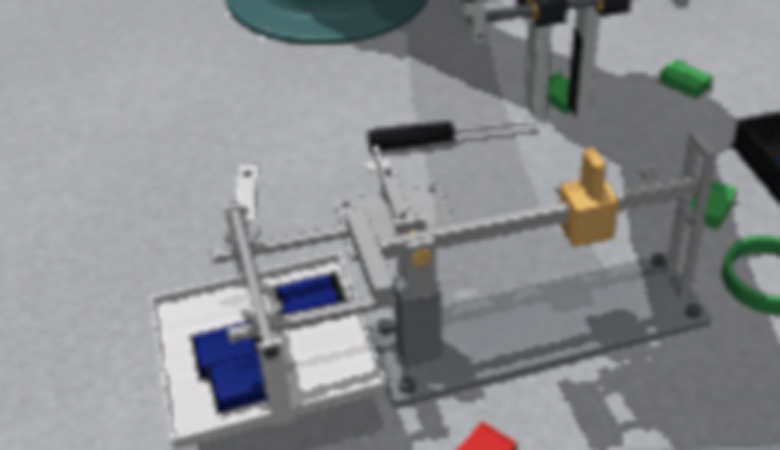

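View pics/s12.png

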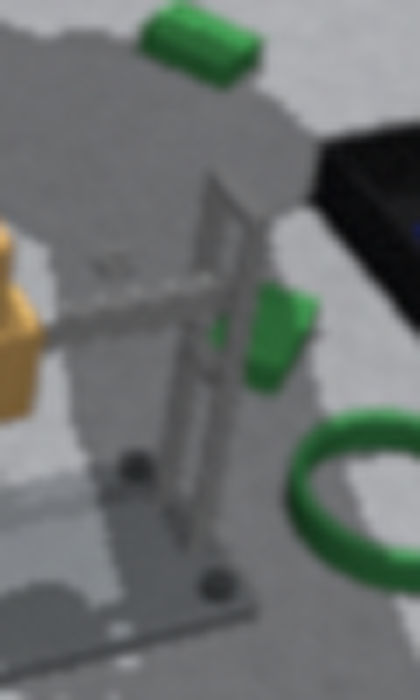

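View pics/w35.png

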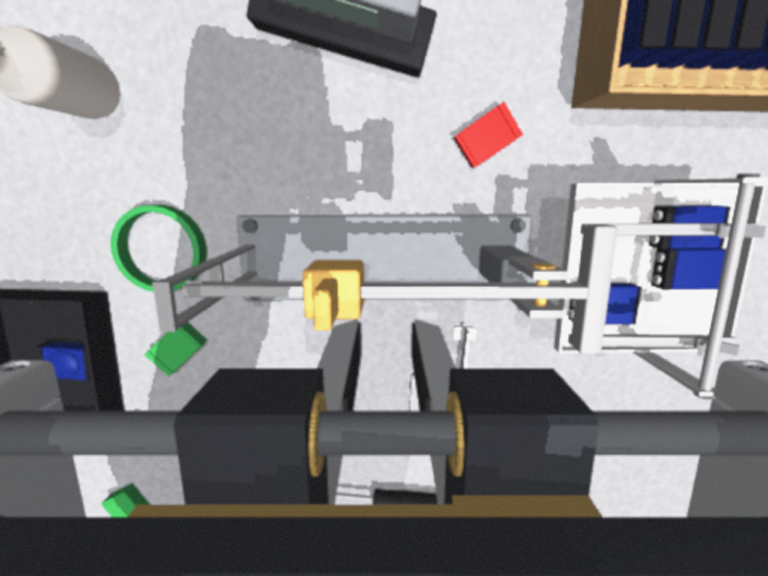

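```bash
cat >> h.py <<'E'
def beamview(f,tilts=((0,(0,0,255)),(-.05,(0,255,0)),(.05,(255,0,0))),box=(210,190,345,260),s=5.8):
    d=load('scene');im=d['im'];a,b,c,e_=box
    I=cv2.resize(im[b:e_,a:c],None,fx=s,fy=s,interpolation=cv2.INTER_CUBIC)
    e=np.array([.0698,-.9976]);pv=np.array([.6634,-.0271])
    for t,col in tilts:
        for dd in (0,.06,.19,.22,.25,.26):
            p=pv-e*dd; q=(w2p('scene',(*p,.14+t*dd))-[a,b])*s
            cv2.circle(I,tuple(int(round(v)) for v in q),2,col,-1)
    cv2.imwrite('pics/'+f,I)
E
python3 - <<'E'
from h import *
beamview('b1.png')
E
```

```text
(no output)
```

View pics/b1.png

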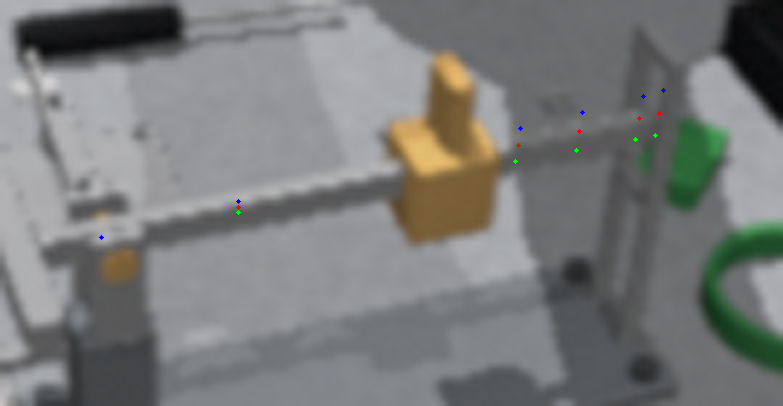

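Run:
```python
from h import *
snap('scene')
I=cv2.imread('pics/s6.png')
e=np.array([.0698,-.9976]);pv=np.array([.6634,-.0271])
I=cv2.resize(I[200:340,430:770],None,fx=2.3,fy=2.3,interpolation=cv2.INTER_CUBIC)
for t,col in ((-.1,(0,0,255)),(-.08,(0,255,0)),(-.12,(255,0,0))):
    for dd in (0,.06,.19,.22,.25,.26):
        p=pv-e*dd; q=((w2p('scene',(*p,.14+t*dd))-[50,120])*2.6-[430,200])*2.3
        cv2.circle(I,tuple(int(round(v)) for v in q),2,col,-1)
cv2.imwrite('pics/b2.png',I); beamview('b3.png',((0,(0,0,255)),(-.03,(0,255,0)),(-.015,(255,0,0))),(280,190,345,235),12)
```

```text
(no output)
```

View pics/b2.png

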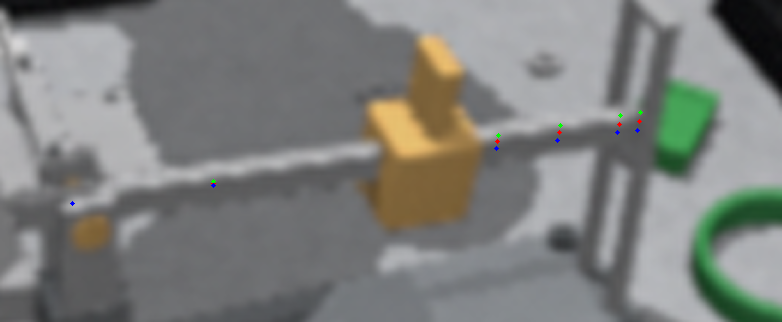

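View pics/b3.png

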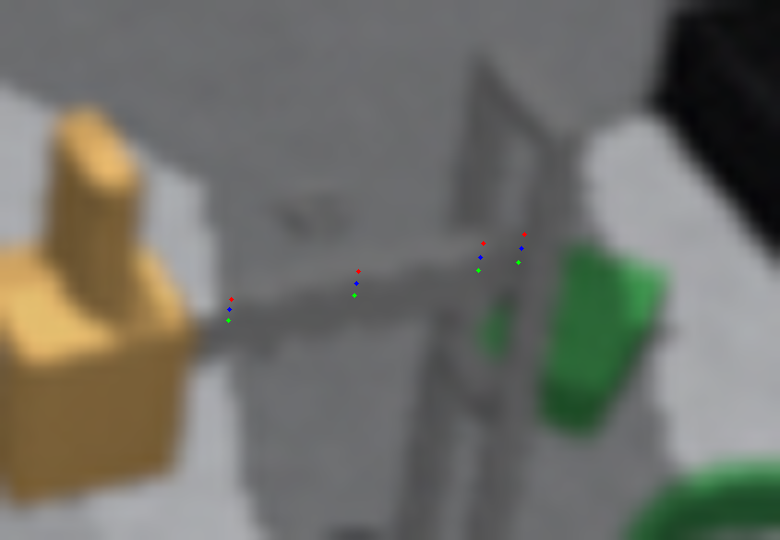

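Run:
```python
from h import *
I=cv2.imread('pics/s6.png'); o=cv2.resize(I,(300,190),interpolation=cv2.INTER_AREA)
box=(290,200,340,230);s=12
a=o[box[1]-120:box[3]-120,box[0]-50:box[2]-50]; b=load('scene')['im'][box[1]:box[3],box[0]:box[2]]
f=lambda z:cv2.resize(np.clip(z.astype(float)*1.6,0,255).astype(np.uint8),None,fx=s,fy=s,interpolation=cv2.INTER_CUBIC)
A,B=f(a),f(b)
for img,t in ((A,-.1),(B,0)):
    e=np.array([.0698,-.9976]);pv=np.array([.6634,-.0271])
    for dd in (.2,.21,.22,.23,.24):
        q=(w2p('scene',(*(pv-e*dd),.14+t*dd))-[box[0],box[1]])*s
        cv2.circle(img,tuple(int(round(v)) for v in q),2,(0,0,255),-1)
cv2.imwrite('pics/cmp.png',np.vstack([A,np.zeros((6,A.shape[1],3),np.uint8),B]))
# profiles along the column at dd=.225
for im,t,n in ((a,-.1,'stop'),(b,0,'now')):
    u,v=w2p('scene',(*(pv-e*.225),.14+t*.225))-[box[0],box[1]]
    for du in (-4,0,4):
        uu=int(round(u+du)); print(n,uu,'ref v %.2f'%(v-(du)*0.19),im[:,uu].mean(1).astype(int)[int(v)-8:int(v)+10],'start',int(v)-8)
```

```text
stop 16 ref v 19.59 [156 173 175 174 174 178 181 172 144 110  91  92 115 155 171 168 168 170] start 10
stop 20 ref v 18.83 [174 173 174 173 174 176 181 173 129  95  90 102 136 165 175 177 176 176] start 10
stop 24 ref v 18.07 [175 174 173 172 174 180 170 134 101  91  93 113 142 150 143 136 127 117] start 10
now 18 ref v 12.95 [109 109 103 101  97 100 107 111 111 102  92  89  89  97 105 108 107 106] start 4
now 22 ref v 12.19 [108 109 109 108 108 108 109 113 109  96  89  88  91 101 108 110 108 108] start 4
now 26 ref v 11.43 [106 106 107 104 104 107 112 109  96  89  89  86  82  83  84  78  75  78] start 4
```

View pics/cmp.png

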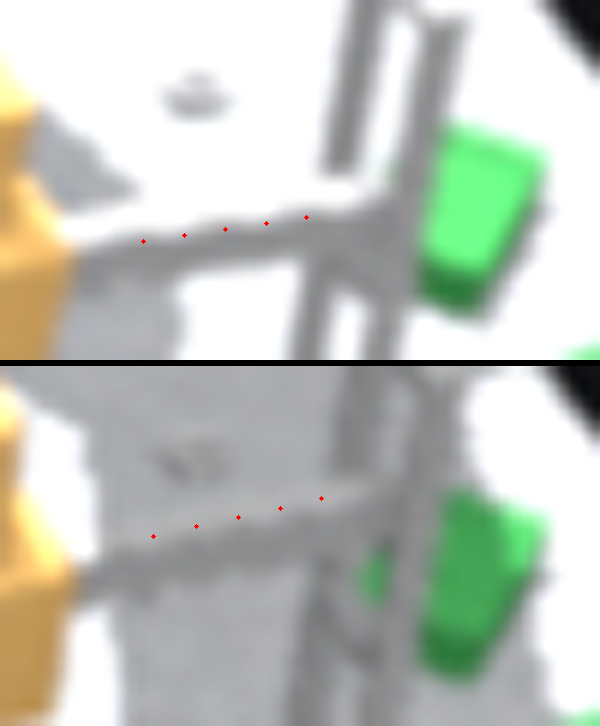

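Run:
```python
from h import *
st();plan(.653,.1227,.21,-86)
```

```text
t 59.9 tcp [0.6584 0.0871 0.2448] rot [ 3.14   0.107 -0.   ] F [-0.   0.8  0.6] op 0.25
toolx [ 0.998  0.068 -0.   ] tooly [ 0.068 -0.998  0.   ] z [-0. -0. -1.]
yaw now -86.1 turn 0.1 n 2  j7 -1.40
[[-0.05, -0.6, 0.58, -0.01], [-0.05, -0.6, 0.58, -0.01]]
```

{"fn": "send_rows", "kwargs": {
  "moves": [
    [-0.05,-0.6,0.3,0],
    [-0.05,-0.6,0.3,0],
    [0,0,0.3,0],
    [0,0,0,0],
    [0,0,0,0]
  ],
  "hand": 0.32
}}

```text
time_s: 60.4
tcp_pos: [0.6529, 0.1229, 0.2176]
tool_rot: [3.139, 0.107, -0.001]
ft_force: [-0.8, 0.2, 1.0]
opening: 0.318
```

Run:
```python
from h import *
st();plan(.653,.1227,.168,-86)
snap('wrist','w36.png',crop=(150,100,380,280),scale=3)
```

```text
t 60.4 tcp [0.6529 0.1229 0.2176] rot [ 3.139e+00  1.070e-01 -1.000e-03] F [-0.8  0.2  1. ] op 0.318
toolx [ 0.998  0.068 -0.   ] tooly [ 0.068 -0.998  0.001] z [-0.    -0.001 -1.   ]
yaw now -86.1 turn 0.1 n 2  j7 -1.44
[[0.0, 0.0, 0.83, -0.01], [0.0, 0.0, 0.83, -0.01]]
```

View pics/w36.png

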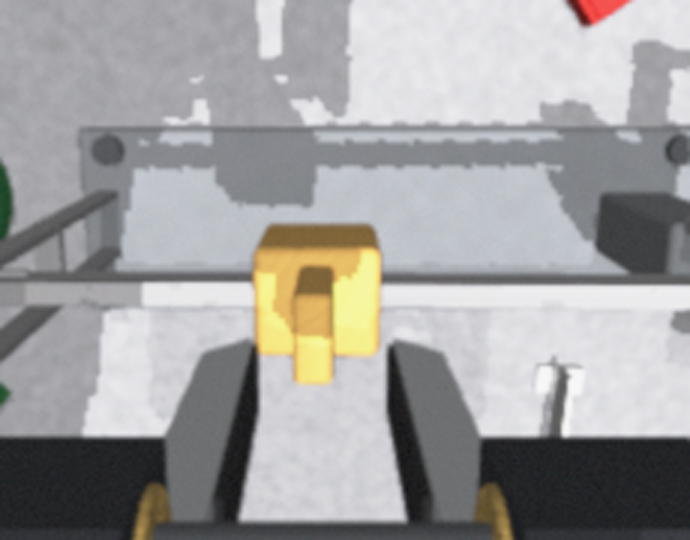

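{"fn": "send_rows", "kwargs": {
  "moves": [
    [0,0,0.5,0],
    [0,0,0.5,0],
    [0,0,0.45,0],
    [0,0,0.1,0],
    [0,0,0,0]
  ]
}}

```text
time_s: 60.95
tcp_pos: [0.6527, 0.1228, 0.1704]
tool_rot: [3.139, 0.107, -0.002]
ft_force: [0.0, -0.4, -0.0]
opening: 0.321
```

{"fn": "send_rows", "kwargs": {
  "moves": [
    [0,0,0,0],
    [0,0,0,0],
    [0,0,0,0],
    [0,0,0,0]
  ],
  "hand": 0.05
}}

```text
time_s: 61.35
tcp_pos: [0.6532, 0.1232, 0.1718]
tool_rot: [-3.14, -0.108, -0.001]
ft_force: [0.5, 0.9, 3.3]
opening: 0.116
```

Run:
```python
from h import *
st()
snap('wrist','w37.png',crop=(150,100,380,280),scale=3)
```

```text
t 61.35 tcp [0.6532 0.1232 0.1718] rot [-3.14e+00 -1.08e-01 -1.00e-03] F [0.5 0.9 3.3] op 0.116
toolx [0.998 0.068 0.001] tooly [ 0.068 -0.998 -0.   ] z [ 0.001  0.    -1.   ]
```

View pics/w37.png

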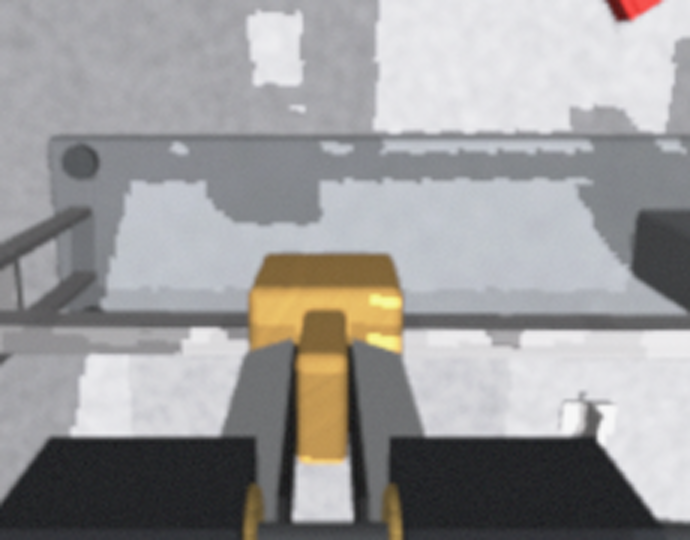

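```bash
cat >> h.py <<'E'
def prof():
    im=load('scene')['im'].astype(float).mean(2)
    e=np.array([.0698,-.9976]);pv=np.array([.6634,-.0271]);r=[]
    for dd in (.195,.2,.205,.21,.215,.22,.225):
        u,v=w2p('scene',(*(pv-e*dd),.14)); 
        vs=np.arange(v-8,v+14,.1); 
        p=cv2.remap(im.astype(np.float32),np.full((1,len(vs)),u,np.float32),vs[None].astype(np.float32),cv2.INTER_LINEAR)[0]
        k=p.argmin(); 
        # strongest falling edge above min and rising edge below
        g=np.gradient(cv2.GaussianBlur(p[None],(0,0),4)[0])
        lo=max(0,k-40);hi=min(len(p),k+40)
        r.append((dd,round(vs[lo+g[lo:k+1].argmin()]-v,2),round(vs[k+g[k:hi].argmax()]-v,2)))
    print(r); print('mid mean',np.mean([(a+b)/2 for _,a,b in r]))
E
python3 - <<'E'
from h import *
prof()
snap('scene','s13.png',crop=(280,180,350,240),scale=10);prof()
E
```

```text
[(0.195, np.float64(0.1), np.float64(5.0)), (0.2, np.float64(0.4), np.float64(4.1)), (0.205, np.float64(-0.2), np.float64(3.9)), (0.21, np.float64(0.2), np.float64(4.3)), (0.215, np.float64(0.2), np.float64(4.3)), (0.22, np.float64(-0.0), np.float64(4.1)), (0.225, np.float64(0.4), np.float64(4.5))]
mid mean 2.2357142857142853
[(0.195, np.float64(-1.6), np.float64(4.8)), (0.2, np.float64(-1.2), np.float64(4.6)), (0.205, np.float64(0.6), np.float64(4.7)), (0.21, np.float64(0.4), np.float64(5.1)), (0.215, np.float64(0.7), np.float64(5.5)), (0.22, np.float64(1.0), np.float64(4.3)), (0.225, np.float64(0.8), np.float64(5.2))]
mid mean 2.492857142857143
```

View pics/s13.png

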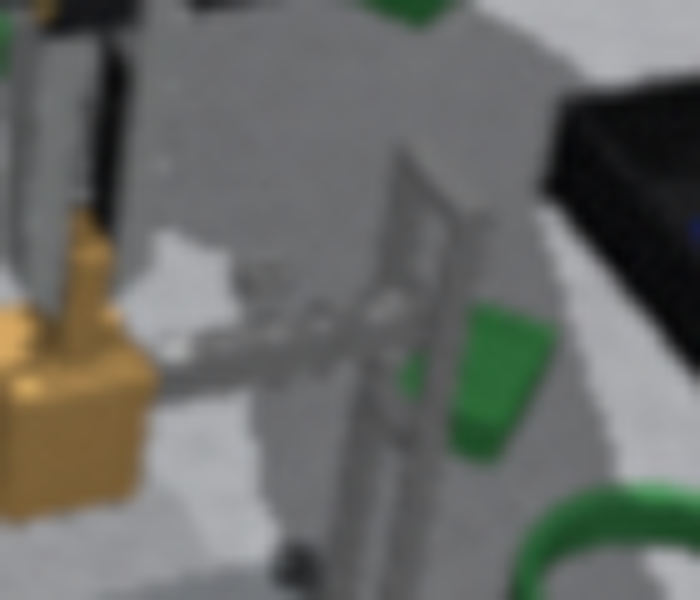

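{"fn": "send_rows", "kwargs": {
  "moves": [
    [0,0,0,0],
    [0,0,0,0],
    [0,0,0,0]
  ],
  "hand": 0.32
}}

```text
time_s: 61.75
tcp_pos: [0.6528, 0.1229, 0.1711]
tool_rot: [3.14, 0.107, -0.001]
ft_force: [0.2, 0.7, -0.8]
opening: 0.309
```

{"fn": "send_rows", "kwargs": {
  "moves": [
    [0,0,-0.5,0],
    [0,0,-0.9,0],
    [0,0,-0.9,0],
    [0,0,-0.9,0],
    [0,0,-0.9,0]
  ]
}}

```text
time_s: 62.25
tcp_pos: [0.6529, 0.1228, 0.2966]
tool_rot: [3.14, 0.107, 0.001]
ft_force: [-0.5, 0.4, 0.2]
opening: 0.32
```

{"fn": "send_rows", "kwargs": {
  "moves": [
    [-0.9,0,0,0],
    [-0.9,0,0,0],
    [-0.9,0,0,0],
    [-0.9,0,0,0],
    [-0.9,0,0,0]
  ]
}}

```text
time_s: 62.75
tcp_pos: [0.5173, 0.1134, 0.2951]
tool_rot: [-3.139, -0.106, -0.001]
ft_force: [0.1, -0.5, 0.6]
opening: 0.318
```

{"fn": "send_rows", "kwargs": {
  "moves": [
    [0,0,0,0],
    [0,0,0,0],
    [0,0,0,0],
    [0,0,0,0],
    [0,0,0,0]
  ]
}}

```text
time_s: 63.25
tcp_pos: [0.5187, 0.1136, 0.2941]
tool_rot: [3.139, 0.106, -0.0]
ft_force: [0.6, 0.6, -0.9]
opening: 0.316
```

{"fn": "send_rows", "kwargs": {
  "moves": [
    [0,0,0,0],
    [0,0,0,0],
    [0,0,0,0],
    [0,0,0,0],
    [0,0,0,0]
  ]
}}

```text
time_s: 63.75
tcp_pos: [0.5183, 0.1138, 0.2943]
tool_rot: [3.14, 0.107, -0.0]
ft_force: [-0.0, 0.2, -0.1]
opening: 0.323
```

{"fn": "send_rows", "kwargs": {
  "moves": [
    [0,0,0,0],
    [0,0,0,0],
    [0,0,0,0],
    [0,0,0,0],
    [0,0,0,0]
  ]
}}

```text
time_s: 64.25
tcp_pos: [0.5183, 0.1138, 0.2943]
tool_rot: [3.14, 0.107, 0.0]
ft_force: [-0.3, -0.2, -0.5]
opening: 0.32
```

Run:
```python
from h import *
st()
snap('scene','s14.png',crop=(280,180,350,240),scale=10);prof()
snap('wrist','w38.png',scale=1.5)
```

```text
t 64.25 tcp [0.5183 0.1138 0.2943] rot [3.14  0.107 0.   ] F [-0.3 -0.2 -0.5] op 0.32
toolx [0.998 0.068 0.   ] tooly [ 0.068 -0.998  0.   ] z [ 0. -0. -1.]
[(0.195, np.float64(-0.8), np.float64(3.1)), (0.2, np.float64(-0.5), np.float64(4.3)), (0.205, np.float64(-1.1), np.float64(2.8)), (0.21, np.float64(-0.8), np.float64(3.4)), (0.215, np.float64(-0.4), np.float64(3.6)), (0.22, np.float64(-1.0), np.float64(3.8)), (0.225, np.float64(-0.6), np.float64(4.3))]
mid mean 1.4357142857142855
```

View pics/s14.png

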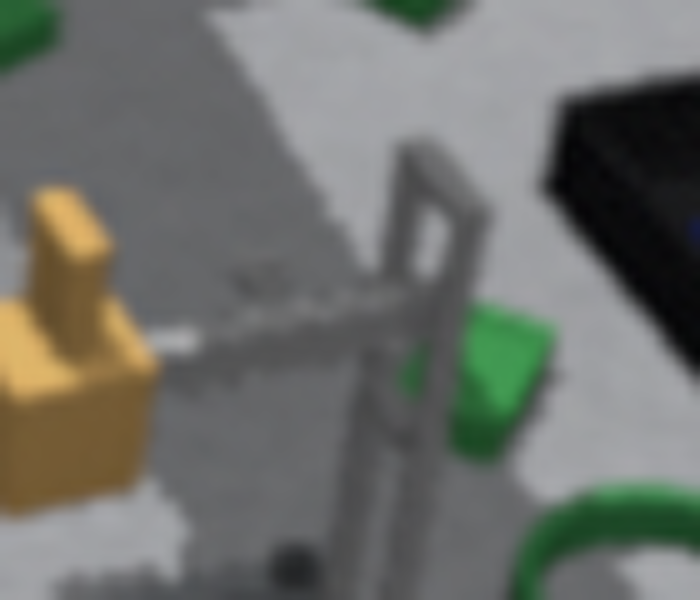

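View pics/w38.png

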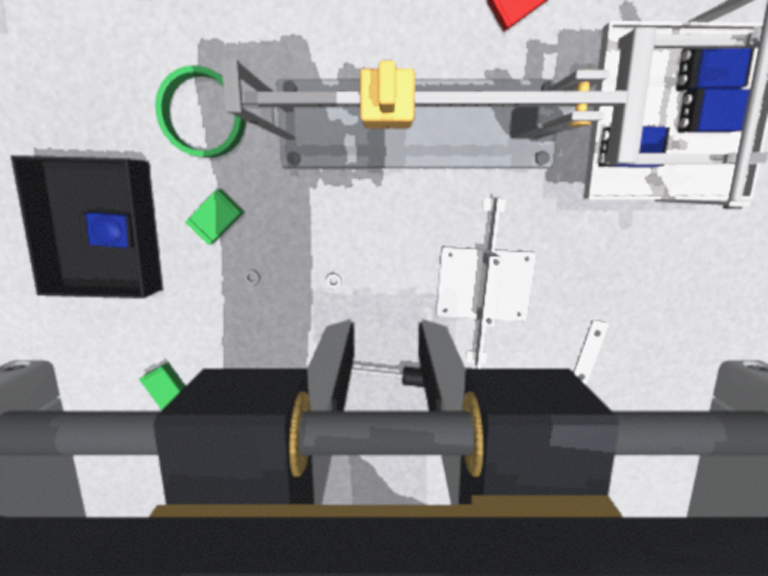

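Run:
```python
from h import *
crop('scene','s15.png',(150,200,250,280),7.5)
I=cv2.imread('pics/s6.png');o=cv2.resize(I,(300,190),interpolation=cv2.INTER_AREA)
cv2.imwrite('pics/s16.png',cv2.resize(o[80:160,100:200],None,fx=7.5,fy=7.5,interpolation=cv2.INTER_CUBIC))
```

```text
(no output)
```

View pics/s15.png

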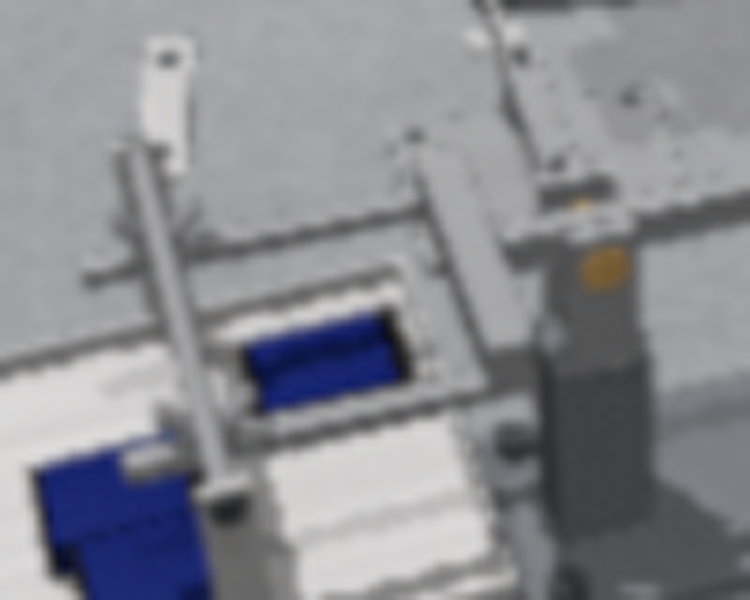

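View pics/s16.png

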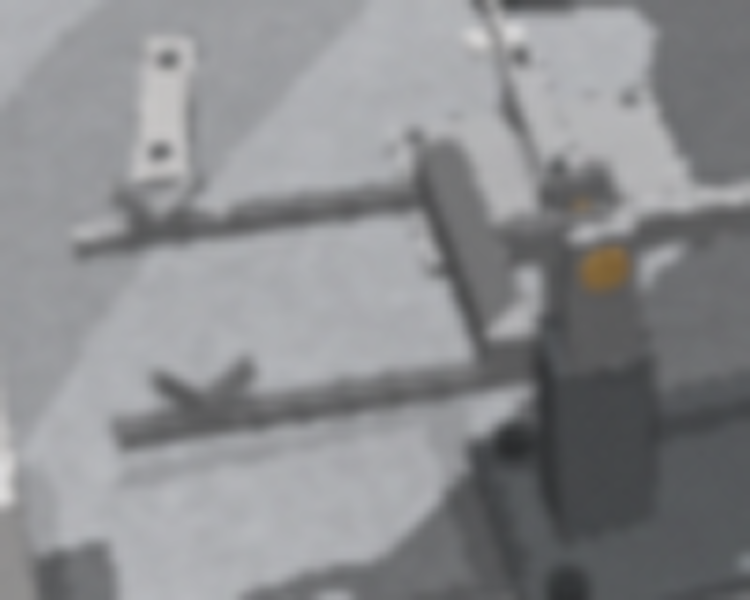

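{"fn": "send_rows", "kwargs": {
  "moves": [
    [0,0,0,0],
    [0,0,0,0],
    [0,0,0,0],
    [0,0,0,0],
    [0,0,0,0]
  ]
}}

```text
time_s: 64.85
tcp_pos: [0.5183, 0.1138, 0.2943]
tool_rot: [3.14, 0.107, -0.0]
ft_force: [0.0, 0.3, 0.5]
opening: 0.323
```

{"fn": "send_rows", "kwargs": {
  "moves": [
    [0,0,0,0],
    [0,0,0,0],
    [0,0,0,0],
    [0,0,0,0],
    [0,0,0,0]
  ]
}}

```text
time_s: 65.35
tcp_pos: [0.5183, 0.1138, 0.2943]
tool_rot: [3.14, 0.107, -0.0]
ft_force: [0.2, -0.3, 0.1]
opening: 0.32
```

Run:
```python
from h import *
a=load('scene')['im'].astype(int).copy()
snap('scene','s17.png',crop=(60,170,350,310),scale=2.7);prof()
b=load('scene')['im'].astype(int);d=abs(a-b).max(2);print((d>25).sum(),d.max())
snap('top','t8.png',crop=(60,100,440,270),scale=2.1)
```

```text
[(0.195, np.float64(-0.9), np.float64(3.0)), (0.2, np.float64(-0.5), np.float64(4.3)), (0.205, np.float64(-1.0), np.float64(2.8)), (0.21, np.float64(-0.8), np.float64(3.3)), (0.215, np.float64(-0.4), np.float64(3.6)), (0.22, np.float64(-1.0), np.float64(3.9)), (0.225, np.float64(-0.6), np.float64(4.2))]
mid mean 1.4214285714285713
0 15
```

View pics/t8.png

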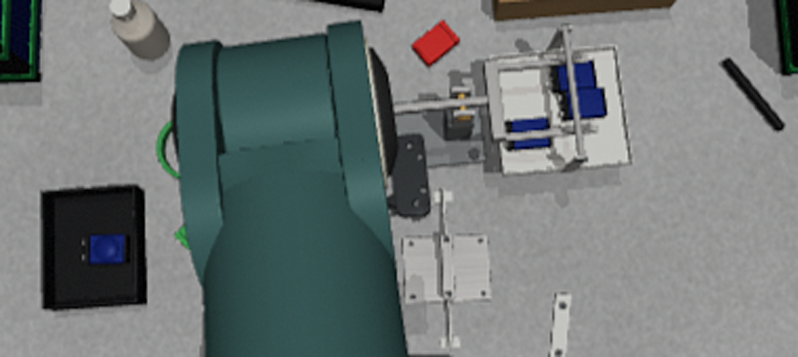

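View pics/s17.png

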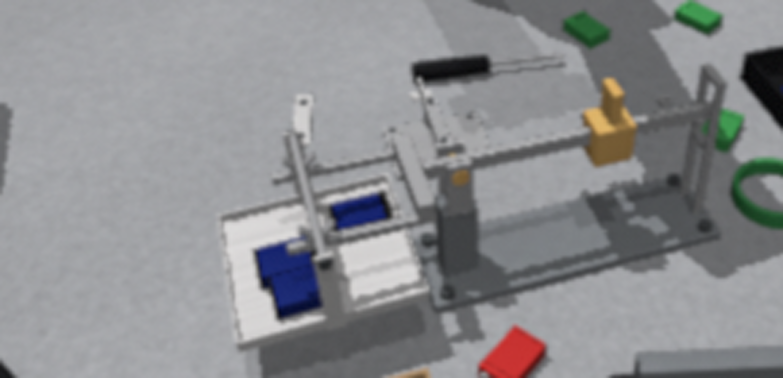

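Run:
```python
from h import *
print(ctrl.hand_in())
```

```text
the job is handed in; nothing more can be done
None
```

The job is handed in at about 65 s. The four cells are sorted, the pan hangs in the fork's seats, and the beam is at rest close to level.

- **Sorting:** I put the one cell with a visible bulge straight into the black quarantine tray without trying it on the gauge. The other three slid under the bridge without jamming, were taken up on the far side and laid in the pan.
- **Hanging and balancing:** I pushed the poise out to about 0.10, hung the pan from the fork's open end, then moved the poise about 1 mm back in.
- **Last checks:** All three sound cells are in the pan and the swollen one is in the tray. The bar lies in both V seats. Two pictures a second apart show nothing moving, and the arm touches nothing.
- **Shifted cell:** One cell in the pan moved a few centimetres against its neighbour after the pan was hung. It still lies inside the pan.
- **Beam tilt:** The readings disagree slightly but stay inside the 0.03 rad limit.
  - Compared with the beam at its stop, I get about -0.007 to -0.018 rad.
  - Compared with the beam held level by the gripper, which is less reliable, I get about +0.015 rad.

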